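# Book in the shift's retained samples

### The arm

A 7-joint arm with a two-finger parallel gripper is mounted at the origin on the work surface. World frame = base frame: x ahead of the robot, y to its left, z up, the work surface at z = 0. Lengths are in mm, angles in rad, forces in N, time in s.
With the tool pointing down it reaches from about 400 to 850 mm from the base axis. Payload 4.5 kg.
Tool frame: the origin (TCP) lies midway between the tips of the shut fingers; the grasp point (between the pads) lies hold_point_z behind it (hold_point_z is the distance from the TCP to the grasp point, in mm); z points along the fingers, y is the line along which they close (so a half turn about z gives the same grasp; the last joint's range is limited). The gripper opens to 88 mm and grips with 3 to 60 N. Pads are 18 mm wide; open, the fingers measure 123 mm over their backs; the gripper's body (75 mm by 187 mm) begins 45 mm behind the grasp point.
Start: joints at [1.232, 0.689, -0.195, 1.565, 0.157, 0.902, -0.215], TCP at [227.67, -582.082, 238.743] pointing down, gripper open.
Joint ranges: [-3.01, 3.01], [-0.46, 2.08], [-1.47, 1.51], [0.13, 2.56], [-1, 4.14], [0.04, 2.09], [-2.66, 2.66]. Speed limits (rad/s): [2.57, 2.57, 3.14, 3.14, 3.14, 3.14, 3.14].

### API

Orientations are given as [roll, pitch, yaw] about the fixed x, y, z axes, in that order (R = Rz(yaw) Ry(pitch) Rx(roll)).
In Python, from workcell import * gives the robot as it stands. The module is installed in compiled form; this text tells all that it offers.
- The arm moves only by the tool drive_tool, never from a script. Its argument "series" is a list that holds one entry, the list of rows, each a list of 7 numbers: the closure, from 0 (fully open) to 1 (shut), then the shift along the world's x, y, z normalised to -1 to 1, where 1 is 250 mm, then the turn, a rotation vector about the world's x, y, z normalised to -1 to 1, where 1 is 180 degrees. A call has 1 to 20 rows; each row is the pose to reach, as a shift and turn from the pose commanded when the call began, turning the shorter way round; what a row does not reach only later rows make up. A row lasts 1/8 s, in which the tool goes at most 62.5 mm and 10.7 degrees, less where a joint would pass 70% of its speed; a pose out of reach is approached as far as the arm can. A call with a number of a shift or a turn outside -1 to 1 is refused whole. A call with a gripper value outside its range is refused whole. The fingers move at their own pace and stop on an object; the grip force is fixed at half the most. Time passes only in rows, so rows that repeat a pose let the fingers close. It gives the time, the measured TCP pose, the force, the opening and the grip force at its end, in the units of the state.
- read_state(): the state, without advancing time (a new reading comes with each control period).
- camera(name): name is "scene" or "top" or "wrist"; returns a dict with "image" (480x640x3 uint8, red, green, blue), "fovy" (degrees; the focal length in pixels is half the picture's height over the tangent of half this angle, whatever the lens; pixels are square), "cx", "cy" (the principal point, pixels), "camera_from_world" (4x4, takes a point from world to camera coordinates). Camera axes: x right, y down, z forward; pixel columns grow to the right and rows downward; lengths in mm; the calibration is good to about 2 mm. The wrist camera is an equidistant fisheye: a pixel r from the principal point sees the ray r / f radians off the axis. A picture is of the moment at which its call begins. There is no depth.
- close_job(): hands the job in; it is judged then, once.
The state is a dict: "clock": time; "joint_pos": joint angles; "qd": joint speeds; "joint_torque": joint torques, N m; "position": TCP position; "orientation": TCP orientation; "ft_force": force on the tool from outside, world axes, zero at the start; "moment": the same for the moment, N m; "finger_gap": finger opening in mm; "gripper_force": force on a finger pad.
Only numpy, scipy, OpenCV 4.12 (cv2) and the standard library are available. Lean on these libraries where they do the work, as an engineer would, in place of code of your own. Each camera call takes 0.05 s, during which the arm holds its last target. There are 200 camera calls.

### The job

Book in the shift's retained samples: lift the closed sample case over the up-looking camera and hold it still for two seconds, level, lined up with the yellow outline and its underside at the height of the posts' red bands, then lay it lid up on the middle of the sloped stand, long side running up the slope and lower end down against the lip. Stand every black rod from the tray in a green cup, one to a cup, orange head up and foot on the bottom (before or after the case). With everything in place press the green button fully down and let go; leave the tape, jar, mug and brush alone.

Things in the scene. Friction and masses are not known exactly. Their poses are not given: they have to be found in the camera images.
- rod0: Black moulded rod with an orange head end, square section 14 x 14 mm, 150 mm long, about 50 g. Starts lying on the sloped tray, orange end uphill, on two ribs that hold it 15 mm off the board. Origin: centre of its foot (the all-black end face); z runs along the rod from the foot to the orange head end, which is the last 32 mm. 'None' when absent.
- rod1: Black moulded rod with an orange head end, square section 14 x 14 mm, 150 mm long, about 50 g. Starts lying on the sloped tray, orange end uphill, on two ribs that hold it 15 mm off the board. Origin: centre of its foot (the all-black end face); z runs along the rod from the foot to the orange head end, which is the last 32 mm. 'None' when absent.
- rod2: Black moulded rod with an orange head end, square section 14 x 14 mm, 150 mm long, about 50 g. Starts lying on the sloped tray, orange end uphill, on two ribs that hold it 15 mm off the board. Origin: centre of its foot (the all-black end face); z runs along the rod from the foot to the orange head end, which is the last 32 mm. 'None' when absent.
- rod3: Black moulded rod with an orange head end, square section 14 x 14 mm, 150 mm long, about 50 g. Starts lying on the sloped tray, orange end uphill, on two ribs that hold it 15 mm off the board. Origin: centre of its foot (the all-black end face); z runs along the rod from the foot to the orange head end, which is the last 32 mm. 'None' when absent.
- tray: Fixed blue sloped tray with the rods: flat board 320 mm wide (y), 180 mm up the slope, rising at 30 degrees towards +x, no side walls; two black ribs 15 mm high run across it, 112 mm apart, and the rods lie on these, feet by the lip (28 mm high) at the low (-x) edge. Origin on the table under the board's centre, x horizontal and uphill; the board's surface centre is 75 mm above the origin.
- holder: Fixed rod holder: aluminium base 70 x 256 x 12 mm with four green cups in a row along y, 70 mm apart. Origin on the table under the middle of the row.
- cup0 (a point): Centre of the inner floor of one of the holder's four green cups: 15 mm above the table, bore 28 mm, outside 38 mm, rim 55 mm above this point.
- cup1 (a point): Centre of the inner floor of one of the holder's four green cups: 15 mm above the table, bore 28 mm, outside 38 mm, rim 55 mm above this point.
- cup2 (a point): Centre of the inner floor of one of the holder's four green cups: 15 mm above the table, bore 28 mm, outside 38 mm, rim 55 mm above this point.
- cup3 (a point): Centre of the inner floor of one of the holder's four green cups: 15 mm above the table, bore 28 mm, outside 38 mm, rim 55 mm above this point.
- camera: Fixed up-looking camera: black box 160 x 130 x 60 mm (x, y, z), lens in the middle of its top, yellow outline of the sample case round it (long side along x). At the side nearest the robot (x = -72, y = -45 and +45 mm) stand two thin yellow posts, 8 mm thick, tops 155 mm above the table, each with a red band 134 to 146 mm above the table. Origin on the table under the lens.
- view (a point): The viewing point: straight above the lens, 140 mm above the table, level with the middle of the posts' red bands. The middle of the case's underside is to be held here, with the camera's axes.
- stand: Fixed sloped stand: aluminium board 160 mm wide (y), 150 mm up the slope, rising at 25 degrees towards +x; yellow lip 12 mm high along its low (-x) edge, no side walls, dark pad 66 mm wide down the middle, where the case goes. Origin on the table under the board's centre, x horizontal, uphill; surface centre 60 mm above the origin, lip's inner face 75 mm down the slope from it.
- case: Closed flat sample case, blue base and white lid with black clips shown on its label, 110 x 60 x 22 mm (x, y, z), about 150 g. Origin: centre of its underside; x along its long side; z out of the lid.
- book (a joint): Green push button in a small black housing on the table, 32 mm across: 0 = up, 0.006 m = fully down, spring-loaded, about 5 N.
- book_top (a point): Centre of the green button's top face; it is pressed straight down.
- tape: Brown tape roll lying flat, 80 mm across, 24 mm high. A bystander, to be left alone.
- jar: Jar 52 mm across, 70 mm high. A bystander, to be left alone.
- mug: White mug, 76 mm across, 90 mm high. A bystander, to be left alone.
- marker: Small brush lying near the back bins. A bystander, to be left alone.
Not all that is in view belongs to the job. Several things look just like the part that bears book: the one meant starts nearest to the robot's base.

How it is judged (in metres and radians):
On the way, in this order (a step that is already met when the one before it is completed fails the run):
1. the case is held still and level over the camera lens at the marked height, lined up with the outline (horizontal distance between case and view below 0.02 m and z of case in the frame of view between -0.015 and 0.015 m and angle between case's own z axis and vertical below 0.15 rad and angle between the x axis of case and the x axis of camera, either way round below 0.25 rad and linear speed of case below 0.04 m/s), for 1.5 s.
2. the case lies on the sloped stand against its lip, let go (x of case in the frame of stand between -0.0261262 and -0.000126156 m and y of case in the frame of stand between -0.035 and 0.035 m and z of case in the frame of stand between 0.0435476 and 0.0655476 m and angle between case's own z axis and vertical between 0.35 and 0.53 rad and angle between the x axis of case and the x axis of stand, either way round below 0.56 rad and linear speed of case below 0.03 m/s and contact force between the fingers and case below 0.1 N), for 0.3 s.
3. with the case on the stand and every rod standing in a cup, the button is pressed down (x of case in the frame of stand between -0.0261262 and -0.000126156 m and y of case in the frame of stand between -0.035 and 0.035 m and z of case in the frame of stand between 0.0435476 and 0.0655476 m and angle between case's own z axis and vertical between 0.35 and 0.53 rad and angle between the x axis of case and the x axis of stand, either way round below 0.56 rad and linear speed of case below 0.03 m/s and ((horizontal distance between rod0 and cup0 below 0.016 m and z of rod0 in the frame of cup0 between -0.006 and 0.012 m) or (horizontal distance between rod0 and cup1 below 0.016 m and z of rod0 in the frame of cup1 between -0.006 and 0.012 m) or (horizontal distance between rod0 and cup2 below 0.016 m and z of rod0 in the frame of cup2 between -0.006 and 0.012 m) or (horizontal distance between rod0 and cup3 below 0.016 m and z of rod0 in the frame of cup3 between -0.006 and 0.012 m)) and angle between each of rod0, rod1, rod2, rod3's own z axis and vertical below 0.3 rad and linear speed of each of rod0, rod1, rod2, rod3 below 0.05 m/s and ((horizontal distance between rod1 and cup0 below 0.016 m and z of rod1 in the frame of cup0 between -0.006 and 0.012 m) or (horizontal distance between rod1 and cup1 below 0.016 m and z of rod1 in the frame of cup1 between -0.006 and 0.012 m) or (horizontal distance between rod1 and cup2 below 0.016 m and z of rod1 in the frame of cup2 between -0.006 and 0.012 m) or (horizontal distance between rod1 and cup3 below 0.016 m and z of rod1 in the frame of cup3 between -0.006 and 0.012 m)) and ((horizontal distance between rod2 and cup0 below 0.016 m and z of rod2 in the frame of cup0 between -0.006 and 0.012 m) or (horizontal distance between rod2 and cup1 below 0.016 m and z of rod2 in the frame of cup1 between -0.006 and 0.012 m) or (horizontal distance between rod2 and cup2 below 0.016 m and z of rod2 in the frame of cup2 between -0.006 and 0.012 m) or (horizontal distance between rod2 and cup3 below 0.016 m and z of rod2 in the frame of cup3 between -0.006 and 0.012 m)) and ((horizontal distance between rod3 and cup0 below 0.016 m and z of rod3 in the frame of cup0 between -0.006 and 0.012 m) or (horizontal distance between rod3 and cup1 below 0.016 m and z of rod3 in the frame of cup1 between -0.006 and 0.012 m) or (horizontal distance between rod3 and cup2 below 0.016 m and z of rod3 in the frame of cup2 between -0.006 and 0.012 m) or (horizontal distance between rod3 and cup3 below 0.016 m and z of rod3 in the frame of cup3 between -0.006 and 0.012 m)) and value of joint book above 0.0045 m), for 0.05 s.
At the end, for the whole second after the job is handed in: Case at rest lid up on the stand, long side up the slope (20 deg), within 35 mm of its middle line and 15 mm of the lip; every rod present in a cup, head up, foot within 12 mm of the cup floor, within 17 deg of upright; button up again (x of case in the frame of stand between -0.0261262 and -0.000126156 m and y of case in the frame of stand between -0.035 and 0.035 m and z of case in the frame of stand between 0.0435476 and 0.0655476 m and angle between case's own z axis and vertical between 0.35 and 0.53 rad and angle between the x axis of case and the x axis of stand, either way round below 0.56 rad and linear speed of case below 0.03 m/s and ((horizontal distance between rod0 and cup0 below 0.016 m and z of rod0 in the frame of cup0 between -0.006 and 0.012 m) or (horizontal distance between rod0 and cup1 below 0.016 m and z of rod0 in the frame of cup1 between -0.006 and 0.012 m) or (horizontal distance between rod0 and cup2 below 0.016 m and z of rod0 in the frame of cup2 between -0.006 and 0.012 m) or (horizontal distance between rod0 and cup3 below 0.016 m and z of rod0 in the frame of cup3 between -0.006 and 0.012 m)) and angle between each of rod0, rod1, rod2, rod3's own z axis and vertical below 0.3 rad and linear speed of each of rod0, rod1, rod2, rod3 below 0.05 m/s and ((horizontal distance between rod1 and cup0 below 0.016 m and z of rod1 in the frame of cup0 between -0.006 and 0.012 m) or (horizontal distance between rod1 and cup1 below 0.016 m and z of rod1 in the frame of cup1 between -0.006 and 0.012 m) or (horizontal distance between rod1 and cup2 below 0.016 m and z of rod1 in the frame of cup2 between -0.006 and 0.012 m) or (horizontal distance between rod1 and cup3 below 0.016 m and z of rod1 in the frame of cup3 between -0.006 and 0.012 m)) and ((horizontal distance between rod2 and cup0 below 0.016 m and z of rod2 in the frame of cup0 between -0.006 and 0.012 m) or (horizontal distance between rod2 and cup1 below 0.016 m and z of rod2 in the frame of cup1 between -0.006 and 0.012 m) or (horizontal distance between rod2 and cup2 below 0.016 m and z of rod2 in the frame of cup2 between -0.006 and 0.012 m) or (horizontal distance between rod2 and cup3 below 0.016 m and z of rod2 in the frame of cup3 between -0.006 and 0.012 m)) and ((horizontal distance between rod3 and cup0 below 0.016 m and z of rod3 in the frame of cup0 between -0.006 and 0.012 m) or (horizontal distance between rod3 and cup1 below 0.016 m and z of rod3 in the frame of cup1 between -0.006 and 0.012 m) or (horizontal distance between rod3 and cup2 below 0.016 m and z of rod3 in the frame of cup2 between -0.006 and 0.012 m) or (horizontal distance between rod3 and cup3 below 0.016 m and z of rod3 in the frame of cup3 between -0.006 and 0.012 m)) and value of joint book below 0.002 m); the robot touches nothing.
It fails at once if a bystander (tape, jar, mug, brush) is moved more than 50 mm (distance of any of tape, jar, mug, marker from where it was at the start of the episode above 0.05 m).
Of rod0, rod1, rod2, rod3 only 3 to 4 are there at a start; the rules pass over those that are not, and their reading is None.
At some moment in a run one of case may be knocked a few centimetres aside while the robot is not near it.
It also fails if it takes over 210 s, if anything falls off the work surface, if the arm or the gripper's body presses on something with over 40 N, if the wrist force passes 120 N, or if a joint passes its speed limit or range.

## Working session

There is one attempt and no reset: what is moved stays moved. The work goes in short steps, Python scripts to look and compute and a tool call to move; the robot and the scene stay as the last step left them, time stands still between calls to the robot, and variables do not carry over. Pictures are saved under pics/ and viewed, at most 14 in all, crops included, and the job is handed in when it is done.

Besides the shell and the picture viewer there is one more tool, called after "Request:" by a JSON object that holds its "api" and its "payload", one argument or row to a line. drive_tool: Moves the arm, as the interface text tells. Scaled input: -1 to 1 covers 250 mm each way for a shift and 180 degrees each way for a turn. Its arguments: {"type":"object","properties":{"series":{"type":"array","items":{"type":"array","items":{"type":"array","items":{"type":"number"}}}}},"required":["series"]}

```bash
mkdir -p pics; cat > h.py <<'E'
from workcell import *
import numpy as np, cv2, pickle, sys
from scipy.spatial.transform import Rotation as R
def snap(name,fn):
    c=camera(name); pickle.dump(c,open(f'pics/{fn}.pkl','wb'))
    cv2.imwrite(f'pics/{fn}.png',c['image'][:,:,::-1]); return c
def load(fn): return pickle.load(open(f'pics/{fn}.pkl','rb'))
def ray(c,u,v):
    f=240/np.tan(np.radians(c['fovy']/2)); T=c['camera_from_world']
    d=np.array([(u-c['cx'])/f,(v-c['cy'])/f,1.]); 
    if c.get('fish'):
        r=np.hypot(d[0],d[1]); d=np.array([d[0]/r*np.sin(r),d[1]/r*np.sin(r),np.cos(r)]) if r>1e-9 else np.array([0,0,1.])
    Rm=T[:3,:3]; return -Rm.T@T[:3,3], Rm.T@d
def onz(c,u,v,z):
    o,d=ray(c,u,v); return o+d*(z-o[2])/d[2]
def proj(c,p):
    f=240/np.tan(np.radians(c['fovy']/2)); q=c['camera_from_world']@np.append(p,1)
    if c.get('fish'):
        r=np.hypot(q[0],q[1]); th=np.arctan2(r,q[2]); return c['cx']+f*th*q[0]/r, c['cy']+f*th*q[1]/r
    return c['cx']+f*q[0]/q[2], c['cy']+f*q[1]/q[2]
def crop(fn,u0,v0,u1,v1,k,out):
    im=load(fn)['image'][v0:v1,u0:u1,::-1]; cv2.imwrite(f'pics/{out}.png',cv2.resize(im,None,fx=k,fy=k,interpolation=cv2.INTER_CUBIC))
E
python3 - <<'E'
from h import *
for n in('top','scene','wrist'):
    c=snap(n,n+'0'); print(n,c['fovy'],c['cx'],c['cy']); print(np.round(c['camera_from_world'],3))
print(read_state())
E
```

```text
top 46.15576351763382 318.4068006857983 242.61709442922896
[[ 6.000000e-03 -1.000000e+00  1.000000e-02 -7.540900e+01]
 [-9.900000e-01 -7.000000e-03 -1.370000e-01  5.558500e+02]
 [ 1.370000e-01 -9.000000e-03 -9.900000e-01  1.376231e+03]
 [ 0.000000e+00  0.000000e+00  0.000000e+00  1.000000e+00]]
scene 56.951070573814704 309.48952460047343 235.44429585640162
[[ 6.030000e-01  7.970000e-01 -1.600000e-02 -2.700640e+02]
 [ 6.080000e-01 -4.730000e-01 -6.380000e-01 -2.863000e+02]
 [-5.160000e-01  3.750000e-01 -7.700000e-01  1.379205e+03]
 [ 0.000000e+00  0.000000e+00  0.000000e+00  1.000000e+00]]
wrist 65.70646984690485 316.9370655871448 238.1078087977048
[[ 3.63000e-01 -9.32000e-01 -1.00000e-03 -6.24579e+02]
 [-8.81000e-01 -3.44000e-01  3.24000e-01 -4.49360e+01]
 [-3.02000e-01 -1.17000e-01 -9.46000e-01  3.91181e+02]
 [ 0.00000e+00  0.00000e+00  0.00000e+00  1.00000e+00]]
{'clock': 0.15, 'joint_pos': array([ 1.23179374,  0.68984866, -0.1945409 ,  1.56606911,  0.15730089,
        0.9025313 , -0.21512585]), 'qd': array([ 0.00035579, -0.00201161,  0.00070141, -0.00299829,  0.0010433 ,
        0.00143981,  0.00071864]), 'joint_torque': array([-1.29742180e-03, -5.27860165e+01, -1.26861803e+00, -1.53587115e+01,
       -5.25707623e-02,  3.88902146e-03,  1.05846268e-04]), 'position': array([ 227.43835658, -581.63060792,  238.06843557]), 'orientation': array([-3.14013031e+00,  9.71807994e-05,  3.72848727e-01]), 'ft_force': array([0.05339845, 0.54360506, 0.48508916]), 'moment': array([-0.01504447,  0.0190024 ,  0.021615  ]), 'gripper_force': 0.0, 'finger_gap': 88.37474626685021}
```

View pics/top0.png

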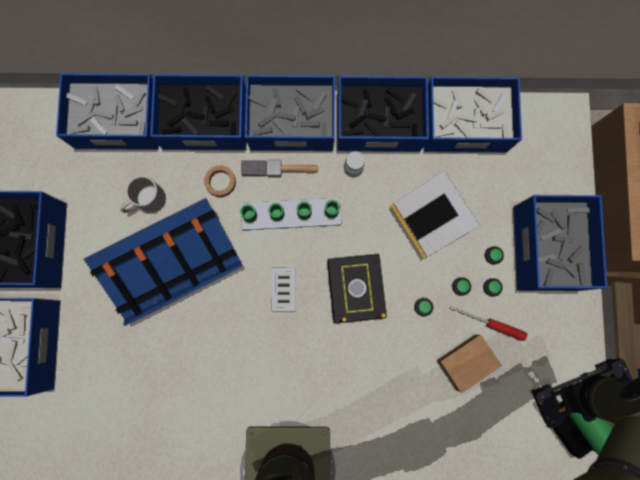

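View pics/scene0.png

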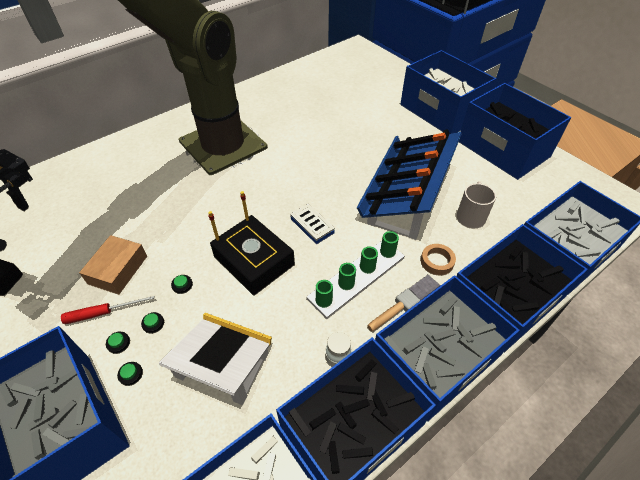

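Top view: case (white lid with black clips) at (284,289). Four rods on the tray, with heads at (110,269), (138,254), (168,240) and (197,225). Cups at (249,213), (277,212), (304,211) and (331,209). Stand at (435,214), camera lens at (357,288).

Things that could be mistaken:
- **Buttons:** (424,306), (462,286), (493,287) and (495,255). The one nearest the base is (424,306).
- **Case:** the case is at (284,289), and the wooden block at (469,362) could be mistaken for it.

I'll check both in close crops.

```bash
python3 - <<'E'
from h import *
crop('top0',80,190,400,330,2.5,'cA')
crop('top0',320,160,520,330,3.5,'cB')
E
```

```text
(no output)
```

View pics/cA.png

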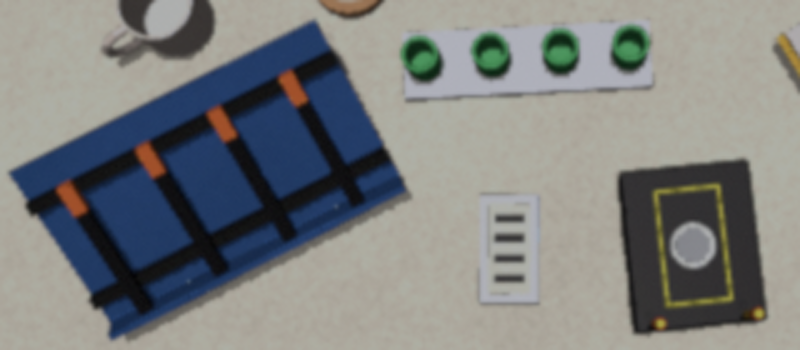

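View pics/cB.png

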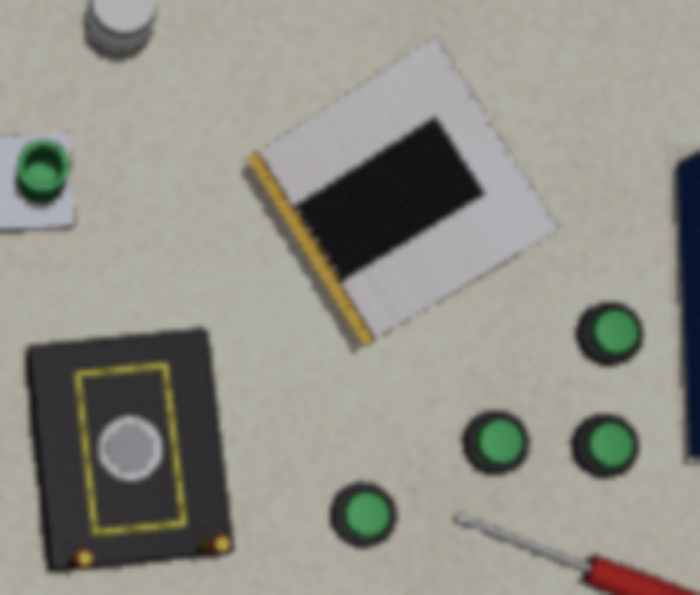

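```bash
cat > fit.py <<'E'
from h import *
from scipy.optimize import least_squares
c=load('top0')
A=lambda a,b:(80+(a+.5)/2.5-.5,190+(b+.5)/2.5-.5)
B=lambda a,b:(320+(a+.5)/3.5-.5,160+(b+.5)/3.5-.5)
def fit(name,pts,g):
    def X(p,q): s,co=np.sin(p[2]),np.cos(p[2]); return np.array([p[0]+co*q[0]-s*q[1],p[1]+s*q[0]+co*q[1],q[2]])
    r=least_squares(lambda p:np.concatenate([np.subtract(proj(c,X(p,q)),uv) for q,uv in pts]),g,x_scale=[100,100,1],loss='soft_l1')
    print(name,np.round(r.x,3),'res',np.round(r.fun,1)); return r.x
def sl(s,y,n,a,z0): return (s*np.cos(a)-n*np.sin(a),y,z0+s*np.sin(a)+n*np.cos(a))
t,s=np.radians([30,25])
def g(u,v,z,yaw): p=onz(c,u,v,z); return [p[0],p[1],yaw]
tray=fit('tray',[(sl(90,160,0,t,75),A(11,173)),(sl(90,-160,0,t,75),A(317,22))],g(*A(210,180),75,.45))
stand=fit('stand',[(sl(75,80,0,s,60),B(436,40)),(sl(75,-80,0,s,60),B(557,226)),(sl(-75,80,12,s,60),B(262,153)),(sl(-75,-80,12,s,60),B(372,338))],g(*B(400,180),60,-.6))
cam=fit('cam',[((80,65,60),B(27,347)),((80,-65,60),B(207,330)),((-80,65,60),B(50,570)),((0,0,60),B(130,448)),((-72,45,155),B(84,557)),((-72,-45,155),B(221,543)),((55,30,60),B(76,372)),((55,-30,60),B(166,364)),((-55,-30,60),B(186,523)),((-55,30,60),B(95,533))],g(*B(130,448),60,.1))
hold=fit('holder',[((35,128,12),A(403,33)),((35,-128,12),A(650,22)),((-35,-128,12),A(653,86)),((-35,128,12),A(406,100)),((0,105,70),A(421,54)),((0,35,70),A(490,50)),((0,-35,70),A(560,46)),((0,-105,70),A(630,43))],g(*A(525,70),15,0))
case=fit('case',[((55,30,22),A(480,194)),((55,-30,22),A(539,194)),((-55,-30,22),A(538,303)),((-55,30,22),A(480,302))],g(*A(510,250),22,0))
# rods
T=R.from_euler('zy',[tray[2],-t]).as_matrix(); o0=np.array([tray[0],tray[1],75])
for h,f in [((66,185),(146,308)),((144,146),(222,273)),((216,110),(289,238)),((287,72),(359,204))]:
    P=[]
    for a in(h,f):
        o,d=ray(c,*A(*a)); n=T[:,2]; k=(n@(o0+29*n)-n@o)/(n@d); P.append(T.T@(o+k*d-o0))
    print('rod',np.round(P,1).tolist(),np.linalg.norm(P[0]-P[1]))
sc=load('scene0'); o1,d1=ray(c,*B(368,515)); o2,d2=ray(sc,181,281)
k=np.linalg.lstsq(np.c_[d1,-d2],o2-o1,rcond=None)[0]; print('button',o1+k[0]*d1,o2+k[1]*d2)
for u,v in((462.5,285.5),(493.5,286.5),(495.5,254.5)): print(onz(c,u,v,20)[:2])
E
python3 fit.py
```

```text
tray [5.06848e+02 3.01744e+02 4.80000e-01] res [-0.4  0.2  0.4 -0.2]
stand [ 628.644 -363.599   -1.028] res [-0.  -1.1  0.7  0.8 -1.8 -0.4  0.3  0.6]
cam [ 4.42705e+02 -1.66086e+02  1.06000e-01] res [-0.3 -0.8  0.6 -1.1 -0.2  0.7 -0.   0.   0.1  0.1  0.4  0.1  0.8  0.7
 -0.7  0.6 -1.3 -0.1  0.2 -0.5]
holder [ 6.35127e+02 -4.94000e-01  6.00000e-02] res [-0.2 -0.1 -0.1 -0.8  0.3  0.3 -0.5 -0.2 -0.6  0.   0.1  0.2  0.4  0.3
  0.6  0.1]
case [4.40683e+02 1.53690e+01 7.00000e-03] res [-0.  -0.2  0.1 -0.2  0.3  0.  -0.5  0.5]
rod [[62.1, 116.5, 29.0], [-83.9, 123.4, 29.0]] 146.1661917322582
rod [[62.0, 28.0, 29.0], [-85.2, 35.6, 29.0]] 147.3802416970389
rod [[61.9, -52.0, 29.0], [-82.5, -42.6, 29.0]] 144.68472117247993
rod [[63.9, -130.6, 29.0], [-82.0, -121.3, 29.0]] 146.2395564795817
button [ 398.34216039 -340.75020028   16.10739488] [ 398.92881066 -339.28157093   15.83127081]
[ 452.27225469 -436.49518138]
[ 450.26318831 -514.95382016]
[ 531.70865081 -523.06809008]
```

Request:
{"api": "drive_tool", "payload": {
  "series": [
    [[0,0.25,0.25,0.2,0,0,0.01],[0,0.5,0.5,0.36,0,0,0.02],[0,0.75,0.75,0.36,0,0,0.034],[0,1,1,0.36,0,0,0.034],[0,1,1,0.36,0,0,0.034],[0,1,1,0.36,0,0,0.034],[0,1,1,0.36,0,0,0.034],[0,1,1,0.36,0,0,0.034],[0,1,1,0.36,0,0,0.034]]
  ]
}}

```text
clock: 1.27
position: [476.1, -333.8, 328.4]
orientation: [-3.142, 0.002, 0.476]
ft_force: [0.1, -0.9, 0.1]
finger_gap: 88.3
gripper_force: 0.0
```

Request:
{"api": "drive_tool", "payload": {
  "series": [
    [[0,0,0.25,0,0,0,0],[0,0,0.5,0,0,0,0],[0,0,0.75,0,0,0,0],[0,0,1,0,0,0,0],[0,0,1,0,0,0,0],[0,0,1,0,0,0,0]]
  ]
}}

```text
clock: 2.02
position: [477.4, -83.8, 328.8]
orientation: [3.141, 0.001, 0.477]
ft_force: [0.1, -0.7, 0.1]
finger_gap: 87.9
gripper_force: 0.0
```

Request:
{"api": "drive_tool", "payload": {
  "series": [
    [[0,0,0.25,0,0,0,0],[0,0,0.5,0,0,0,0],[0,0,0.75,0,0,0,0],[0,0,1,0,0,0,0],[0,0,1,0,0,0,0],[0,0,1,0,0,0,0],[0,0,1,0,0,0,0]]
  ]
}}

```text
clock: 2.9
position: [478.4, 164.8, 328.5]
orientation: [3.14, 0.001, 0.474]
ft_force: [0.0, 0.7, 0.1]
finger_gap: 88.4
gripper_force: 0.0
```

Request:
{"api": "drive_tool", "payload": {
  "series": [
    [[0,-0.1,0.2,0.1,0,0,0],[0,-0.2,0.4,0.16,0,0,0],[0,-0.2,0.4,0.16,0,0,0],[0,-0.2,0.4,0.16,0,0,0],[0,-0.2,0.4,0.16,0,0,0]]
  ]
}}

```text
clock: 3.52
position: [428.7, 265.5, 368.3]
orientation: [3.14, 0.001, 0.475]
ft_force: [0.5, 0.3, 0.1]
finger_gap: 88.4
gripper_force: 0.0
```

```bash
python3 - <<'E'
from h import *
import workcell; print(getattr(workcell,'hold_point_z',None))
c=snap('wrist','w1'); c['fish']=1; pickle.dump(c,open('pics/w1.pkl','wb'))
E
```

```text
18.700000000000003
```

View pics/w1.png

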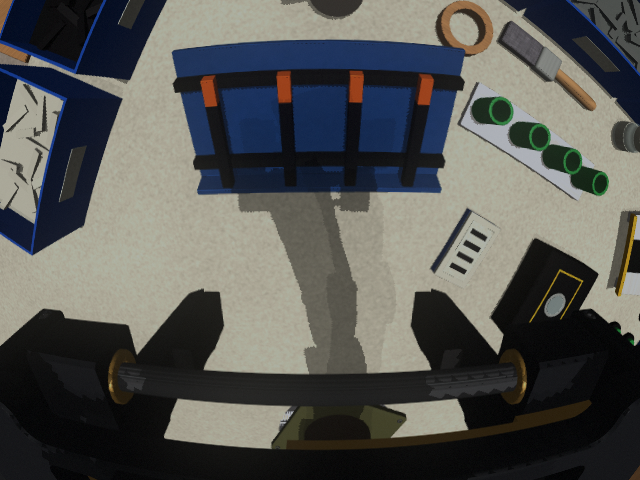

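Wrist view: the tray has four rods, with heads at about (209,89), (284,86), (356,86) and (425,88). Their feet are near (226,185), (291,183), (348,183) and (410,183). I'll enlarge this to read it more precisely.

```bash
python3 -c "
from h import *
crop('w1',165,30,475,205,2.55,'cC')"
```

```text
(no output)
```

View pics/cC.png

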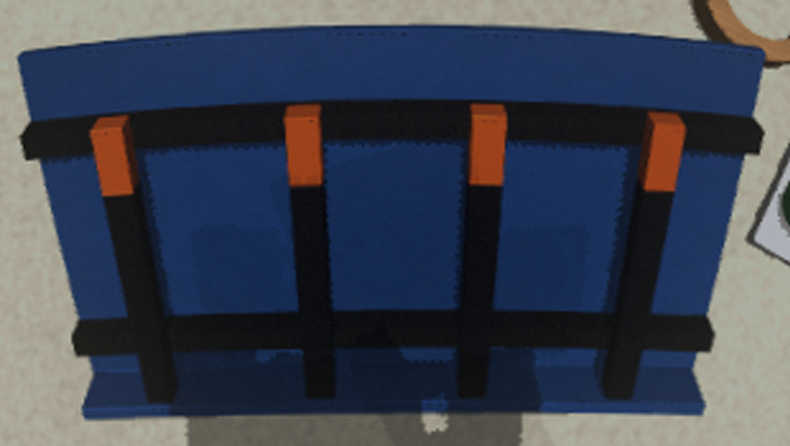

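```bash
cat > rods.py <<'E'
from h import *
from scipy.optimize import least_squares
c=load('w1'); C=lambda a,b:(165+(a+.5)/2.55-.5,30+(b+.5)/2.55-.5)
t=np.pi/6
def sl(s,y,n): return np.array([s*np.cos(t)-n*np.sin(t),y,75+s*np.sin(t)+n*np.cos(t)])
pts=[(sl(90,160,0),C(20,53)),(sl(90,-160,0),C(764,50))]
X=lambda p,q:np.array([p[0]+np.cos(p[2])*q[0]-np.sin(p[2])*q[1],p[1]+np.sin(p[2])*q[0]+np.cos(p[2])*q[1],q[2]])
r=least_squares(lambda p:np.concatenate([np.subtract(proj(c,X(p,q)),uv) for q,uv in pts]),[507,302,.48],x_scale=[100,100,1])
print(r.x,r.fun); p=r.x
T=R.from_euler('zy',[p[2],-t]).as_matrix(); o0=np.array([p[0],p[1],75])
for h,f in [((111,127),(160,399)),((303,117),(320,397)),((488,117),(471,397)),((666,125),(618,398))]:
    P=[]
    for a in(h,f):
        o,d=ray(c,*C(*a)); n=T[:,2]; k=(n@(o0+29*n)-n@o)/(n@d); P.append(o+k*d)
    L=[T.T@(q-o0) for q in P]; ax=(P[0]-P[1]); ln=np.linalg.norm(ax); ax/=ln
    g=P[1]+105*ax-7*T[:,2]
    print(np.round(L,1).tolist(),round(ln,1),'yaw',round(np.arctan2(ax[1],ax[0]),3),'elev',round(np.arcsin(ax[2]),3),'grasp105',np.round(g,1))
E
python3 rods.py
```

```text
[5.06977320e+02 3.02129103e+02 4.80215552e-01] [-1.29188278  0.00228644  1.30725726 -0.01475662]
[[55.3, 117.8, 29.0], [-99.7, 126.7, 29.0]] 155.2 yaw 0.48 elev 0.473 grasp105 [451.6 411.5  68.5]
[[57.4, 27.8, 29.0], [-89.6, 35.9, 29.0]] 147.1 yaw 0.482 elev 0.473 grasp105 [495.7 335.9  93.9]
[[59.5, -47.9, 29.0], [-80.8, -39.7, 29.0]] 140.6 yaw 0.478 elev 0.474 grasp105 [532.7 272.6 115.3]
[[62.1, -116.8, 29.0], [-72.2, -108.7, 29.0]] 134.6 yaw 0.475 elev 0.474 grasp105 [567.  215.1 135.1]
```

```bash
sed -i "s/from_euler('zy'/from_euler('ZY'/" rods.py fit.py; python3 rods.py; python3 fit.py | grep -E "rod"
```

```text
[5.06977320e+02 3.02129103e+02 4.80215552e-01] [-1.29188278  0.00228644  1.30725726 -0.01475662]
[[62.1, 114.4, 29.0], [-86.4, 116.8, 29.0]] 148.6 yaw 0.462 elev 0.524 grasp105 [458.3 406.5 103.3]
[[61.5, 35.9, 29.0], [-87.4, 36.4, 29.0]] 148.8 yaw 0.477 elev 0.524 grasp105 [494.1 336.  102.9]
[[61.2, -37.3, 29.0], [-88.0, -37.9, 29.0]] 149.1 yaw 0.485 elev 0.524 grasp105 [527.6 270.6 102.6]
[[61.6, -110.4, 29.0], [-87.7, -112.1, 29.0]] 149.4 yaw 0.493 elev 0.524 grasp105 [561.7 205.6 102.7]
rod [[64.1, 114.5, 29.0], [-81.4, 115.3, 29.0]] 145.46478393317705
rod [[64.4, 34.8, 29.0], [-84.5, 35.9, 29.0]] 148.8957916740119
rod [[64.7, -39.3, 29.0], [-83.4, -36.9, 29.0]] 148.08582906720918
rod [[67.1, -114.0, 29.0], [-84.6, -112.2, 29.0]] 151.776391662007
```

```bash
cat > plan.py <<'E'
from h import *
TR=np.array([507.,302.,75.]); TY=.480; HO=np.array([635.1,-.5]); HY=.06
Tm=R.from_euler('ZY',[TY,-np.pi/6]).as_matrix()
def rodP(y,h=105,foot=-86.5): return TR+Tm@np.array([foot+h,y,22])
def pickTCP(y): return rodP(y)-[0,0,13.7]
Rpick=R.from_euler('ZX',[TY,np.pi])
Rplace=R.from_euler('ZYX',[HY,-np.pi/3,np.pi])
def cup(y): return np.array([HO[0]-np.sin(HY)*y,HO[1]+np.cos(HY)*y,15.])
def placeTCP(y,up): return cup(y)+[0,0,105+up]+13.7*Rplace.as_matrix()[:,2]
def rel(*wps,start=None):
    s=read_state(); p,r=(s['position'],R.from_euler('xyz',s['orientation'])) if start is None else start
    print('at',np.round(p,1),np.round(s['orientation'],3))
    for P,Rt in wps: print(np.round(np.r_[(P-p)/250,(Rt*r.inv()).as_rotvec()/np.pi],3).tolist())
E
python3 - <<'E'
from plan import *
P=pickTCP(-111.5); print(P)
rel((P+[0,0,100],Rpick),(P,Rpick))
rel((P+[0,0,150],Rpick),(placeTCP(-105,120),Rplace),(placeTCP(-105,2),Rplace),start=(P,Rpick))
E
```

```text
[562.94239644 205.41887637  89.60255888]
at [428.5 265.8 368.3] [3.141e+00 1.000e-03 4.760e-01]
[0.538, -0.242, -0.715, 0.0, -0.0, 0.001]
[0.538, -0.242, -1.115, 0.0, -0.0, 0.001]
at [562.9 205.4  89.6] [3.141e+00 1.000e-03 4.760e-01]
[0.0, 0.0, 0.6, 0.0, 0.0, 0.0]
[0.361, -1.24, 0.574, 0.09, -0.323, -0.121]
[0.361, -1.24, 0.102, 0.09, -0.323, -0.121]
```

Request:
{"api": "drive_tool", "payload": {
  "series": [
    [[0.5,0.2,-0.1,-0.1,0,0,0],[0.5,0.4,-0.2,-0.3,0,0,0],[0.5,0.538,-0.242,-0.5,0,0,0.001],[0.5,0.538,-0.242,-0.715,0,0,0.001],[0.5,0.538,-0.242,-0.715,0,0,0.001],[0.5,0.538,-0.242,-0.715,0,0,0.001]]
  ]
}}

```text
clock: 4.32
position: [562.8, 207.9, 191.8]
orientation: [-3.141, -0.002, 0.483]
ft_force: [-0.1, -0.3, -0.2]
finger_gap: 44.0
gripper_force: 0.0
```

Request:
{"api": "drive_tool", "payload": {
  "series": [
    [[0.5,0,0,-0.1,0,0,0],[0.5,0,0,-0.2,0,0,0],[0.5,0,0,-0.3,0,0,0],[0.5,0,0,-0.4,0,0,0],[0.5,0,0,-0.4,0,0,0],[1,0,0,-0.4,0,0,0],[1,0,0,-0.4,0,0,0],[1,0,0,-0.4,0,0,0],[1,0,0,-0.4,0,0,0],[1,0,0,-0.4,0,0,0],[1,0,0,-0.4,0,0,0]]
  ]
}}

```text
clock: 5.7
position: [562.6, 207.5, 90.8]
orientation: [3.141, -0.001, 0.483]
ft_force: [-1.1, -1.0, 6.5]
finger_gap: 13.5
gripper_force: 30.0
```

Request:
{"api": "drive_tool", "payload": {
  "series": [
    [[1,0,0,0.1,0,0,0],[1,0,0,0.25,0,0,0],[1,0,0,0.45,0,0,0],[1,0,0,0.6,0,0,0],[1,0.02,-0.1,0.65,0.01,-0.04,-0.015],[1,0.05,-0.25,0.7,0.025,-0.09,-0.03],[1,0.1,-0.4,0.7,0.04,-0.14,-0.05],[1,0.15,-0.55,0.7,0.055,-0.19,-0.07],[1,0.2,-0.7,0.65,0.07,-0.24,-0.09],[1,0.25,-0.85,0.62,0.08,-0.29,-0.11],[1,0.3,-1,0.6,0.09,-0.323,-0.121],[1,0.36,-1,0.6,0.09,-0.323,-0.121],[1,0.36,-1,0.6,0.09,-0.323,-0.121],[1,0.36,-1,0.6,0.09,-0.323,-0.121],[1,0.36,-1,0.6,0.09,-0.323,-0.121]]
  ]
}}

```text
clock: 7.58
position: [718.7, -99.7, 380.4]
orientation: [-3.077, -0.832, 0.086]
ft_force: [0.2, -0.2, -0.3]
finger_gap: 13.7
gripper_force: 30.0
```

```bash
python3 - <<'E'
from plan import *
rel((placeTCP(-105,60),Rplace),(placeTCP(-105,2),Rplace))
snap('scene','s1'); crop('s1',150,60,470,300,2.5,'cD')
E
```

```text
at [718.7 -99.7 380.4] [-3.077 -0.832  0.086]
[-0.262, -0.02, -0.829, -0.007, -0.069, -0.025]
[-0.262, -0.02, -1.061, -0.007, -0.069, -0.025]
```

View pics/cD.png

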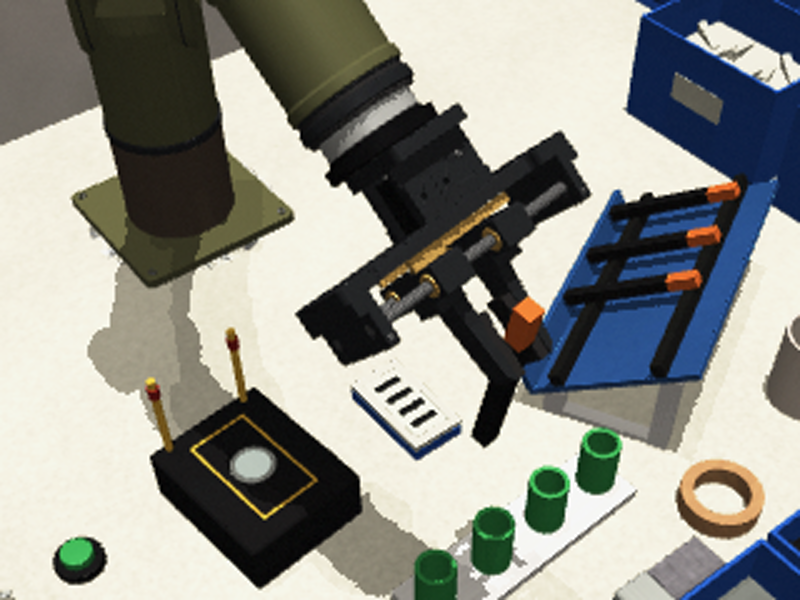

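The scene crop shows the rod held upright with its orange head up. The requested pose wasn't fully reached, so I'll check the joints.

```bash
python3 - <<'E'
from plan import *
s=read_state(); print(np.round(s['joint_pos'],3),s['clock'])
E
```

```text
[ 0.586  0.529 -0.609  1.872  1.385  0.044 -2.654] 7.625
```

Request:
{"api": "drive_tool", "payload": {
  "series": [
    [[1,-0.1,0,-0.1,0,0,0],[1,-0.26,0,-0.3,0,0,0],[1,-0.26,0,-0.5,0,0,0],[1,-0.26,0,-0.5,0,0,0],[1,-0.26,0,-0.5,0,0,0],[1,-0.26,0,-0.5,0,0,0],[1,-0.26,0,-0.5,0,0,0]]
  ]
}}

```text
clock: 8.5
position: [675.6, -142.5, 262.5]
orientation: [-3.06, -0.768, 0.121]
ft_force: [0.5, 1.9, 0.4]
finger_gap: 13.8
gripper_force: 30.0
```

```bash
python3 - <<'E'
from plan import *
s=read_state(); print(np.round(s['joint_pos'],3),s['clock'])
E
```

```text
[ 1.036  1.071 -1.461  1.991  1.799  0.73  -2.654] 8.5
```

Joint 7 hit its limit and the wrist is near a singularity. I'll identify the kinematics from the logged joint and pose pairs so I can choose a workable wrist configuration.

```bash
cat > fk.py <<'E'
from h import *
from scipy.optimize import least_squares
import itertools
S=[([1.23179374,.68984866,-.1945409,1.56606911,.15730089,.9025313,-.21512585],[227.438,-581.631,238.068],[-3.14013,.0001,.37285]),
([.586,.529,-.609,1.872,1.385,.044,-2.654],[718.7,-99.7,380.4],[-3.077,-.832,.086]),
([1.036,1.071,-1.461,1.991,1.799,.73,-2.654],[675.6,-142.5,262.5],[-3.06,-.768,.121])]
def fk(q,sg,off,L):
    p=np.zeros(3); Rr=R.identity()
    a=[sg[0]*q[0]+off[0],q[1],sg[1]*q[2],q[3],sg[2]*q[4],q[5],sg[3]*q[6]+off[1]]
    for i in range(7):
        Rr=Rr*(R.from_euler('z',a[i]) if i%2==0 else R.from_euler('y',a[i]))
        if i%2==0: p=p+Rr.apply([0,0,L[i//2]])
    return p,Rr
if __name__=='__main__':
    best=[]
    for sg in itertools.product([1,-1],repeat=4):
      for o in itertools.product([0,np.pi/2,np.pi,-np.pi/2],[0,np.pi/2,np.pi,-np.pi/2]):
        e=sum((fk(q,sg,o,[0]*4)[1].inv()*R.from_euler('xyz',r)).magnitude() for q,p,r in S); best.append((e,sg,o))
    best.sort(key=lambda x:x[0]); print(best[:4])
    _,sg,o=best[0]
    f=least_squares(lambda L:np.concatenate([fk(q,sg,o,L)[0]-p for q,p,r in S]),[330,400,400,250]); print(f.x,np.round(f.fun,1))
E
python3 fk.py
```

```text
[(0.007258443683611786, (-1, -1, -1, -1), (0, 1.5707963267948966)), (1.398908736356881, (1, 1, 1, 1), (0, -1.5707963267948966)), (1.7970713524993136, (1, -1, -1, -1), (-1.5707963267948966, 1.5707963267948966)), (2.241015501235584, (-1, -1, -1, -1), (1.5707963267948966, 3.141592653589793))]
[294.08412004 588.59194355 326.86024287 308.82891903] [ 39.1  15.6  -1.7  -2.8  27.4   2.3   0.1 -12.5  -0.6]
```

```bash
cat >> fk.py <<'E'
SG=(-1,-1,-1,-1); OF=(0,np.pi/2)
def fk2(q,L,X):
    p=np.zeros(3); Rr=R.identity()
    a=[-q[0],q[1],-q[2],q[3],-q[4],q[5],-q[6]+np.pi/2]
    for i in range(7):
        Rr=Rr*(R.from_euler('z',a[i]) if i%2==0 else R.from_euler('y',a[i]))
        p=p+Rr.apply([X[i],0,L[i//2] if i%2==0 else 0])
    return p,Rr
E
cat > fk3.py <<'E'
from fk import *
def run(mask):
    m=np.array(mask); n=m.sum()
    def un(v): X=np.zeros(7); X[m]=v[4:]; return v[:4],X
    f=least_squares(lambda v:np.concatenate([fk2(q,*un(v))[0]-p for q,p,r in S]),np.r_[300,400,400,250,np.zeros(n)]); return f
for k in (1,2,3):
    rs=[]
    for idx in itertools.combinations(range(6),k):
        mask=[i in idx for i in range(7)]; f=run(mask); rs.append((f.cost,idx,np.round(f.x,1)))
    rs.sort(key=lambda t:t[0]); print(rs[:3])
E
python3 fk3.py
```

```text
[(np.float64(1031.1906135718273), (4,), array([315.8, 579.8, 353.4, 286.8,  29.5])), (np.float64(1049.4393634190733), (5,), array([310.5, 581.3, 359.4, 293.3,  26.9])), (np.float64(1057.185642213746), (1,), array([363.5, 539.2, 311.7, 316.4,  54.3]))]
[(np.float64(857.5300530765079), (2, 4), array([ 345.2,  601.4,  457. ,  323.3, -117.2,   39. ])), (np.float64(872.0045494152519), (1, 4), array([364.7, 543.7, 336.2, 297.2,  41.8,  23.4])), (np.float64(909.3057839521616), (1, 3), array([349.6, 465.9, 299.9, 296.1,  59.8, -75.4]))]
[(np.float64(719.5959531422731), (0, 2, 4), array([ 383.4,  555.5,  465.7,  343.1,   41.1, -147.1,   34.3])), (np.float64(798.978040698714), (1, 2, 4), array([369.9, 571. , 416.4, 320. ,  28.1, -84.4,  32.3])), (np.float64(800.718680316113), (1, 3, 4), array([354.3, 489.4, 322.8, 286.2,  48.2, -54.9,  18.8]))]
```

```bash
python3 - <<'E'
from plan import *
s=read_state(); print(np.round(s['joint_pos'],4).tolist(),np.round(s['position'],1),np.round(s['orientation'],3),s['clock'])
def wr(Rt,az,tilt):
    m=(R.from_euler('ZY',[az,tilt]).inv()*Rt).as_euler('ZYZ'); out=[]
    for a,b,c in ((m[0],m[1],m[2]),(m[0]+np.pi,-m[1],m[2]+np.pi)):
        if b<0: continue
        j5=-a; j7=np.pi/2-c; out.append([round(float(x),2) for x in ((j5+1)%(2*np.pi)-1,b,(j7+np.pi)%(2*np.pi)-np.pi)])
    return out
for tilt in (130,145,160):
    t=np.radians(tilt); print(tilt)
    for flip in (0,np.pi): print(' pick flip',flip,wr(R.from_euler('ZX',[.48+flip,np.pi]),.4,t))
    for hd in (0,-.5,-1,-1.5,-2):
        print(' heading',hd,'camup',wr(R.from_euler('ZYX',[hd,-np.pi/3,np.pi]),-.1,t),'camdown',wr(R.from_euler('ZYX',[hd,-np.pi/3,np.pi])*R.from_euler('z',np.pi),-.1,t))
E
```

```text
[1.0364, 1.0706, -1.4614, 1.9905, 1.799, 0.7298, -2.6541] [ 675.6 -142.5  262.5] [-3.06  -0.768  0.121] 8.5
130
 pick flip 0 [[0.0, 0.87, -1.49]]
 pick flip 3.141592653589793 [[-0.0, 0.87, 1.65]]
 heading 0 camup [[3.61, 0.19, 1.16]] camdown [[3.61, 0.19, -1.98]]
 heading -0.5 camup [[1.94, 0.37, 2.54]] camdown [[1.94, 0.37, -0.6]]
 heading -1 camup [[1.52, 0.75, 2.65]] camdown [[1.52, 0.75, -0.49]]
 heading -1.5 camup [[1.24, 1.12, 2.56]] camdown [[1.24, 1.12, -0.58]]
 heading -2 camup [[0.97, 1.46, 2.39]] camdown [[0.97, 1.46, -0.75]]
145
 pick flip 0 [[0.0, 0.61, -1.49]]
 pick flip 3.141592653589793 [[-0.0, 0.61, 1.65]]
 heading 0 camup [[3.35, 0.44, 1.44]] camdown [[3.35, 0.44, -1.71]]
 heading -0.5 camup [[2.4, 0.52, 2.04]] camdown [[2.4, 0.52, -1.11]]
 heading -1 camup [[1.79, 0.77, 2.27]] camdown [[1.79, 0.77, -0.87]]
 heading -1.5 camup [[1.38, 1.05, 2.28]] camdown [[1.38, 1.05, -0.86]]
 heading -2 camup [[1.01, 1.32, 2.17]] camdown [[1.01, 1.32, -0.98]]
160
 pick flip 0 [[0.0, 0.35, -1.49]]
 pick flip 3.141592653589793 [[-0.0, 0.35, 1.65]]
 heading 0 camup [[3.28, 0.7, 1.52]] camdown [[3.28, 0.7, -1.62]]
 heading -0.5 camup [[2.61, 0.73, 1.77]] camdown [[2.61, 0.73, -1.37]]
 heading -1 camup [[2.03, 0.86, 1.93]] camdown [[2.03, 0.86, -1.21]]
 heading -1.5 camup [[1.53, 1.02, 1.98]] camdown [[1.53, 1.02, -1.17]]
 heading -2 camup [[1.08, 1.19, 1.93]] camdown [[1.08, 1.19, -1.21]]
```

```bash
python3 - <<'E'
from plan import *
rel(([600,-40,330],Rpick),([563,100,300],Rpick),([563.5,207,200],Rpick))
E
```

```text
at [ 675.6 -142.5  262.5] [-3.06  -0.768  0.121]
[-0.302, 0.41, 0.27, -0.096, 0.227, 0.098]
[-0.45, 0.97, 0.15, -0.096, 0.227, 0.098]
[-0.448, 1.398, -0.25, -0.096, 0.227, 0.098]
```

Request:
{"api": "drive_tool", "payload": {
  "series": [
    [[1,0,0,0.15,-0.01,0.03,0.01],[1,-0.05,0.05,0.3,-0.03,0.07,0.03],[1,-0.1,0.1,0.3,-0.05,0.11,0.05],[1,-0.15,0.2,0.3,-0.065,0.16,0.07],[1,-0.25,0.3,0.3,-0.08,0.2,0.09],[1,-0.3,0.41,0.3,-0.096,0.227,0.098],[1,-0.3,0.41,0.3,-0.096,0.227,0.098],[1,-0.3,0.41,0.3,-0.096,0.227,0.098],[1,-0.3,0.41,0.3,-0.096,0.227,0.098],[1,-0.3,0.41,0.3,-0.096,0.227,0.098],[1,-0.3,0.41,0.3,-0.096,0.227,0.098]]
  ]
}}

```text
clock: 9.88
position: [603.2, -33.1, 347.3]
orientation: [-3.133, -0.014, 0.488]
ft_force: [0.1, 1.0, -0.6]
finger_gap: 13.8
gripper_force: 30.0
```

```bash
python3 - <<'E'
from plan import *
s=read_state(); print(np.round(s['joint_pos'],4).tolist(),np.round(s['qd'],2))
rel(([563,100,300],Rpick),([563.5,207.5,200],Rpick),([562.6,207.5,91.8],Rpick))
E
```

```text
[0.596, 0.8242, -1.317, 1.4596, 0.7912, 1.4477, -1.8022] [-0.01 -0.   -0.   -0.    0.    0.   -0.  ]
at [603.2 -33.1 347.3] [-3.133 -0.014  0.488]
[-0.161, 0.532, -0.189, -0.004, 0.003, -0.002]
[-0.159, 0.962, -0.589, -0.004, 0.003, -0.002]
[-0.162, 0.962, -1.022, -0.004, 0.003, -0.002]
```

Request:
{"api": "drive_tool", "payload": {
  "series": [
    [[1,-0.05,0.2,0,0,0,0],[1,-0.1,0.4,-0.1,-0.004,0.003,-0.002],[1,-0.16,0.6,-0.189,-0.004,0.003,-0.002],[1,-0.16,0.8,-0.4,-0.004,0.003,-0.002],[1,-0.159,0.962,-0.58,-0.004,0.003,-0.002],[1,-0.159,0.962,-0.58,-0.004,0.003,-0.002],[1,-0.159,0.962,-0.58,-0.004,0.003,-0.002],[1,-0.159,0.962,-0.58,-0.004,0.003,-0.002]]
  ]
}}

```text
clock: 10.88
position: [564.6, 207.1, 203.7]
orientation: [-3.141, -0.001, 0.48]
ft_force: [-0.7, -0.4, 0.5]
finger_gap: 13.7
gripper_force: 30.0
```

```bash
python3 - <<'E'
from plan import *
s=read_state(); print(np.round(s['joint_pos'],4).tolist(),np.round(s['qd'],2))
rel(([562.6,207.5,130],Rpick),([562.6,207.5,91.8],Rpick))
E
```

```text
[0.144, 0.944, -1.1601, 1.6523, 0.9266, 1.1902, -2.3364] [ 0.01 -0.    0.    0.    0.   -0.   -0.  ]
at [564.6 207.1 203.7] [-3.141e+00 -1.000e-03  4.800e-01]
[-0.008, 0.002, -0.295, -0.0, 0.0, -0.0]
[-0.008, 0.002, -0.448, -0.0, 0.0, -0.0]
```

Request:
{"api": "drive_tool", "payload": {
  "series": [
    [[1,-0.008,0.002,-0.1,0,0,0],[1,-0.008,0.002,-0.2,0,0,0],[1,-0.008,0.002,-0.3,0,0,0],[1,-0.008,0.002,-0.38,0,0,0],[1,-0.008,0.002,-0.43,0,0,0],[1,-0.008,0.002,-0.446,0,0,0],[1,-0.008,0.002,-0.446,0,0,0],[1,-0.008,0.002,-0.446,0,0,0],[0.7,-0.008,0.002,-0.446,0,0,0],[0.5,-0.008,0.002,-0.446,0,0,0],[0.5,-0.008,0.002,-0.446,0,0,0],[0.5,-0.008,0.002,-0.35,0,0,0],[0.5,-0.008,0.002,-0.2,0,0,0],[0.5,-0.008,0.002,0,0,0,0],[0.5,-0.008,0.002,0.3,0,0,0],[0.5,-0.05,0.002,0.4,0,0,0],[0.5,-0.05,0,0.4,0,0,0],[0.5,-0.05,0,0.4,0,0,0]]
  ]
}}

```text
clock: 13.12
position: [551.0, 207.3, 301.4]
orientation: [-3.141, 0.002, 0.482]
ft_force: [0.1, -0.7, -0.9]
finger_gap: 44.0
gripper_force: 0.0
```

```bash
python3 - <<'E'
from plan import *
s=read_state(); print(np.round(s['joint_pos'],4).tolist(),np.round(s['qd'],2),s['position'])
snap('scene','s2'); crop('s2',300,90,480,250,3.6,'cE')
E
```

```text
[0.169, 0.8234, -1.2322, 1.5702, 0.7926, 1.3266, -2.2545] [-0.    0.02  0.02  0.01 -0.    0.   -0.  ] [550.97239235 207.33745439 301.36720723]
```

View pics/cE.png

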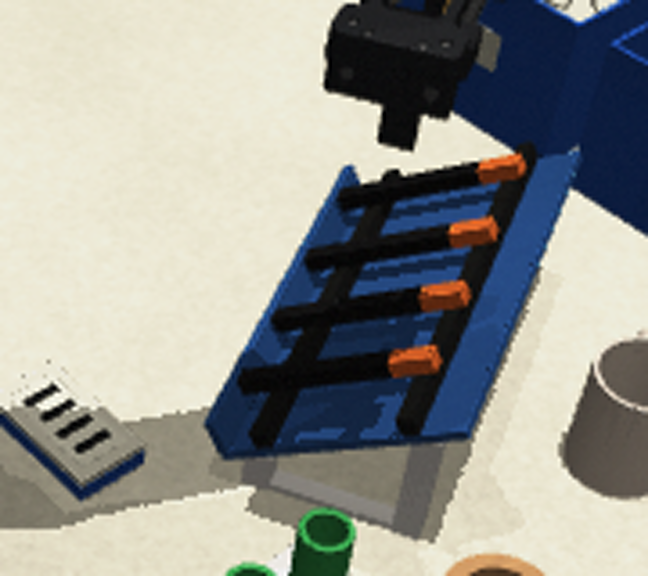

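The scene crop shows all four rods lying on the tray again, heads uphill. Next I'll turn the tool half a turn, which gives a better wrist branch.

Request:
{"api": "drive_tool", "payload": {
  "series": [
    [[0.5,0,0,0,0,0,0.5],[0.5,0,0,0,0,0,0.5],[0.5,0,0,0,0,0,0.5],[0.5,0,0,0,0,0,0.5],[0.5,0,0,0,0,0,0.5],[0.5,0,0,0,0,0,0.5],[0.5,0,0,0,0,0,0.5],[0.5,0,0,0,0,0,0.5],[0.5,0,0,0,0,0,0.5],[0.5,0,0,0,0,0,1],[0.5,0,0,0,0,0,1],[0.5,0,0,0,0,0,1],[0.5,0,0,0,0,0,1],[0.5,0,0,0,0,0,1],[0.5,0,0,0,0,0,1],[0.5,0,0,0,0,0,1],[0.5,0,0,0,0,0,1],[0.5,0,0,0,0,0,1],[0.5,0,0,0,0,0,1]]
  ]
}}

```text
clock: 15.55
position: [550.9, 207.7, 300.7]
orientation: [-3.14, -0.002, -2.66]
ft_force: [-0.4, -0.3, 0.4]
finger_gap: 43.7
gripper_force: 0.0
```

```bash
cat >> plan.py <<'E'
def js(): s=read_state(); print('J',np.round(s['joint_pos'],3).tolist(),'qd',round(float(np.abs(s['qd']).max()),2),'P',np.round(s['position'],1).tolist(),np.round(s['orientation'],3).tolist(),s['clock'])
E
python3 -c "
from plan import *
js()"
```

```text
J [0.214, 0.939, -1.457, 1.569, 0.936, 1.483, 0.764] qd 0.03 P [550.9, 207.7, 300.7] [-3.14, -0.002, -2.66] 15.55
```

```bash
cat > fk4.py <<'E'
from fk import *
S=[S[0],([1.0364,1.0706,-1.4614,1.9905,1.799,.7298,-2.6541],[675.6,-142.5,262.5],[-3.06,-.768,.121]),
([.596,.8242,-1.317,1.4596,.7912,1.4477,-1.8022],[603.2,-33.1,347.3],[-3.133,-.014,.488]),
([.144,.944,-1.1601,1.6523,.9266,1.1902,-2.3364],[564.6,207.1,203.7],[-3.141,-.001,.48]),
([.169,.8234,-1.2322,1.5702,.7926,1.3266,-2.2545],[551,207.3,301.4],[-3.141,.002,.482]),
([.214,.939,-1.457,1.569,.936,1.483,.764],[550.9,207.7,300.7],[-3.14,-.002,-2.66])]
rs=[]
for k in (0,1,2,3):
    for idx in itertools.combinations(range(6),k):
        m=np.array([i in idx for i in range(7)])
        def un(v): X=np.zeros(7); X[m]=v[4:]; return v[:4],X
        f=least_squares(lambda v:np.concatenate([fk2(q,*un(v))[0]-p for q,p,r in S]),np.r_[300,400,400,250,np.zeros(k)])
        rs.append((round(f.cost,1),idx,np.round(f.x,1).tolist()))
rs.sort(key=lambda t:t[0]); print(*rs[:6],sep='\n'); print(*[r for r in rs if len(r[1])<2],sep='\n')
E
python3 fk4.py
```

```text
(np.float64(715.0), (1, 3, 4), [470.8, 425.9, 328.8, 279.2, 123.4, -61.8, 52.6])
(np.float64(735.6), (1, 2, 4), [449.1, 521.9, 374.0, 327.0, 83.9, -49.4, 36.4])
(np.float64(786.3), (1, 4, 5), [472.0, 495.0, 336.0, 313.5, 113.0, 29.3, 12.8])
(np.float64(808.4), (0, 2, 4), [370.9, 536.7, 404.3, 334.6, 43.7, -82.6, 23.3])
(np.float64(810.3), (0, 1, 4), [451.3, 517.0, 323.5, 317.7, -12.4, 105.8, 28.4])
(np.float64(816.4), (1, 4), [449.5, 507.9, 323.5, 316.4, 97.6, 28.4])
(np.float64(885.8), (1,), [379.1, 542.8, 316.3, 328.4, 55.9])
(np.float64(900.8), (2,), [319.0, 591.6, 374.2, 340.8, -57.3])
(np.float64(1025.7), (0,), [321.4, 555.0, 318.9, 320.0, 25.6])
(np.float64(1033.5), (3,), [289.8, 559.1, 319.3, 308.2, -29.1])
(np.float64(1042.3), (4,), [296.7, 588.0, 316.1, 327.3, -11.1])
(np.float64(1060.7), (5,), [301.3, 587.6, 314.4, 322.2, -5.5])
(np.float64(1068.5), (), [301.6, 587.3, 320.1, 320.3])
```

```bash
cat >> fk4.py <<'E'
def fk5(q,v):
    L=v[:4]; p=np.zeros(3); Rr=R.identity()
    a=[-q[0],q[1],-q[2],q[3],-q[4],q[5],-q[6]+np.pi/2]
    off=[[v[4],0,L[0]],[0,v[5],0],[0,0,L[1]],[0,v[6],0],[0,0,L[2]],[0,v[7],0],[0,0,L[3]]]
    for i in range(7):
        Rr=Rr*(R.from_euler('z',a[i]) if i%2==0 else R.from_euler('y',a[i])); p=p+Rr.apply(off[i])
    return p,Rr
f=least_squares(lambda v:np.concatenate([fk5(q,v)[0]-p for q,p,r in S]),[300,400,400,250,0,0,0,0]); print('LAT',f.cost,np.round(f.x,1))
E
python3 fk4.py|tail -1
```

```text
-2.700e+01 -3.000e-01]
```

```bash
python3 fk4.py|grep -A3 LAT; cat > sim.py <<'E'
# model with my own damped least-squares IK, to foresee joint travel
from fk4 import fk5,S
import numpy as np
from scipy.optimize import least_squares
from scipy.spatial.transform import Rotation as R
V=least_squares(lambda v:np.concatenate([fk5(q,v)[0]-p for q,p,r in S]),[300,400,400,250,0,0,0,0]).x
E
```

```text
LAT 0.04028783956586101 [ 3.472e+02  5.632e+02  3.448e+02  3.261e+02  1.000e-01 -1.880e+01
 -2.700e+01 -3.000e-01]
```

```bash
cat >> sim.py <<'E'
LO=np.array([-3.01,-.46,-1.47,.13,-1,.04,-2.66]); HI=np.array([3.01,2.08,1.51,2.56,4.14,2.09,2.66])
VM=.7*np.array([2.57,2.57,3.14,3.14,3.14,3.14,3.14])
W=1000.
def err(q,P,Rt):
    p,r=fk5(q,V); return np.r_[(P-p)/W,(Rt*r.inv()).as_rotvec()]
def jac(q,P,Rt):
    e=err(q,P,Rt); J=np.zeros((6,7))
    for i in range(7):
        d=np.zeros(7); d[i]=1e-5; p0,r0=fk5(q,V); p,r=fk5(q+d,V); J[:,i]=np.r_[(p-p0)/W,(r*r0.inv()).as_rotvec()]/1e-5
    return J
def ik(q,P,Rt,n=15,lam=1e-3,bias=0,rest=None):
    q=q.copy()
    for _ in range(n):
        e=err(q,P,Rt)
        if np.linalg.norm(e)<1e-5: break
        J=jac(q,P,Rt); dq=J.T@np.linalg.solve(J@J.T+lam*np.eye(6),e)
        if bias: dq+= (np.eye(7)-np.linalg.pinv(J)@J)@(bias*(rest-q))
        q=np.clip(q+dq,LO+.005,HI-.005)
    return q
def go(q,p0,r0,rows,**k):
    """rows: shift/turn normalised from p0,r0; returns q, last commanded pose"""
    cp,cr=p0.copy(),r0
    for row in rows:
        P=p0+250*np.array(row[:3]); Rt=R.from_rotvec(np.pi*np.array(row[3:]))*r0
        d=P-cp; n=np.linalg.norm(d); cp=cp+d*min(1,62.5/n) if n>0 else cp
        rv=(Rt*cr.inv()).as_rotvec(); a=np.linalg.norm(rv); cr=R.from_rotvec(rv*min(1,np.radians(10.7)/a))*cr if a>0 else cr
        q=ik(q,cp,cr,**k)
    return q,cp,cr
if __name__=='__main__':
    # check against logged moves: return-to-tray and half-turn
    def chk(name,q0,p0,rpy,rows,**k):
        q,_,_=go(np.array(q0),np.array(p0),R.from_euler('xyz',rpy),rows,**k); print(name,np.round(q,3))
    for b in (0,.02,.1,.3):
        k=dict(bias=b,rest=np.array([1.232,.689,-.195,1.565,.157,.902,-.215]))
        chk('a want .144 .944 -1.16 1.652 .927 1.19 -2.336',[.596,.8242,-1.317,1.4596,.7912,1.4477,-1.8022],[603.2,-33.1,347.3],[-3.133,-.014,.488],[[-.05,.2,0,0,0,0],[-.1,.4,-.1,-.004,.003,-.002],[-.16,.6,-.189,-.004,.003,-.002],[-.16,.8,-.4,-.004,.003,-.002]]+[[-.159,.962,-.58,-.004,.003,-.002]]*4,**k)
        chk('b want .214 .939 -1.457 1.569 .936 1.483 .764',[.169,.8234,-1.2322,1.5702,.7926,1.3266,-2.2545],[551,207.3,301.4],[-3.141,.002,.482],[[0,0,0,0,0,.5]]*9+[[0,0,0,0,0,1]]*10,**k)
E
python3 sim.py | grep -v "^(" | tail -8
```

```text
a want .144 .944 -1.16 1.652 .927 1.19 -2.336 [ 0.143  0.946 -1.16   1.655  0.927  1.188 -2.337]
b want .214 .939 -1.457 1.569 .936 1.483 .764 [ 0.218  0.941 -1.465  1.572  0.94   1.484  0.761]
a want .144 .944 -1.16 1.652 .927 1.19 -2.336 [-0.255  0.71  -0.304  1.677  0.273  0.798 -1.771]
b want .214 .939 -1.457 1.569 .936 1.483 .764 [ 0.129  0.764 -1.1    1.576  0.71   1.246  0.959]
a want .144 .944 -1.16 1.652 .927 1.19 -2.336 [-0.367  0.698 -0.107  1.683  0.097  0.766 -1.608]
b want .214 .939 -1.457 1.569 .936 1.483 .764 [ 0.086  0.721 -0.985  1.578  0.636  1.19   1.024]
a want .144 .944 -1.16 1.652 .927 1.19 -2.336 [-0.386  0.697 -0.074  1.684  0.066  0.763 -1.579]
b want .214 .939 -1.457 1.569 .936 1.483 .764 [ 0.079  0.715 -0.968  1.579  0.625  1.182  1.034]
```

```bash
sed -i 's/^rs=\[\]$/rs=[]; import sys/; s/^for k in (0,1,2,3):/for k in ():/; s/^rs.sort.*$//; s/^f=least_squares(lambda v:np.concatenate(\[fk5.*$//' fk4.py
cat > fast.py <<'E'
from sim import *
OFF=[[V[4],0,V[0]],[0,V[5],0],[0,0,V[1]],[0,V[6],0],[0,0,V[2]],[0,V[7],0],[0,0,V[3]]]
def chain(q):
    a=[-q[0],q[1],-q[2],q[3],-q[4],q[5],-q[6]+np.pi/2]; Rm=np.eye(3); p=np.zeros(3); ax=[];org=[]
    for i in range(7):
        s,c=np.sin(a[i]),np.cos(a[i])
        ax.append(-Rm[:,2] if i%2==0 else Rm[:,1]); org.append(p)
        Rm=Rm@(np.array([[c,-s,0],[s,c,0],[0,0,1]]) if i%2==0 else np.array([[c,0,s],[0,1,0],[-s,0,c]]))
        p=p+Rm@OFF[i]
    return p,Rm,np.array(ax),np.array(org)
def rv(M):
    v=np.array([M[2,1]-M[1,2],M[0,2]-M[2,0],M[1,0]-M[0,1]])/2; s=np.linalg.norm(v); c=(np.trace(M)-1)/2
    return v*(np.arctan2(s,c)/s if s>1e-9 else 1)
def ik(q,P,Rt,n=15,lam=1e-3):
    for _ in range(n):
        p,Rm,ax,og=chain(q); e=np.r_[(P-p)/W,rv(Rt@Rm.T)]
        if e@e<1e-10: break
        J=np.vstack([np.cross(ax,p-og).T/W,ax.T]); q=np.clip(q+J.T@np.linalg.solve(J@J.T+lam*np.eye(6),e),LO+.005,HI-.005)
    return q
def path(q,wps,step=None):
    """straight pose-to-pose runs; returns joints, worst pose error, list of joints at each waypoint"""
    p,Rm,_,_=chain(q); r=R.from_matrix(Rm); qs=[]; worst=0
    for P,Rt in wps:
        P=np.array(P,float); w=(Rt*r.inv()).as_rotvec(); n=int(np.ceil(max(np.linalg.norm(P-p)/40,np.linalg.norm(w)/.15,1)))
        for k in range(1,n+1): q=ik(q,p+(P-p)*k/n,(R.from_rotvec(w*k/n)*r).as_matrix())
        p2,R2,_,_=chain(q); worst=max(worst,np.linalg.norm(p2-P)+200*np.linalg.norm(rv(Rt.as_matrix()@R2.T)))
        p,r=P,Rt; qs.append(q)
    return q,worst,qs
E
cat > search.py <<'E'
from fast import *
from plan import *
s=read_state(); q0=s['joint_pos']; down=lambda y:R.from_euler('ZX',[y,np.pi])
rng=np.random.default_rng(1); best=[]
import time; t0=time.time()
while time.time()-t0<150:
    w=[]
    for _ in range(2):
        P=[rng.uniform(430,680),rng.uniform(-150,300),rng.uniform(300,450)]
        w.append((P,R.from_rotvec(np.r_[rng.uniform(-1,1,2)*.9,0])*down(-2.66+rng.uniform(-1.5,1.5))))
    w.append(([551,208,300],down(-2.66))); q,e,_=path(q0,w)
    if e<3: best.append((abs(q[2]),np.round(q,2),[(np.round(P),np.round(Rt.as_euler('xyz'),2)) for P,Rt in w]))
best.sort(key=lambda b:b[0]); print(len(best)); 
for b in best[:4]: print(b)
E
python3 search.py
```

```text
2716
(np.float64(0.031943929413872224), array([-0.42,  0.57, -0.03,  1.6 ,  0.02,  0.97,  1.59]), [(array([664., -35., 366.]), array([ 2.96, -0.75, -1.58])), (array([640., 173., 406.]), array([ 2.26, -0.3 ,  3.14])), (array([551, 208, 300]), array([ 3.14,  0.  , -2.66]))])
(np.float64(0.07555407927026492), array([-0.39,  0.57, -0.08,  1.6 ,  0.05,  0.97,  1.57]), [(array([512.,  66., 368.]), array([ 2.83, -0.96,  2.81])), (array([644.,   7., 366.]), array([-2.65, -0.79, -2.69])), (array([551, 208, 300]), array([ 3.14,  0.  , -2.66]))])
(np.float64(0.08601877929595068), array([-0.39,  0.57, -0.09,  1.6 ,  0.06,  0.97,  1.56]), [(array([616.,  22., 441.]), array([-2.98, -0.87, -1.55])), (array([664., 157., 450.]), array([ 2.82, -0.8 ,  2.38])), (array([551, 208, 300]), array([ 3.14,  0.  , -2.66]))])
(np.float64(0.10931142286345767), array([-0.5 ,  0.57,  0.11,  1.61, -0.07,  0.96,  1.68]), [(array([667.,  32., 365.]), array([ 2.2 , -0.16,  2.49])), (array([605., 228., 338.]), array([ 2.69, -0.75, -1.33])), (array([551, 208, 300]), array([ 3.14,  0.  , -2.66]))])
```

```bash
cat > seq.py <<'E'
from fast import *
from plan import *
RpF=R.from_euler('ZX',[TY-np.pi,np.pi])
def RplF(hd,tilt=60): return R.from_euler('ZYX',[hd,-np.radians(tilt),np.pi])*R.from_euler('z',np.pi)
def plTCP(cy,up,hd): return cup(cy)+[0,0,105+up]+13.7*RplF(hd).as_matrix()[:,2]
LOOP=[([664,-35,366],R.from_euler('xyz',[2.96,-.75,-1.58])),([640,173,406],R.from_euler('xyz',[2.26,-.30,3.14])),([551,208,300],RpF)]
RODS=[-111.5,-37.5,36,116]; CUPS=[-105,-35,35,105]
def rodseq(i,hd,vh,vp):
    P=pickTCP(RODS[i]); c=CUPS[i]; pl=plTCP(c,2,hd); back=-RplF(hd).as_matrix()[:,2]
    return [(P+[0,0,100],RpF),(P,RpF),(P+[0,0,150],RpF),(vp,RplF(vh)),(pl+[0,0,100],RplF(hd)),(pl,RplF(hd)),(pl+70*back,RplF(hd)),(pl+70*back+[0,0,120],RplF(hd)),(vp,RplF(vh)),(P+[0,0,200],RpF)]
if __name__=='__main__':
    q0=read_state()['joint_pos']; q1,e,_=path(q0,LOOP); print(e,np.round(q1,2))
    res=[]
    for vh in (-.8,-1.2,-1.6):
      for hd in (-.3,-.5,-.8,-1.1):
        for vp in ([560,0,300],[560,60,330],[600,60,300],[520,0,350]):
          q=q1; E=[];mg=9; 
          for i in range(4):
            h=hd if i<3 else max(hd,-.3)
            q,e,qs=path(q,rodseq(i,h,vh,np.array(vp,float))); E.append(e)
            mg=min(mg,min(np.minimum(np.array(qs)-LO,HI-np.array(qs)).min(1)))
          res.append((max(E),round(float(mg),2),vh,hd,vp,np.round(q,2)))
    res.sort(key=lambda r:(r[0]>2,-r[1]))
    for r in res[:5]: print(r)
E
python3 seq.py
```

```text
1.1431971042569047 [-0.42  0.57 -0.03  1.6   0.02  0.97  1.59]
(np.float64(473.60502854970537), 0.03, -1.6, -0.5, [520, 0, 350], array([-0.67,  0.62, -0.23,  1.54,  0.16,  1.  ,  1.1 ]))
(np.float64(697.374241804097), 0.0, -0.8, -0.3, [560, 0, 300], array([ 0.53,  0.86, -1.46,  1.79,  4.14,  0.04, -2.66]))
(np.float64(677.7545095741631), 0.0, -0.8, -0.3, [560, 60, 330], array([ 0.53,  0.85, -1.46,  1.8 ,  4.14,  0.04, -2.66]))
(np.float64(899.9488648809399), 0.0, -0.8, -0.3, [600, 60, 300], array([-0.23,  0.86, -1.21,  1.51,  0.82,  1.34,  0.53]))
(np.float64(262.48017739093416), 0.0, -0.8, -0.3, [520, 0, 350], array([-0.69,  0.62, -0.21,  1.54,  0.14,  1.  ,  1.12]))
```

```bash
cat > feas.py <<'E'
from seq import *
def best(P,Rt,n=25,seed=0):
    rng=np.random.default_rng(seed); out=None
    mid=(LO+HI)/2; half=(HI-LO)/2
    def fun(q):
        p,Rm,_,_=chain(q); return np.r_[(P-p)/W*20,rv(Rt.as_matrix()@Rm.T)*20,.02*((q-mid)/half)**4]
    for _ in range(n):
        r=least_squares(fun,rng.uniform(LO+.3,HI-.3),bounds=(LO+.02,HI-.02),max_nfev=60)
        if np.linalg.norm(r.fun[:6])<.1:
            m=np.minimum(r.x-LO,HI-r.x).min()
            if out is None or m>out[0]: out=(round(float(m),2),np.round(r.x,2).tolist())
    return out
if __name__=='__main__':
    for e in (60,45):
      for cam in (0,np.pi):
        for c in (-105,105):
          for hd in (-1.6,-1,-.5,0,1.,1.8):
            Rt=R.from_euler('ZYX',[hd,-np.radians(e),np.pi])*R.from_euler('z',cam)
            P=cup(c)+[0,0,107]+13.7*Rt.as_matrix()[:,2]
            b=best(P,Rt)
            if b: print(e,'camdown' if cam else 'camup',c,hd,b)
E
python3 feas.py
```

```text
60 camup -105 -1.6 (0.68, [-0.21, 1.14, -0.21, 1.53, 1.15, 1.4, 1.98])
60 camup -105 -1 (0.54, [-0.14, 1.07, -0.31, 2.02, 1.8, 1.29, 1.71])
60 camup -105 -0.5 (0.23, [-0.09, 1.08, -0.14, 2.33, 2.5, 1.34, 1.5])
60 camup -105 0 (0.17, [0.26, 1.1, -0.17, 2.39, 3.23, 1.36, 1.78])
60 camup -105 1.0 (0.36, [0.99, 1.26, -0.9, 1.74, -0.54, 0.4, 0.54])
60 camup -105 1.8 (0.63, [0.71, 1.38, -0.84, 1.01, -0.07, 1.46, 0.48])
60 camup 105 -1.6 (0.57, [-0.59, 1.2, -0.01, 1.28, 0.79, 1.49, 2.09])
60 camup 105 -1 (0.76, [-0.52, 1.09, -0.29, 1.8, 1.43, 1.33, 1.83])
60 camup 105 -0.5 (0.37, [-0.6, 1.06, -0.06, 2.19, 2.05, 1.14, 1.49])
60 camup 105 0 (0.14, [-0.29, 1.11, -0.2, 2.42, 2.73, 1.47, 1.58])
60 camup 105 1.0 (0.22, [0.67, 1.23, -0.88, 2.04, 3.92, 0.3, 2.19])
60 camup 105 1.8 (0.63, [0.54, 1.3, -0.84, 1.37, -0.2, 1.02, 0.44])
60 camdown -105 -1.6 (0.91, [-0.49, 1.17, 0.35, 1.54, 0.79, 1.03, -0.94])
60 camdown -105 -1 (0.54, [0.0, 1.12, -0.56, 2.02, 1.83, 1.5, -1.35])
60 camdown -105 -0.5 (0.24, [0.19, 1.15, -0.6, 2.32, 2.42, 1.57, -1.28])
60 camdown -105 0 (0.2, [0.74, 1.32, -1.01, 2.36, 2.9, 
[... 1571 characters left out ...]
 -105 -0.5 (0.36, [0.5, 1.18, -1.09, 2.2, 2.17, 1.45, -0.76])
45 camdown -105 0 (0.32, [0.73, 1.16, -1.05, 2.24, 2.5, 1.01, -0.4])
45 camdown -105 1.0 (0.28, [1.01, 1.28, -1.19, 1.75, 0.75, 0.47, 2.37])
45 camdown -105 1.8 (0.38, [0.42, 1.14, -0.1, 1.19, -0.56, 1.34, -2.28])
45 camdown 105 -1.6 (0.97, [-0.69, 1.11, 0.32, 1.4, 0.42, 1.12, -0.79])
45 camdown 105 -1 (0.76, [-0.27, 1.03, -0.58, 1.8, 1.44, 1.31, -1.17])
45 camdown 105 -0.5 (0.46, [-0.07, 1.06, -0.81, 2.1, 1.91, 1.36, -1.1])
45 camdown 105 0 (0.28, [0.24, 1.17, -1.08, 2.28, 2.3, 1.35, -0.68])
45 camdown 105 1.0 (0.27, [0.68, 1.23, -1.14, 2.0, 1.89, 0.31, 0.97])
45 camdown 105 1.8 (0.3, [0.19, 1.06, -0.19, 1.47, -0.7, 1.02, -2.34])
```

```bash
sed -i 's/h=105,foot/h=120,foot/; s/105+up/120+up/' plan.py; sed -i 's/105+up/120+up/' seq.py
python3 - <<'E'
from seq import *
q0=read_state()['joint_pos']; q1,e,_=path(q0,LOOP)
res=[]
for hd in (-1.4,-1.6,-1.8,-2.0):
  for vh in (-1.2,-1.6,-2):
    for vp in ([560,0,300],[560,60,330],[600,60,300],[520,0,350],[500,100,330],[560,150,330]):
      q=q1; E=[];mg=9;J=[]
      for i in range(4):
        q,e,qs=path(q,rodseq(i,hd,vh,np.array(vp,float))); E.append(round(e,1)); J.append(np.round(qs[5],2).tolist())
        mg=min(mg,min(np.minimum(np.array(qs)-LO,HI-np.array(qs)).min(1)))
      res.append((max(E),round(float(mg),2),vh,hd,vp,J,np.round(q,2).tolist()))
res.sort(key=lambda r:(r[0]>5,-r[1]))
for r in res[:6]: print(*r)
E
```

```text
0.0 0.31 -1.6 -1.6 [560, 150, 330] [[-0.75, 1.38, 1.0, 1.56, 0.03, 0.77, -0.29], [-0.85, 1.4, 1.03, 1.51, -0.05, 0.9, -0.28], [-0.93, 1.43, 1.06, 1.42, -0.11, 1.04, -0.28], [-0.99, 1.45, 1.08, 1.31, -0.16, 1.19, -0.3]] [-0.91, 0.63, 0.2, 1.5, -0.14, 1.02, 1.38]
0.0 0.31 -1.6 -1.8 [560, 150, 330] [[-0.68, 1.41, 1.01, 1.38, -0.04, 1.05, -0.32], [-0.77, 1.43, 1.04, 1.33, -0.11, 1.17, -0.33], [-0.84, 1.45, 1.07, 1.24, -0.16, 1.3, -0.34], [-0.89, 1.48, 1.09, 1.13, -0.21, 1.45, -0.37]] [-0.9, 0.63, 0.2, 1.5, -0.14, 1.02, 1.38]
0.0 0.31 -2 -1.8 [600, 60, 300] [[-0.68, 1.41, 1.01, 1.38, -0.04, 1.05, -0.32], [-0.77, 1.43, 1.05, 1.33, -0.12, 1.17, -0.32], [-0.84, 1.46, 1.08, 1.24, -0.18, 1.3, -0.33], [-0.9, 1.49, 1.11, 1.13, -0.23, 1.45, -0.36]] [-0.92, 0.64, 0.22, 1.5, -0.15, 1.02, 1.39]
0.0 0.3 -1.6 -1.6 [600, 60, 300] [[-0.76, 1.4, 1.03, 1.56, -0.03, 0.77, -0.24], [-0.85, 1.42, 1.06, 1.51, -0.09, 0.9, -0.24], [-0.93, 1.44, 1.08, 1.42, -0.14, 1.04, -0.25], [-0.99, 1.46, 1.11, 1.31, -0.18, 1.19, -0.28]] [-0.9, 0.63, 0.19, 1.5, -0.13, 1.02, 1.38]
0.0 0.3 -1.6 -1.8 [600, 60, 300] [[-0.69, 1.43, 1.04, 1.38, -0.09, 1.05, -0.29], [-0.77, 1.44, 1.07, 1.33, -0.14, 1.17, -0.3], [-0.84, 1.47, 1.1, 1.24, -0.19, 1.3, -0.32], [-0.9, 1.49, 1.12, 1.13, -0.23, 1.45, -0.35]] [-0.9, 0.63, 0.19, 1.5, -0.13, 1.02, 1.38]
0.0 0.3 -2 -1.8 [560, 60, 330] [[-0.68, 1.4, 1.0, 1.38, -0.03, 1.05, -0.33], [-0.77, 1.43, 1.03, 1.33, -0.1, 1.16, -0.33], [-0.84, 1.46, 1.07, 1.24, -0.17, 1.3, -0.34], [-0.9, 1.48, 1.1, 1.13, -0.21, 1.45, -0.37]] [-0.91, 0.63, 0.21, 1.5, -0.14, 1.02, 1.39]
```

```bash
cat > rows.py <<'E'
from seq import *
def emit(wps,grip,hold=2,v=50,a=9.5,start=None,settle=2):
    """print rows from current pose through waypoints; returns"""
    s=read_state(); p0,r0=(s['position'],R.from_euler('xyz',s['orientation'])) if start is None else start
    p,r=np.array(p0),r0; rows=[]
    for P,Rt in wps:
        P=np.array(P,float); w=(Rt*r.inv()).as_rotvec(); n=int(np.ceil(max(np.linalg.norm(P-p)/v,np.degrees(np.linalg.norm(w))/a,1)))
        for k in range(1,n+1):
            Pk=p+(P-p)*k/n; Rk=R.from_rotvec(w*k/n)*r
            rows.append([grip]+[float(x) for x in np.round(np.r_[(Pk-p0)/250,(Rk*r0.inv()).as_rotvec()/np.pi],3)])
        p,r=P,Rt
    rows+= [rows[-1]]*settle
    print(len(rows),rows if np.abs(np.array(rows)).max()<=1 else ('TOO FAR',rows))
E
python3 - <<'E'
from rows import *
emit(LOOP[:1],.5,settle=0); emit(LOOP[1:],.5,start=LOOP[0])
E
```

```text
8 [[0.5, 0.057, -0.121, 0.033, -0.023, 0.022, 0.038], [0.5, 0.113, -0.243, 0.065, -0.045, 0.045, 0.076], [0.5, 0.17, -0.364, 0.098, -0.068, 0.067, 0.114], [0.5, 0.226, -0.485, 0.131, -0.09, 0.089, 0.152], [0.5, 0.283, -0.607, 0.163, -0.113, 0.111, 0.19], [0.5, 0.339, -0.728, 0.196, -0.136, 0.134, 0.228], [0.5, 0.396, -0.849, 0.229, -0.158, 0.156, 0.266], [0.5, 0.453, -0.971, 0.261, -0.181, 0.178, 0.304]]
22 [[0.5, -0.007, 0.064, 0.012, 0.021, 0.003, -0.045], [0.5, -0.015, 0.128, 0.025, 0.042, 0.007, -0.09], [0.5, -0.022, 0.192, 0.037, 0.063, 0.01, -0.135], [0.5, -0.03, 0.256, 0.049, 0.084, 0.014, -0.179], [0.5, -0.037, 0.32, 0.062, 0.105, 0.017, -0.224], [0.5, -0.044, 0.384, 0.074, 0.126, 0.021, -0.269], [0.5, -0.052, 0.448, 0.086, 0.147, 0.024, -0.314], [0.5, -0.059, 0.512, 0.098, 0.168, 0.028, -0.359], [0.5, -0.066, 0.576, 0.111, 0.189, 0.031, -0.404], [0.5, -0.074, 0.64, 0.123, 0.21, 0.035, -0.449], [0.5, -0.081, 0.704, 0.135, 0.231, 0.038, -0.493], [0.5, -0.089, 0.768, 0.148, 0.251, 0.042, -0.538], [0.5, -0.096, 0.832, 0.16, 0.272, 0.045, -0.583], [0.5, -0.147, 0.852, 0.099, 0.261, 0.009, -0.546], [0.5, -0.198, 0.872, 0.039, 0.25, -0.025, -0.507], [0.5, -0.249, 0.892, -0.022, 0.237, -0.059, -0.468], [0.5, -0.299, 0.912, -0.082, 0.224, -0.091, -0.428], [0.5, -0.35, 0.932, -0.143, 0.21, -0.121, -0.388], [0.5, -0.401, 0.952, -0.203, 0.196, -0.151, -0.347], [0.5, -0.452, 0.972, -0.264, 0.181, -0.179, -0.305], [0.5, -0.452, 0.972, -0.264, 0.181, -0.179, -0.305], [0.5, -0.452, 0.972, -0.264, 0.181, -0.179, -0.305]]
```

Request:
{"api": "drive_tool", "payload": {
  "series": [
    [[0.5,0.057,-0.121,0.033,-0.023,0.022,0.038],[0.5,0.113,-0.243,0.065,-0.045,0.045,0.076],[0.5,0.17,-0.364,0.098,-0.068,0.067,0.114],[0.5,0.226,-0.485,0.131,-0.09,0.089,0.152],[0.5,0.283,-0.607,0.163,-0.113,0.111,0.19],[0.5,0.339,-0.728,0.196,-0.136,0.134,0.228],[0.5,0.396,-0.849,0.229,-0.158,0.156,0.266],[0.5,0.453,-0.971,0.261,-0.181,0.178,0.304],[0.5,0.453,-0.971,0.261,-0.181,0.178,0.304],[0.5,0.453,-0.971,0.261,-0.181,0.178,0.304]]
  ]
}}

```text
clock: 16.8
position: [663.9, -33.5, 366.8]
orientation: [2.962, -0.746, -1.583]
ft_force: [-0.6, 0.1, -0.8]
finger_gap: 44.2
gripper_force: 0.0
```

Request:
{"api": "drive_tool", "payload": {
  "series": [
    [[0.5,-0.007,0.064,0.012,0.021,0.003,-0.045],[0.5,-0.015,0.128,0.025,0.042,0.007,-0.09],[0.5,-0.022,0.192,0.037,0.063,0.01,-0.135],[0.5,-0.03,0.256,0.049,0.084,0.014,-0.179],[0.5,-0.037,0.32,0.062,0.105,0.017,-0.224],[0.5,-0.044,0.384,0.074,0.126,0.021,-0.269],[0.5,-0.052,0.448,0.086,0.147,0.024,-0.314],[0.5,-0.059,0.512,0.098,0.168,0.028,-0.359],[0.5,-0.066,0.576,0.111,0.189,0.031,-0.404],[0.5,-0.074,0.64,0.123,0.21,0.035,-0.449],[0.5,-0.081,0.704,0.135,0.231,0.038,-0.493],[0.5,-0.089,0.768,0.148,0.251,0.042,-0.538],[0.5,-0.096,0.832,0.16,0.272,0.045,-0.583],[0.5,-0.147,0.852,0.099,0.261,0.009,-0.546],[0.5,-0.198,0.872,0.039,0.25,-0.025,-0.507],[0.5,-0.249,0.892,-0.022,0.237,-0.059,-0.468],[0.5,-0.299,0.912,-0.082,0.224,-0.091,-0.428],[0.5,-0.35,0.932,-0.143,0.21,-0.121,-0.388],[0.5,-0.401,0.952,-0.203,0.196,-0.151,-0.347],[0.5,-0.452,0.972,-0.264,0.181,-0.179,-0.305]]
  ]
}}

```text
clock: 19.3
position: [550.2, 210.2, 301.5]
orientation: [-3.138, 0.003, -2.661]
ft_force: [-0.0, 0.2, 0.2]
finger_gap: 44.1
gripper_force: 0.0
```

```bash
python3 - <<'E'
from rows import *
js(); P=pickTCP(RODS[0])-[1,0,0]; print(P)
emit([(P+[0,0,70],RpF),(P,RpF)],.5,v=40)
E
```

```text
J [-0.363, 0.567, -0.14, 1.603, 0.095, 0.975, 1.517] qd 1.01 P [550.2, 210.2, 301.5] [-3.138, 0.003, -2.661] 19.3
[573.46479848 211.41756383  97.10255888]
8 [[0.5, 0.023, 0.001, -0.134, 0.0, 0.0, -0.0], [0.5, 0.047, 0.002, -0.269, 0.0, 0.001, -0.0], [0.5, 0.07, 0.004, -0.403, 0.0, 0.001, -0.0], [0.5, 0.093, 0.005, -0.537, 0.001, 0.002, -0.0], [0.5, 0.093, 0.005, -0.677, 0.001, 0.002, -0.0], [0.5, 0.093, 0.005, -0.817, 0.001, 0.002, -0.0], [0.5, 0.093, 0.005, -0.817, 0.001, 0.002, -0.0], [0.5, 0.093, 0.005, -0.817, 0.001, 0.002, -0.0]]
```

Request:
{"api": "drive_tool", "payload": {
  "series": [
    [[0.5,0.023,0.004,-0.134,0,0,0],[0.5,0.047,0.008,-0.269,0,0,0],[0.5,0.07,0.012,-0.403,0,0,0],[0.5,0.09,0.014,-0.537,0,0,0],[0.5,0.09,0.014,-0.65,0,0,0],[0.5,0.09,0.014,-0.75,0,0,0],[0.5,0.09,0.014,-0.812,0,0,0],[0.5,0.09,0.014,-0.812,0,0,0],[0.5,0.09,0.014,-0.812,0,0,0],[1,0.09,0.014,-0.812,0,0,0],[1,0.09,0.014,-0.812,0,0,0],[1,0.09,0.014,-0.812,0,0,0],[1,0.09,0.014,-0.812,0,0,0],[1,0.09,0.014,-0.812,0,0,0],[1,0.09,0.014,-0.7,0,0,0],[1,0.09,0.014,-0.5,0,0,0],[1,0.09,0.014,-0.3,0,0,0],[1,0.09,0.014,-0.2,0,0,0],[1,0.09,0.014,-0.2,0,0,0]]
  ]
}}

```text
clock: 21.68
position: [574.9, 212.4, 253.3]
orientation: [-3.139, 0.007, -2.663]
ft_force: [1.0, -0.8, -1.6]
finger_gap: 13.7
gripper_force: 30.0
```

```bash
python3 - <<'E'
from rows import *
js(); hd=-1.8; pl=plTCP(-105,3,hd); vp=[560,150,330]; print(pl)
emit([(vp,RplF(-1.6)),(pl+[0,0,100],RplF(hd))],1,start=(np.array([573.5,211.5,250]),RpF))
E
```

```text
J [-0.355, 0.65, -0.134, 1.596, 0.107, 0.896, 1.521] qd 0.06 P [574.9, 212.4, 253.3] [-3.139, 0.007, -2.663] 21.675
[ 638.70057051 -116.86531869  131.15      ]
22 ('TOO FAR', [[1, -0.004, -0.018, 0.023, -0.015, -0.024, -0.042], [1, -0.008, -0.035, 0.046, -0.03, -0.048, -0.084], [1, -0.012, -0.053, 0.069, -0.045, -0.072, -0.127], [1, -0.015, -0.07, 0.091, -0.06, -0.096, -0.169], [1, -0.019, -0.088, 0.114, -0.075, -0.12, -0.211], [1, -0.023, -0.105, 0.137, -0.09, -0.144, -0.253], [1, -0.027, -0.123, 0.16, -0.105, -0.168, -0.295], [1, -0.031, -0.141, 0.183, -0.12, -0.192, -0.338], [1, -0.035, -0.158, 0.206, -0.135, -0.215, -0.38], [1, -0.039, -0.176, 0.229, -0.15, -0.239, -0.422], [1, -0.042, -0.193, 0.251, -0.165, -0.263, -0.464], [1, -0.046, -0.211, 0.274, -0.18, -0.287, -0.506], [1, -0.05, -0.228, 0.297, -0.195, -0.311, -0.549], [1, -0.054, -0.246, 0.32, -0.21, -0.335, -0.591], [1, -0.002, -0.424, 0.254, -0.217, -0.334, -0.6], [1, 0.051, -0.602, 0.188, -0.224, -0.332, -0.609], [1, 0.103, -0.78, 0.122, -0.231, -0.33, -0.618], [1, 0.156, -0.958, 0.056, -0.237, -0.328, -0.627], [1, 0.208, -1.136, -0.01, -0.244, -0.326, -0.636], [1, 0.261, -1.313, -0.075, -0.251, -0.324, -0.645], [1, 0.261, -1.313, -0.075, -0.251, -0.324, -0.645], [1, 0.261, -1.313, -0.075, -0.251, -0.324, -0.645]])
```

Request:
{"api": "drive_tool", "payload": {
  "series": [
    [[1,-0.004,-0.018,0.04,-0.015,-0.024,-0.042],[1,-0.008,-0.035,0.08,-0.03,-0.048,-0.084],[1,-0.012,-0.053,0.12,-0.045,-0.072,-0.127],[1,-0.015,-0.07,0.16,-0.06,-0.096,-0.169],[1,-0.019,-0.088,0.2,-0.075,-0.12,-0.211],[1,-0.023,-0.105,0.24,-0.09,-0.144,-0.253],[1,-0.027,-0.123,0.28,-0.105,-0.168,-0.295],[1,-0.031,-0.141,0.3,-0.12,-0.192,-0.338],[1,-0.035,-0.158,0.32,-0.135,-0.215,-0.38],[1,-0.039,-0.176,0.32,-0.15,-0.239,-0.422],[1,-0.042,-0.193,0.32,-0.165,-0.263,-0.464],[1,-0.046,-0.211,0.32,-0.18,-0.287,-0.506],[1,-0.05,-0.228,0.32,-0.195,-0.311,-0.549],[1,-0.054,-0.246,0.32,-0.21,-0.335,-0.591],[1,-0.054,-0.246,0.32,-0.21,-0.335,-0.591],[1,-0.054,-0.246,0.32,-0.21,-0.335,-0.591]]
  ]
}}

```text
clock: 23.68
position: [560.0, 150.3, 331.0]
orientation: [-3.137, 1.049, 1.545]
ft_force: [0.3, -0.4, 0.5]
finger_gap: 13.3
gripper_force: 30.0
```

```bash
python3 - <<'E'
from rows import *
js(); hd=-1.8; pl=plTCP(-105,3,hd); vp=np.array([560,150,330.])
emit([(pl+[0,0,100],RplF(hd))],1,start=(vp,RplF(-1.6)))
E
```

```text
J [-1.09, 1.072, 0.926, 1.352, 0.178, 1.439, -0.412] qd 0.02 P [560.0, 150.3, 331.0] [-3.137, 1.049, 1.545] 23.675
8 ('TOO FAR', [[1, 0.052, -0.178, -0.066, -0.0, 0.0, -0.011], [1, 0.105, -0.356, -0.132, -0.0, 0.0, -0.021], [1, 0.157, -0.534, -0.198, -0.0, -0.0, -0.032], [1, 0.21, -0.712, -0.264, 0.0, 0.0, -0.042], [1, 0.262, -0.89, -0.33, -0.0, 0.0, -0.053], [1, 0.315, -1.067, -0.395, -0.0, -0.0, -0.064], [1, 0.315, -1.067, -0.395, -0.0, -0.0, -0.064], [1, 0.315, -1.067, -0.395, -0.0, -0.0, -0.064]])
```

Request:
{"api": "drive_tool", "payload": {
  "series": [
    [[1,0.05,-0.18,-0.03,0,0,-0.011],[1,0.1,-0.36,-0.1,0,0,-0.021],[1,0.15,-0.53,-0.15,0,0,-0.032],[1,0.21,-0.71,-0.2,0,0,-0.042],[1,0.26,-0.89,-0.3,0,0,-0.053],[1,0.315,-1,-0.395,0,0,-0.064],[1,0.315,-1,-0.395,0,0,-0.064],[1,0.315,-1,-0.395,0,0,-0.064],[1,0.315,-1,-0.395,0,0,-0.064]]
  ]
}}

```text
clock: 24.8
position: [639.4, -97.7, 233.7]
orientation: [3.14, 1.047, 1.34]
ft_force: [-0.4, -0.1, -0.5]
finger_gap: 13.6
gripper_force: 30.0
```

```bash
python3 - <<'E'
from rows import *
js(); hd=-1.8; pl=plTCP(-105,3,hd)
emit([(pl+[0,0,100],RplF(hd)),(pl,RplF(hd))],1,v=30,start=(np.array([638.75,-100,231.25]),RplF(hd)))
snap('top','t3'); snap('scene','s3')
a=load('t3')['image'][170:300,220:420,::-1]; b=load('s3')['image'][170:400,220:440,::-1]
k=cv2.resize(a,None,fx=4,fy=4,interpolation=cv2.INTER_CUBIC)[:,:800]; k2=cv2.resize(b,(400,418))
cv2.imwrite('pics/cF.png',np.hstack([cv2.resize(k,(400,260)).repeat(1,0)[:, :], k2[:260]]) if 0 else k)
cv2.imwrite('pics/cG.png',cv2.resize(b,None,fx=2.6,fy=2.6,interpolation=cv2.INTER_CUBIC))
E
```

```text
J [-0.674, 1.21, 0.906, 1.361, 0.165, 1.181, -0.386] qd 0.0 P [639.4, -97.7, 233.7] [3.14, 1.047, 1.34] 24.8
7 [[1, -0.0, -0.067, -0.0, 0.0, 0.0, 0.0], [1, -0.0, -0.067, -0.1, 0.0, 0.0, 0.0], [1, -0.0, -0.067, -0.2, 0.0, 0.0, 0.0], [1, -0.0, -0.067, -0.3, 0.0, 0.0, 0.0], [1, -0.0, -0.067, -0.4, 0.0, 0.0, 0.0], [1, -0.0, -0.067, -0.4, 0.0, 0.0, 0.0], [1, -0.0, -0.067, -0.4, 0.0, 0.0, 0.0]]
```

View pics/cG.png

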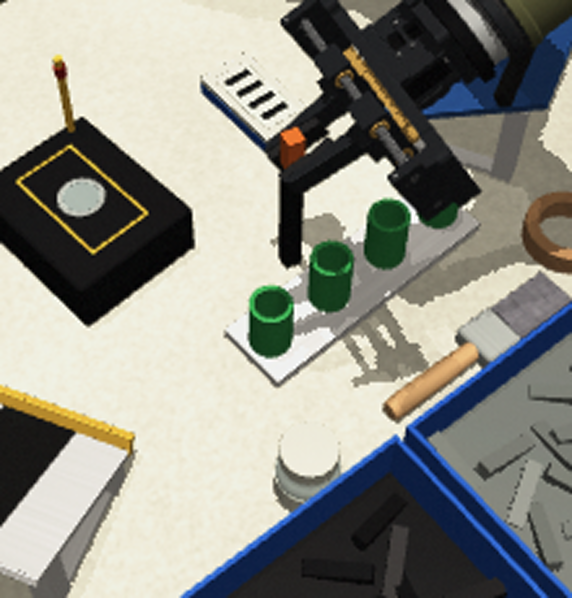

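```bash
python3 - <<'E'
from rows import *
s=read_state(); p=s['position']; Rm=R.from_euler('xyz',s['orientation']).as_matrix()
g=p-13.7*Rm[:,2]; 
# rod axis in tool frame from the pick (rod elev 30 deg along yaw .48, tool down flipped)
ax=Rm@RpF.inv().apply([np.cos(np.pi/6)*np.cos(TY),np.cos(np.pi/6)*np.sin(TY),.5]); foot=g-120*ax
print('ax',ax,'foot',foot,'cup',cup(-105))
for n in('s3','t3'):
    c=load(n)
    print(n,'foot',proj(c,foot),'head',proj(c,foot+150*ax),'cups rim',[np.round(proj(c,cup(y)+[0,0,55]),1).tolist() for y in CUPS])
crop('s3',290,200,420,300,6,'cH')
E
```

```text
ax [-3.97545817e-04  6.66642465e-04  9.99999699e-01] foot [642.09662356 -86.54147277 120.34534088] cup [ 641.39622068 -105.31105669   15.        ]
s3 foot (np.float64(331.7333092051806), np.float64(268.0935937251248)) head (np.float64(333.6225450244495), np.float64(220.24369315501158)) cups rim [[324.2, 285.8], [347.7, 268.3], [369.9, 251.8], [390.9, 236.3]]
t3 foot (np.float64(325.1739547195796), np.float64(202.42766066582007)) head (np.float64(326.69376248953927), np.float64(187.77636103263916)) cups rim [[332.3, 207.0], [304.1, 208.4], [275.8, 209.9], [247.5, 211.3]]
```

View pics/cH.png

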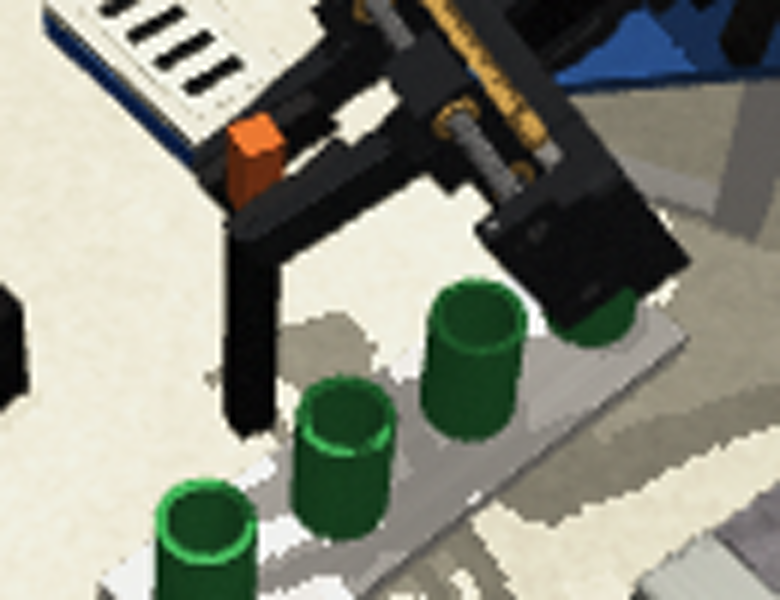

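View pics/cF.png

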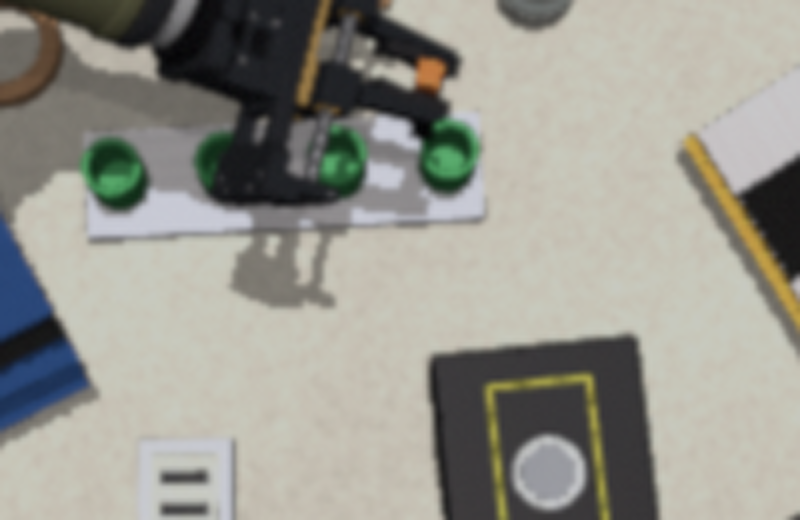

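The crops show the rod vertical and held by its head, with its foot about 19 mm short of cup3 in y (rim in the scene image at about (324,287)). I'll shift it and lower partway.

Request:
{"api": "drive_tool", "payload": {
  "series": [
    [[1,-0.002,-0.05,0,0,0,0],[1,-0.002,-0.075,0,0,0,0],[1,-0.002,-0.075,-0.06,0,0,0],[1,-0.002,-0.075,-0.12,0,0,0],[1,-0.002,-0.075,-0.16,0,0,0],[1,-0.002,-0.075,-0.16,0,0,0],[1,-0.002,-0.075,-0.16,0,0,0]]
  ]
}}

```text
clock: 25.78
position: [638.7, -118.4, 193.3]
orientation: [3.141, 1.049, 1.337]
ft_force: [0.7, 0.3, -0.5]
finger_gap: 13.6
gripper_force: 30.0
```

```bash
cat >> rows.py <<'E'
def foot():
    s=read_state(); p=s['position']; Rm=R.from_euler('xyz',s['orientation']).as_matrix()
    ax=Rm@RpF.inv().apply([np.cos(np.pi/6)*np.cos(TY),np.cos(np.pi/6)*np.sin(TY),.5]); return p-13.7*Rm[:,2]-120*ax
E
python3 -c "
from rows import *
js(); print(foot(),foot()-cup(-105))"
```

```text
J [-0.647, 1.261, 0.891, 1.384, 0.153, 1.112, -0.412] qd 0.01 P [638.7, -118.4, 193.3] [3.141, 1.049, 1.337] 25.775
[ 641.43922472 -107.0765026    80.09602412] [ 4.30040402e-02 -1.76544591e+00  6.50960241e+01]
```

Request:
{"api": "drive_tool", "payload": {
  "series": [
    [[1,0,0.006,0,0,0,0],[1,0,0.006,-0.06,0,0,0],[1,0,0.006,-0.12,0,0,0],[1,0,0.006,-0.18,0,0,0],[1,0,0.006,-0.22,0,0,0],[1,0,0.006,-0.246,0,0,0],[1,0,0.006,-0.246,0,0,0],[1,0,0.006,-0.246,0,0,0]]
  ]
}}

```text
clock: 26.78
position: [638.7, -116.8, 131.8]
orientation: [3.14, 1.049, 1.337]
ft_force: [0.2, -0.1, -1.1]
finger_gap: 13.6
gripper_force: 30.0
```

```bash
python3 -c "
from rows import *
js(); print(foot()-cup(-105)); print(RplF(-1.8).as_matrix()[:,2])"
```

```text
J [-0.64, 1.344, 0.863, 1.375, 0.122, 1.067, -0.461] qd 0.0 P [638.7, -116.8, 131.8] [3.14, 1.049, 1.337] 26.775
[ 0.08807036 -0.12590427  3.62695058]
[-0.19676279 -0.84337679 -0.5       ]
```

Request:
{"api": "drive_tool", "payload": {
  "series": [
    [[0.7,0,0,0,0,0,0],[0.7,0,0,0,0,0,0],[0.7,0,0,0,0,0,0],[0.7,0.02,0.08,0.047,0,0,0],[0.7,0.04,0.16,0.095,0,0,0],[0.7,0.06,0.24,0.142,0,0,0],[0.6,0.06,0.24,0.3,0,0,0],[0.6,0.06,0.24,0.5,0,0,0],[0.5,0,0.4,0.65,0,0,0.02],[0.5,-0.1,0.6,0.8,0,0,0.04],[0.5,-0.2,0.8,0.8,0,0,0.064],[0.5,-0.313,0.98,0.8,0,0,0.064],[0.5,-0.313,0.98,0.8,0,0,0.064]]
  ]
}}

```text
clock: 28.4
position: [559.5, 133.6, 330.0]
orientation: [-3.137, 1.046, 1.551]
ft_force: [1.0, -1.1, -0.0]
finger_gap: 44.0
gripper_force: 0.0
```

```bash
python3 - <<'E'
from rows import *
js(); P=pickTCP(RODS[1]); print(P); st=(np.array([559.9,127.7,329.7]),RplF(-1.6))
emit([(P+[0,0,130],RpF)],.5,start=st)
snap('scene','s4'); crop('s4',270,180,420,300,5.2,'cI')
E
```

```text
J [-1.084, 1.057, 0.924, 1.398, 0.192, 1.392, -0.413] qd 0.08 P [559.5, 133.6, 330.0] [-3.137, 1.046, 1.551] 28.4
[540.29313949 277.05518811  97.10255888]
16 [[0.5, -0.006, 0.043, -0.029, 0.015, 0.024, 0.042], [0.5, -0.011, 0.085, -0.059, 0.03, 0.048, 0.084], [0.5, -0.017, 0.128, -0.088, 0.045, 0.072, 0.127], [0.5, -0.022, 0.171, -0.117, 0.06, 0.096, 0.169], [0.5, -0.028, 0.213, -0.147, 0.075, 0.12, 0.211], [0.5, -0.034, 0.256, -0.176, 0.09, 0.144, 0.253], [0.5, -0.039, 0.299, -0.205, 0.105, 0.168, 0.295], [0.5, -0.045, 0.341, -0.235, 0.12, 0.192, 0.338], [0.5, -0.05, 0.384, -0.264, 0.135, 0.215, 0.38], [0.5, -0.056, 0.427, -0.293, 0.15, 0.239, 0.422], [0.5, -0.062, 0.469, -0.322, 0.165, 0.263, 0.464], [0.5, -0.067, 0.512, -0.352, 0.18, 0.287, 0.506], [0.5, -0.073, 0.555, -0.381, 0.195, 0.311, 0.549], [0.5, -0.078, 0.597, -0.41, 0.21, 0.335, 0.591], [0.5, -0.078, 0.597, -0.41, 0.21, 0.335, 0.591], [0.5, -0.078, 0.597, -0.41, 0.21, 0.335, 0.591]]
```

View pics/cI.png

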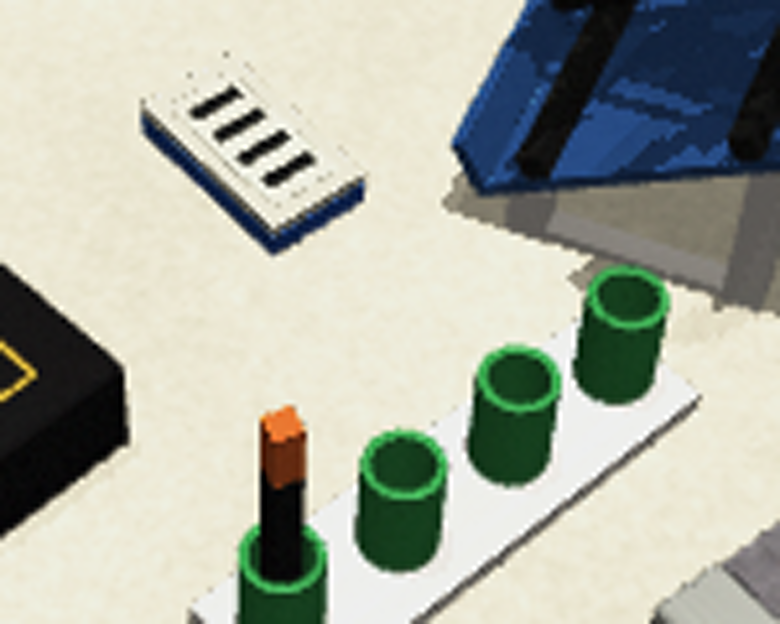

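The crop shows the first rod standing upright in its cup, orange head at about (324,262) in the scene image. On to the next rod.

Request:
{"api": "drive_tool", "payload": {
  "series": [
    [[0.5,-0.006,0.043,0,0.015,0.024,0.042],[0.5,-0.011,0.085,0,0.03,0.048,0.084],[0.5,-0.017,0.128,0,0.045,0.072,0.127],[0.5,-0.022,0.171,0,0.06,0.096,0.169],[0.5,-0.028,0.213,0,0.075,0.12,0.211],[0.5,-0.034,0.256,0,0.09,0.144,0.253],[0.5,-0.039,0.299,0,0.105,0.168,0.295],[0.5,-0.045,0.341,-0.1,0.12,0.192,0.338],[0.5,-0.05,0.384,-0.15,0.135,0.215,0.38],[0.5,-0.056,0.427,-0.2,0.15,0.239,0.422],[0.5,-0.062,0.469,-0.25,0.165,0.263,0.464],[0.5,-0.067,0.512,-0.3,0.18,0.287,0.506],[0.5,-0.073,0.555,-0.35,0.195,0.311,0.549],[0.5,-0.078,0.597,-0.41,0.21,0.335,0.591],[0.5,-0.078,0.597,-0.41,0.21,0.335,0.591],[0.5,-0.078,0.597,-0.41,0.21,0.335,0.591]]
  ]
}}

```text
clock: 30.45
position: [541.1, 276.0, 229.0]
orientation: [-3.137, 0.002, -2.667]
ft_force: [0.1, 0.6, 0.9]
finger_gap: 43.7
gripper_force: 0.0
```

```bash
python3 -c "
from rows import *
js(); print(pickTCP(RODS[1]))"
```

```text
J [-0.476, 0.673, -0.131, 1.637, 0.116, 0.838, 1.39] qd 0.03 P [541.1, 276.0, 229.0] [-3.137, 0.002, -2.667] 30.45
[540.29313949 277.05518811  97.10255888]
```

Request:
{"api": "drive_tool", "payload": {
  "series": [
    [[0.5,0,0,-0.15,0,0,0],[0.5,0,0,-0.3,0,0,0],[0.5,0,0,-0.42,0,0,0],[0.5,0,0,-0.5,0,0,0],[0.5,0,0,-0.52,0,0,0],[0.5,0,0,-0.52,0,0,0],[0.5,0,0,-0.52,0,0,0],[1,0,0,-0.52,0,0,0],[1,0,0,-0.52,0,0,0],[1,0,0,-0.52,0,0,0],[1,0,0,-0.52,0,0,0],[1,0,0,-0.52,0,0,0],[1,0,0,-0.4,0,0,0],[1,0,0,-0.2,0,0,0],[1,0,0,0,0,0,0],[1,0,0,0.2,0,0,0],[1,0,0,0.2,0,0,0]]
  ]
}}

```text
clock: 32.58
position: [542.9, 278.8, 283.0]
orientation: [-3.14, 0.011, -2.663]
ft_force: [-0.2, 0.4, -1.1]
finger_gap: 13.7
gripper_force: 30.0
```

```bash
python3 - <<'E'
from rows import *
js(); hd=-1.8; st=(np.array([540.4,277,277.25]),RpF); vp=np.array([560,150,330.])
emit([(vp,RplF(-1.6))],1,start=st)
pl=plTCP(-35,45,hd); print(pl); emit([(pl+[0,0,40],RplF(hd)),(pl,RplF(hd))],1,start=(vp,RplF(-1.6)))
E
```

```text
J [-0.471, 0.613, -0.141, 1.571, 0.103, 0.954, 1.404] qd 0.08 P [542.9, 278.8, 283.0] [-3.14, 0.011, -2.663] 32.575
16 [[1, 0.006, -0.036, 0.015, -0.015, -0.024, -0.042], [1, 0.011, -0.073, 0.03, -0.03, -0.048, -0.084], [1, 0.017, -0.109, 0.045, -0.045, -0.072, -0.127], [1, 0.022, -0.145, 0.06, -0.06, -0.096, -0.169], [1, 0.028, -0.181, 0.075, -0.075, -0.12, -0.211], [1, 0.034, -0.218, 0.09, -0.09, -0.144, -0.253], [1, 0.039, -0.254, 0.106, -0.105, -0.168, -0.295], [1, 0.045, -0.29, 0.121, -0.12, -0.192, -0.338], [1, 0.05, -0.327, 0.136, -0.135, -0.215, -0.38], [1, 0.056, -0.363, 0.151, -0.15, -0.239, -0.422], [1, 0.062, -0.399, 0.166, -0.165, -0.263, -0.464], [1, 0.067, -0.435, 0.181, -0.18, -0.287, -0.506], [1, 0.073, -0.472, 0.196, -0.195, -0.311, -0.549], [1, 0.078, -0.508, 0.211, -0.21, -0.335, -0.591], [1, 0.078, -0.508, 0.211, -0.21, -0.335, -0.591], [1, 0.078, -0.508, 0.211, -0.21, -0.335, -0.591]]
[634.50309006 -46.99128089 173.15      ]
8 [[1, 0.06, -0.158, -0.093, 0.0, 0.0, -0.013], [1, 0.119, -0.315, -0.187, 0.0, 0.0, -0.025], [1, 0.179, -0.473, -0.28, -0.0, 0.0, -0.038], [1, 0.238, -0.63, -0.374, -0.0, 0.0, -0.051], [1, 0.298, -0.788, -0.467, -0.0, -0.0, -0.064], [1, 0.298, -0.788, -0.627, -0.0, 0.0, -0.064], [1, 0.298, -0.788, -0.627, -0.0, 0.0, -0.064], [1, 0.298, -0.788, -0.627, -0.0, 0.0, -0.064]]
```

Request:
{"api": "drive_tool", "payload": {
  "series": [
    [[1,0.006,-0.036,0.04,-0.015,-0.024,-0.042],[1,0.011,-0.073,0.08,-0.03,-0.048,-0.084],[1,0.017,-0.109,0.12,-0.045,-0.072,-0.127],[1,0.022,-0.145,0.16,-0.06,-0.096,-0.169],[1,0.028,-0.181,0.2,-0.075,-0.12,-0.211],[1,0.034,-0.218,0.211,-0.09,-0.144,-0.253],[1,0.039,-0.254,0.211,-0.105,-0.168,-0.295],[1,0.045,-0.29,0.211,-0.12,-0.192,-0.338],[1,0.05,-0.327,0.211,-0.135,-0.215,-0.38],[1,0.056,-0.363,0.211,-0.15,-0.239,-0.422],[1,0.062,-0.399,0.211,-0.165,-0.263,-0.464],[1,0.067,-0.435,0.211,-0.18,-0.287,-0.506],[1,0.073,-0.472,0.211,-0.195,-0.311,-0.549],[1,0.078,-0.508,0.211,-0.21,-0.335,-0.591],[1,0.078,-0.508,0.211,-0.21,-0.335,-0.591],[1,0.078,-0.508,0.211,-0.21,-0.335,-0.591]]
  ]
}}

```text
clock: 34.58
position: [559.9, 150.6, 331.1]
orientation: [-3.137, 1.049, 1.545]
ft_force: [-1.0, 0.5, -0.1]
finger_gap: 13.8
gripper_force: 30.0
```

Request:
{"api": "drive_tool", "payload": {
  "series": [
    [[1,0.06,-0.158,-0.05,0,0,-0.013],[1,0.119,-0.315,-0.1,0,0,-0.025],[1,0.179,-0.473,-0.2,0,0,-0.038],[1,0.238,-0.63,-0.28,0,0,-0.051],[1,0.298,-0.788,-0.36,0,0,-0.064],[1,0.298,-0.788,-0.45,0,0,-0.064],[1,0.298,-0.788,-0.54,0,0,-0.064],[1,0.298,-0.788,-0.54,0,0,-0.064],[1,0.298,-0.788,-0.54,0,0,-0.064],[1,0.298,-0.788,-0.54,0,0,-0.064]]
  ]
}}

```text
clock: 35.83
position: [635.2, -45.9, 197.8]
orientation: [3.139, 1.048, 1.337]
ft_force: [0.1, -0.0, -0.4]
finger_gap: 13.8
gripper_force: 30.0
```

```bash
cat >> rows.py <<'E'
def seefoot(cy,tag):
    """predicted foot error over the cup, plus head seen in the top view"""
    js(); f=foot(); print('foot-cup',f-cup(cy)); c=snap('top',tag); im=cv2.cvtColor(c['image'],cv2.COLOR_RGB2HSV)
    m=cv2.inRange(im,(4,170,120),(16,255,255)); n,_,st,ce=cv2.connectedComponentsWithStats(m)
    print('head pred',np.round(proj(c,f+[0,0,150]),1),'orange',[(np.round(ce[i],1).tolist(),int(st[i,4])) for i in range(1,n) if 10<st[i,4]<200])
E
python3 -c "
from rows import *
seefoot(-35,'t5')"
```

```text
J [-0.707, 1.238, 0.814, 1.323, 0.186, 1.244, -0.495] qd 0.01 P [635.2, -45.9, 197.8] [3.139, 1.048, 1.337] 35.825
foot-cup [ 0.89634303  0.9193175  69.59370926]
head pred [302.5 193.2] orange [([138.4, 252.0], 48)]
```

Request:
{"api": "drive_tool", "payload": {
  "series": [
    [[1,-0.002,-0.002,-0.06,0,0,0],[1,-0.002,-0.002,-0.12,0,0,0],[1,-0.002,-0.002,-0.18,0,0,0],[1,-0.002,-0.002,-0.23,0,0,0],[1,-0.002,-0.002,-0.264,0,0,0],[1,-0.002,-0.002,-0.264,0,0,0],[1,-0.002,-0.002,-0.264,0,0,0]]
  ]
}}

```text
clock: 36.75
position: [634.4, -46.9, 130.6]
orientation: [3.141, 1.048, 1.337]
ft_force: [0.2, 0.8, 0.8]
finger_gap: 13.7
gripper_force: 30.0
```

Request:
{"api": "drive_tool", "payload": {
  "series": [
    [[0.7,0,0,0,0,0,0],[0.7,0,0,0,0,0,0],[0.7,0,0,0,0,0,0],[0.7,0.02,0.08,0.047,0,0,0],[0.7,0.04,0.16,0.095,0,0,0],[0.7,0.06,0.24,0.142,0,0,0],[0.6,0.06,0.24,0.3,0,0,0],[0.6,0.06,0.24,0.5,0,0,0],[0.5,0,0.35,0.65,0,0,0.02],[0.5,-0.1,0.5,0.8,0,0,0.04],[0.5,-0.2,0.6,0.804,0,0,0.064],[0.5,-0.296,0.71,0.804,0,0,0.064],[0.5,-0.296,0.71,0.804,0,0,0.064]]
  ]
}}

```text
clock: 38.38
position: [559.3, 133.9, 330.9]
orientation: [-3.138, 1.047, 1.547]
ft_force: [-0.3, -0.2, -0.4]
finger_gap: 44.2
gripper_force: 0.0
```

```bash
python3 - <<'E'
from rows import *
js(); P=pickTCP(RODS[2]); print(P); st=(np.array([560,130,330.]),RplF(-1.6))
emit([(P+[0,0,130],RpF)],.5,start=st,settle=0)
E
```

```text
J [-1.058, 1.026, 0.841, 1.393, 0.252, 1.415, -0.475] qd 0.06 P [559.3, 133.9, 330.9] [-3.138, 1.047, 1.547] 38.375
[506.35237009 342.24931494  97.10255888]
14 [[0.5, -0.015, 0.061, -0.029, 0.015, 0.024, 0.042], [0.5, -0.031, 0.121, -0.059, 0.03, 0.048, 0.084], [0.5, -0.046, 0.182, -0.088, 0.045, 0.072, 0.127], [0.5, -0.061, 0.243, -0.118, 0.06, 0.096, 0.169], [0.5, -0.077, 0.303, -0.147, 0.075, 0.12, 0.211], [0.5, -0.092, 0.364, -0.176, 0.09, 0.144, 0.253], [0.5, -0.107, 0.424, -0.206, 0.105, 0.168, 0.295], [0.5, -0.123, 0.485, -0.235, 0.12, 0.192, 0.338], [0.5, -0.138, 0.546, -0.265, 0.135, 0.215, 0.38], [0.5, -0.153, 0.606, -0.294, 0.15, 0.239, 0.422], [0.5, -0.169, 0.667, -0.323, 0.165, 0.263, 0.464], [0.5, -0.184, 0.728, -0.353, 0.18, 0.287, 0.506], [0.5, -0.199, 0.788, -0.382, 0.195, 0.311, 0.549], [0.5, -0.215, 0.849, -0.412, 0.21, 0.335, 0.591]]
```

Request:
{"api": "drive_tool", "payload": {
  "series": [
    [[0.5,-0.015,0.061,0,0.015,0.024,0.042],[0.5,-0.031,0.121,0,0.03,0.048,0.084],[0.5,-0.046,0.182,0,0.045,0.072,0.127],[0.5,-0.061,0.243,0,0.06,0.096,0.169],[0.5,-0.077,0.303,0,0.075,0.12,0.211],[0.5,-0.092,0.364,0,0.09,0.144,0.253],[0.5,-0.107,0.424,0,0.105,0.168,0.295],[0.5,-0.123,0.485,-0.1,0.12,0.192,0.338],[0.5,-0.138,0.546,-0.15,0.135,0.215,0.38],[0.5,-0.153,0.606,-0.2,0.15,0.239,0.422],[0.5,-0.169,0.667,-0.25,0.165,0.263,0.464],[0.5,-0.184,0.728,-0.3,0.18,0.287,0.506],[0.5,-0.199,0.788,-0.36,0.195,0.311,0.549],[0.5,-0.215,0.849,-0.412,0.21,0.335,0.591],[0.5,-0.215,0.849,-0.412,0.21,0.335,0.591],[0.5,-0.215,0.849,-0.412,0.21,0.335,0.591]]
  ]
}}

```text
clock: 40.38
position: [507.1, 341.5, 228.8]
orientation: [-3.137, 0.003, -2.666]
ft_force: [0.5, 0.8, 0.5]
finger_gap: 44.2
gripper_force: 0.0
```

Request:
{"api": "drive_tool", "payload": {
  "series": [
    [[0.5,0,0,-0.15,0,0,0],[0.5,0,0,-0.3,0,0,0],[0.5,0,0,-0.42,0,0,0],[0.5,0,0,-0.5,0,0,0],[0.5,0,0,-0.52,0,0,0],[0.5,0,0,-0.52,0,0,0],[0.5,0,0,-0.52,0,0,0],[1,0,0,-0.52,0,0,0],[1,0,0,-0.52,0,0,0],[1,0,0,-0.52,0,0,0],[1,0,0,-0.52,0,0,0],[1,0,0,-0.52,0,0,0],[1,0,0,-0.4,0,0,0],[1,0,0,-0.2,0,0,0],[1,0,0,0,0,0,0],[1,0,0,0.2,0,0,0],[1,0,0,0.2,0,0,0]]
  ]
}}

```text
clock: 42.5
position: [508.4, 344.3, 282.8]
orientation: [-3.141, 0.011, -2.663]
ft_force: [-0.5, -0.7, 0.5]
finger_gap: 13.8
gripper_force: 30.0
```

```bash
python3 - <<'E'
from rows import *
js(); hd=-1.8; st=(np.array([506.25,342.25,277]),RpF); vp=np.array([560,150,330.])
emit([(vp,RplF(-1.6))],1,start=st,settle=0)
pl=plTCP(35,66,hd); print(pl); emit([(pl,RplF(hd))],1,start=(vp,RplF(-1.6)),settle=0)
E
```

```text
J [-0.567, 0.621, -0.185, 1.557, 0.135, 0.965, 1.255] qd 0.08 P [508.4, 344.3, 282.8] [-3.141, 0.011, -2.663] 42.5
14 [[1, 0.015, -0.055, 0.015, -0.015, -0.024, -0.042], [1, 0.031, -0.11, 0.03, -0.03, -0.048, -0.084], [1, 0.046, -0.165, 0.045, -0.045, -0.072, -0.127], [1, 0.061, -0.22, 0.061, -0.06, -0.096, -0.169], [1, 0.077, -0.275, 0.076, -0.075, -0.12, -0.211], [1, 0.092, -0.33, 0.091, -0.09, -0.144, -0.253], [1, 0.108, -0.384, 0.106, -0.105, -0.168, -0.295], [1, 0.123, -0.439, 0.121, -0.12, -0.192, -0.338], [1, 0.138, -0.494, 0.136, -0.135, -0.215, -0.38], [1, 0.154, -0.549, 0.151, -0.15, -0.239, -0.422], [1, 0.169, -0.604, 0.167, -0.165, -0.263, -0.464], [1, 0.184, -0.659, 0.182, -0.18, -0.287, -0.506], [1, 0.2, -0.714, 0.197, -0.195, -0.311, -0.549], [1, 0.215, -0.769, 0.212, -0.21, -0.335, -0.591]]
[630.30560961  22.88275691 194.15      ]
4 [[1, 0.07, -0.127, -0.136, -0.0, 0.0, -0.016], [1, 0.141, -0.254, -0.272, -0.0, -0.0, -0.032], [1, 0.211, -0.381, -0.408, 0.0, 0.0, -0.048], [1, 0.281, -0.508, -0.543, -0.0, -0.0, -0.064]]
```

Request:
{"api": "drive_tool", "payload": {
  "series": [
    [[1,0.015,-0.055,0.04,-0.015,-0.024,-0.042],[1,0.031,-0.11,0.08,-0.03,-0.048,-0.084],[1,0.046,-0.165,0.12,-0.045,-0.072,-0.127],[1,0.061,-0.22,0.16,-0.06,-0.096,-0.169],[1,0.077,-0.275,0.2,-0.075,-0.12,-0.211],[1,0.092,-0.33,0.212,-0.09,-0.144,-0.253],[1,0.108,-0.384,0.212,-0.105,-0.168,-0.295],[1,0.123,-0.439,0.212,-0.12,-0.192,-0.338],[1,0.138,-0.494,0.212,-0.135,-0.215,-0.38],[1,0.154,-0.549,0.212,-0.15,-0.239,-0.422],[1,0.169,-0.604,0.212,-0.165,-0.263,-0.464],[1,0.184,-0.659,0.212,-0.18,-0.287,-0.506],[1,0.2,-0.714,0.212,-0.195,-0.311,-0.549],[1,0.215,-0.769,0.212,-0.21,-0.335,-0.591],[1,0.215,-0.769,0.212,-0.21,-0.335,-0.591],[1,0.215,-0.769,0.212,-0.21,-0.335,-0.591]]
  ]
}}

```text
clock: 44.5
position: [559.9, 150.9, 331.0]
orientation: [-3.137, 1.048, 1.546]
ft_force: [0.2, 0.2, -0.6]
finger_gap: 13.9
gripper_force: 30.0
```

Request:
{"api": "drive_tool", "payload": {
  "series": [
    [[1,0.07,-0.127,-0.05,0,0,-0.016],[1,0.141,-0.254,-0.1,0,0,-0.032],[1,0.211,-0.381,-0.2,0,0,-0.048],[1,0.281,-0.508,-0.3,0,0,-0.064],[1,0.281,-0.508,-0.4,0,0,-0.064],[1,0.281,-0.508,-0.5,0,0,-0.064],[1,0.281,-0.508,-0.543,0,0,-0.064],[1,0.281,-0.508,-0.543,0,0,-0.064],[1,0.281,-0.508,-0.543,0,0,-0.064]]
  ]
}}

```text
clock: 45.62
position: [630.9, 24.0, 197.0]
orientation: [3.139, 1.049, 1.337]
ft_force: [0.5, -0.1, -0.1]
finger_gap: 13.4
gripper_force: 30.0
```

```bash
python3 -c "
from rows import *
js(); print(foot()-cup(35))"
```

```text
J [-0.756, 1.237, 0.744, 1.238, 0.198, 1.378, -0.564] qd 0.01 P [630.9, 24.0, 197.0] [3.139, 1.049, 1.337] 45.625
[ 0.77413231  0.9514984  68.82246892]
```

Request:
{"api": "drive_tool", "payload": {
  "series": [
    [[1,-0.002,-0.002,-0.06,0,0,0],[1,-0.002,-0.002,-0.12,0,0,0],[1,-0.002,-0.002,-0.18,0,0,0],[1,-0.002,-0.002,-0.23,0,0,0],[1,-0.002,-0.002,-0.261,0,0,0],[1,-0.002,-0.002,-0.261,0,0,0],[1,-0.002,-0.002,-0.261,0,0,0]]
  ]
}}

```text
clock: 46.5
position: [630.2, 23.1, 130.7]
orientation: [3.141, 1.048, 1.337]
ft_force: [-0.5, -0.2, -0.3]
finger_gap: 13.6
gripper_force: 30.0
```

Request:
{"api": "drive_tool", "payload": {
  "series": [
    [[0.7,0,0,0,0,0,0],[0.7,0,0,0,0,0,0],[0.7,0,0,0,0,0,0],[0.7,0.02,0.08,0.047,0,0,0],[0.7,0.04,0.16,0.095,0,0,0],[0.7,0.06,0.24,0.142,0,0,0],[0.6,0.06,0.24,0.3,0,0,0],[0.6,0.06,0.24,0.5,0,0,0],[0.5,0,0.3,0.65,0,0,0.02],[0.5,-0.1,0.4,0.8,0,0,0.04],[0.5,-0.2,0.43,0.804,0,0,0.064],[0.5,-0.279,0.43,0.804,0,0,0.064],[0.5,-0.279,0.43,0.804,0,0,0.064]]
  ]
}}

```text
clock: 48.12
position: [559.3, 131.2, 331.9]
orientation: [-3.139, 1.048, 1.542]
ft_force: [0.1, 0.8, 0.6]
finger_gap: 44.0
gripper_force: 0.0
```

```bash
python3 - <<'E'
from rows import *
js(); P=pickTCP(RODS[3]); print(P); st=(np.array([560,130,330.]),RplF(-1.6))
emit([(P+[0,0,130],RpF)],.5,start=st,settle=0,v=60)
E
```

```text
J [-1.032, 1.002, 0.774, 1.393, 0.3, 1.432, -0.522] qd 0.05 P [559.3, 131.2, 331.9] [-3.139, 1.048, 1.542] 48.125
[469.41003605 413.20890876  97.10255888]
14 ('TOO FAR', [[0.5, -0.026, 0.081, -0.029, 0.015, 0.024, 0.042], [0.5, -0.052, 0.162, -0.059, 0.03, 0.048, 0.084], [0.5, -0.078, 0.243, -0.088, 0.045, 0.072, 0.127], [0.5, -0.104, 0.324, -0.118, 0.06, 0.096, 0.169], [0.5, -0.129, 0.405, -0.147, 0.075, 0.12, 0.211], [0.5, -0.155, 0.486, -0.176, 0.09, 0.144, 0.253], [0.5, -0.181, 0.566, -0.206, 0.105, 0.168, 0.295], [0.5, -0.207, 0.647, -0.235, 0.12, 0.192, 0.338], [0.5, -0.233, 0.728, -0.265, 0.135, 0.215, 0.38], [0.5, -0.259, 0.809, -0.294, 0.15, 0.239, 0.422], [0.5, -0.285, 0.89, -0.323, 0.165, 0.263, 0.464], [0.5, -0.311, 0.971, -0.353, 0.18, 0.287, 0.506], [0.5, -0.336, 1.052, -0.382, 0.195, 0.311, 0.549], [0.5, -0.362, 1.133, -0.412, 0.21, 0.335, 0.591]])
```

Request:
{"api": "drive_tool", "payload": {
  "series": [
    [[0.5,-0.026,0.081,0,0.015,0.024,0.042],[0.5,-0.052,0.162,0,0.03,0.048,0.084],[0.5,-0.078,0.243,0,0.045,0.072,0.127],[0.5,-0.104,0.324,0,0.06,0.096,0.169],[0.5,-0.129,0.405,0,0.075,0.12,0.211],[0.5,-0.155,0.486,0,0.09,0.144,0.253],[0.5,-0.181,0.566,0,0.105,0.168,0.295],[0.5,-0.207,0.647,-0.1,0.12,0.192,0.338],[0.5,-0.233,0.728,-0.15,0.135,0.215,0.38],[0.5,-0.259,0.809,-0.2,0.15,0.239,0.422],[0.5,-0.285,0.89,-0.25,0.165,0.263,0.464],[0.5,-0.311,0.971,-0.3,0.18,0.287,0.506],[0.5,-0.336,1,-0.36,0.195,0.311,0.549],[0.5,-0.362,1,-0.412,0.21,0.335,0.591],[0.5,-0.362,1,-0.412,0.21,0.335,0.591],[0.5,-0.362,1,-0.412,0.21,0.335,0.591]]
  ]
}}

```text
clock: 50.12
position: [470.6, 380.5, 228.9]
orientation: [-3.138, 0.004, -2.666]
ft_force: [-0.3, 0.4, 0.7]
finger_gap: 44.3
gripper_force: 0.0
```

Request:
{"api": "drive_tool", "payload": {
  "series": [
    [[0.5,0,0.133,0,0,0,0],[0.5,0,0.133,-0.15,0,0,0],[0.5,0,0.133,-0.3,0,0,0],[0.5,0,0.133,-0.42,0,0,0],[0.5,0,0.133,-0.5,0,0,0],[0.5,0,0.133,-0.52,0,0,0],[0.5,0,0.133,-0.52,0,0,0],[0.5,0,0.133,-0.52,0,0,0],[1,0,0.133,-0.52,0,0,0],[1,0,0.133,-0.52,0,0,0],[1,0,0.133,-0.52,0,0,0],[1,0,0.133,-0.52,0,0,0],[1,0,0.133,-0.52,0,0,0],[1,0,0.133,-0.4,0,0,0],[1,0,0.133,-0.2,0,0,0],[1,0,0.133,0,0,0,0],[1,0,0.133,0.2,0,0,0],[1,0,0.133,0.2,0,0,0]]
  ]
}}

```text
clock: 52.38
position: [471.4, 415.7, 282.9]
orientation: [3.141, 0.011, -2.663]
ft_force: [0.0, 0.7, -1.1]
finger_gap: 13.9
gripper_force: 30.0
```

```bash
python3 - <<'E'
from rows import *
js(); hd=-1.8; st=(np.array([469.5,413.25,277]),RpF); vp=np.array([560,170,330.])
emit([(vp,RplF(-1.6))],1,start=st,settle=0,v=60)
pl=plTCP(105,66,hd); print(pl); emit([(pl,RplF(hd))],1,start=(vp,RplF(-1.6)),settle=0)
E
```

```text
J [-0.676, 0.644, -0.22, 1.51, 0.161, 0.995, 1.109] qd 0.08 P [471.4, 415.7, 282.9] [3.141, 0.011, -2.663] 52.375
14 [[1, 0.026, -0.07, 0.015, -0.015, -0.024, -0.042], [1, 0.052, -0.139, 0.03, -0.03, -0.048, -0.084], [1, 0.078, -0.208, 0.045, -0.045, -0.072, -0.127], [1, 0.103, -0.278, 0.061, -0.06, -0.096, -0.169], [1, 0.129, -0.348, 0.076, -0.075, -0.12, -0.211], [1, 0.155, -0.417, 0.091, -0.09, -0.144, -0.253], [1, 0.181, -0.486, 0.106, -0.105, -0.168, -0.295], [1, 0.207, -0.556, 0.121, -0.12, -0.192, -0.338], [1, 0.233, -0.626, 0.136, -0.135, -0.215, -0.38], [1, 0.259, -0.695, 0.151, -0.15, -0.239, -0.422], [1, 0.284, -0.764, 0.167, -0.165, -0.263, -0.464], [1, 0.31, -0.834, 0.182, -0.18, -0.287, -0.506], [1, 0.336, -0.904, 0.197, -0.195, -0.311, -0.549], [1, 0.362, -0.973, 0.212, -0.21, -0.335, -0.591]]
[626.10812915  92.7567947  194.15      ]
4 [[1, 0.066, -0.077, -0.136, -0.0, 0.0, -0.016], [1, 0.132, -0.154, -0.272, -0.0, -0.0, -0.032], [1, 0.198, -0.232, -0.408, 0.0, 0.0, -0.048], [1, 0.264, -0.309, -0.543, -0.0, -0.0, -0.064]]
```

```bash
python3 - <<'E'
from rows import *
hd=-2.1; vp=np.array([560,170,330.]); pl=plTCP(105,66,hd); fin=plTCP(105,3,hd); print(pl,fin)
q,e,qs=path(read_state()['joint_pos'],[(vp,RplF(-1.6)),(pl+[0,0,60],RplF(hd)),(pl,RplF(hd)),(fin,RplF(hd))]); print(e,np.round(qs,2))
emit([(pl+[0,0,60],RplF(hd)),(pl,RplF(hd))],1,start=(vp,RplF(-1.6)),settle=0,v=40,a=8)
E
```

```text
[622.81400846  94.0694677  194.15      ] [622.81400846  94.0694677  131.15      ]
0.009626345917065562 [[-1.04  1.02  0.74  1.3   0.29  1.52 -0.54]
 [-0.67  1.28  0.76  0.84  0.06  1.9  -0.63]
 [-0.67  1.34  0.74  0.85  0.03  1.84 -0.68]
 [-0.67  1.42  0.72  0.84 -0.01  1.79 -0.73]]
6 [[1, 0.063, -0.076, -0.076, 0.0, 0.0, -0.04], [1, 0.126, -0.152, -0.152, 0.0, 0.0, -0.08], [1, 0.188, -0.228, -0.228, -0.0, 0.0, -0.119], [1, 0.251, -0.304, -0.303, -0.0, 0.0, -0.159], [1, 0.251, -0.304, -0.423, -0.0, 0.0, -0.159], [1, 0.251, -0.304, -0.543, -0.0, 0.0, -0.159]]
```

Request:
{"api": "drive_tool", "payload": {
  "series": [
    [[1,0.026,-0.07,0.04,-0.015,-0.024,-0.042],[1,0.052,-0.139,0.08,-0.03,-0.048,-0.084],[1,0.078,-0.208,0.12,-0.045,-0.072,-0.127],[1,0.103,-0.278,0.16,-0.06,-0.096,-0.169],[1,0.129,-0.348,0.2,-0.075,-0.12,-0.211],[1,0.155,-0.417,0.212,-0.09,-0.144,-0.253],[1,0.181,-0.486,0.212,-0.105,-0.168,-0.295],[1,0.207,-0.556,0.212,-0.12,-0.192,-0.338],[1,0.233,-0.626,0.212,-0.135,-0.215,-0.38],[1,0.259,-0.695,0.212,-0.15,-0.239,-0.422],[1,0.284,-0.764,0.212,-0.165,-0.263,-0.464],[1,0.31,-0.834,0.212,-0.18,-0.287,-0.506],[1,0.336,-0.904,0.212,-0.195,-0.311,-0.549],[1,0.362,-0.973,0.212,-0.21,-0.335,-0.591],[1,0.362,-0.973,0.212,-0.21,-0.335,-0.591],[1,0.362,-0.973,0.212,-0.21,-0.335,-0.591]]
  ]
}}

```text
clock: 54.38
position: [559.8, 171.1, 330.9]
orientation: [-3.136, 1.048, 1.546]
ft_force: [-0.9, 0.6, -0.2]
finger_gap: 13.9
gripper_force: 30.0
```

Request:
{"api": "drive_tool", "payload": {
  "series": [
    [[1,0.063,-0.076,-0.04,0,0,-0.04],[1,0.126,-0.152,-0.08,0,0,-0.08],[1,0.188,-0.228,-0.13,0,0,-0.119],[1,0.251,-0.304,-0.2,0,0,-0.159],[1,0.251,-0.304,-0.32,0,0,-0.159],[1,0.251,-0.304,-0.44,0,0,-0.159],[1,0.251,-0.304,-0.543,0,0,-0.159],[1,0.251,-0.304,-0.543,0,0,-0.159],[1,0.251,-0.304,-0.543,0,0,-0.159]]
  ]
}}

```text
clock: 55.5
position: [623.2, 95.3, 196.9]
orientation: [3.139, 1.049, 1.039]
ft_force: [0.0, -0.4, 0.7]
finger_gap: 13.8
gripper_force: 30.0
```

```bash
python3 -c "
from rows import *
js(); print(foot()-cup(105), -RplF(-2.1).as_matrix()[:,2])"
```

```text
J [-0.669, 1.336, 0.718, 0.847, 0.044, 1.848, -0.692] qd 0.02 P [623.2, 95.3, 196.9] [3.139, 1.049, 1.039] 55.5
[ 0.39737108  0.97368771 68.70056645] [0.43720955 0.74756124 0.5       ]
```

Request:
{"api": "drive_tool", "payload": {
  "series": [
    [[1,-0.001,-0.002,-0.06,0,0,0],[1,-0.001,-0.002,-0.12,0,0,0],[1,-0.001,-0.002,-0.18,0,0,0],[1,-0.001,-0.002,-0.23,0,0,0],[1,-0.001,-0.002,-0.261,0,0,0],[1,-0.001,-0.002,-0.261,0,0,0],[1,-0.001,-0.002,-0.261,0,0,0]]
  ]
}}

```text
clock: 56.38
position: [622.9, 94.0, 130.6]
orientation: [3.141, 1.048, 1.039]
ft_force: [-0.9, -0.3, -0.1]
finger_gap: 14.0
gripper_force: 30.0
```

Request:
{"api": "drive_tool", "payload": {
  "series": [
    [[0.7,0,0,0,0,0,0],[0.7,0,0,0,0,0,0],[0.7,0,0,0,0,0,0],[0.7,0.04,0.07,0.047,0,0,0],[0.7,0.08,0.14,0.095,0,0,0],[0.7,0.12,0.205,0.142,0,0,0],[0.6,0.12,0.205,0.3,0,0,0],[0.6,0.12,0.205,0.5,0,0,0],[0.4,0.05,0.21,0.65,0,0,0.04],[0.3,-0.05,0.22,0.8,0,0,0.08],[0,-0.15,0.226,0.804,0,0,0.12],[0,-0.25,0.226,0.804,0,0,0.159],[0,-0.25,0.226,0.804,0,0,0.159]]
  ]
}}

```text
clock: 58.0
position: [556.3, 152.0, 331.3]
orientation: [-3.132, 1.048, 1.548]
ft_force: [0.4, -0.1, 0.3]
finger_gap: 83.3
gripper_force: 0.0
```

```bash
python3 - <<'E'
from rows import *
js(); c=snap('scene','s6'); im=cv2.cvtColor(c['image'],cv2.COLOR_RGB2HSV); m=cv2.inRange(im,(4,150,90),(14,255,255)); n,_,st,ce=cv2.connectedComponentsWithStats(m)
print([(np.round(ce[i],1).tolist(),st[i].tolist()) for i in range(1,n) if st[i,4]>25])
print([np.round(proj(c,cup(y)+[0,0,z]),1).tolist() for y in CUPS for z in (134,)])
crop('s6',200,150,440,330,3.3,'cJ')
E
```

```text
J [-1.115, 1.099, 0.999, 1.359, 0.122, 1.429, -0.359] qd 0.15 P [556.3, 152.0, 331.3] [-3.132, 1.048, 1.548] 58.0
[([395.3, 214.0], [392, 208, 8, 14, 77]), ([373.5, 229.3], [369, 223, 9, 15, 77]), ([349.6, 246.4], [346, 240, 8, 15, 75]), ([324.5, 264.9], [320, 258, 9, 15, 79])]
[[324.6, 264.3], [349.7, 246.3], [373.2, 229.4], [395.4, 213.5]]
```

View pics/cJ.png

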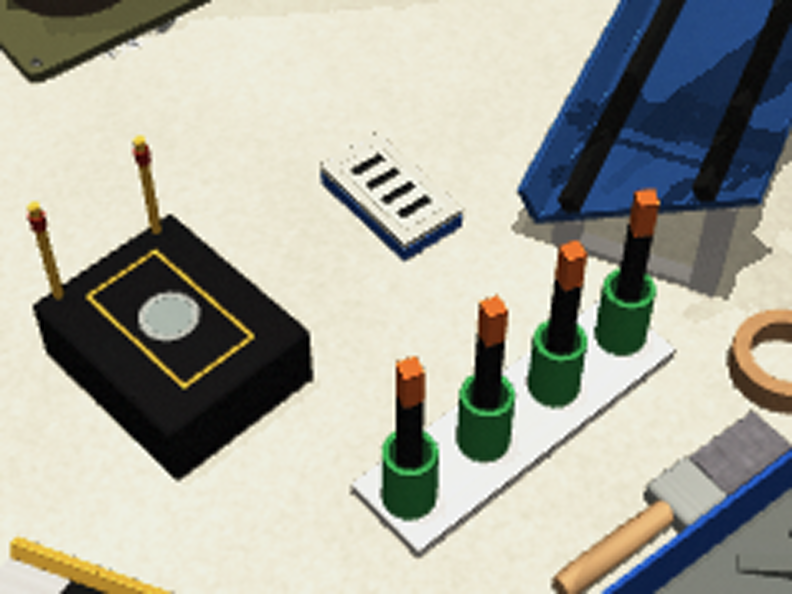

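The crop shows all four rods upright in the four cups, orange heads up (scene image heads at about (324,265), (350,246), (373,229) and (395,214)). Next I'll re-measure the case and plan its moves.

```bash
cat > case.py <<'E'
from rows import *
from scipy.optimize import least_squares
def bars(c,z=22,win=60,ctr=(284,289)):
    """label bars in the top view -> case centre and yaw on plane z"""
    g=cv2.cvtColor(c['image'],cv2.COLOR_RGB2HSV); 
    u,v=ctr; sub=g[v-win:v+win,u-win:u+win,2]; m=(sub<90).astype(np.uint8)
    n,_,st,ce=cv2.connectedComponentsWithStats(m); return [(np.round(ce[i]+[u-win,v-win],1).tolist(),int(st[i,4])) for i in range(1,n) if 12<st[i,4]<90]
if __name__=='__main__':
    for f in('top0',None):
        c=load(f) if f else snap('top','t7'); b=bars(c); print(b)
        P=[onz(c,*x[0],22)[:2] for x in b if x[0][0]<330]; print(np.round(P,1).tolist(),np.round(np.mean(P,0),1))
    c=load('top0'); B=lambda a,b:(320+(a+.5)/3.5-.5,160+(b+.5)/3.5-.5)
    Tst=R.from_euler('ZY',[-1.028,-np.radians(25)]).as_matrix(); o0=np.array([628.6,-363.6,60])
    for a in((436,118),(483,192),(297,208),(341,279),(436,40),(557,226)):
        o,d=ray(c,*B(*a)); n=Tst[:,2]; print(a,np.round(Tst.T@(o+d*(n@(o0-o))/(n@d)-o0),1))
E
python3 case.py
```

```text
[([231.5, 265.7], 89), ([283.2, 284.5], 21)]
[[498.2, 147.1], [451.7, 16.0]] [475.   81.6]
[([231.0, 265.5], 86)]
[[498.7, 148.4]] [498.7 148.4]
(436, 118) [44.6 31.2  0. ]
(483, 192) [ 44.5 -30.6   0. ]
(297, 208) [-73.7  30.1  -0. ]
(341, 279) [-73.9 -30.5  -0. ]
(436, 40) [73.6 77.7 -0. ]
(557, 226) [ 74.7 -77.6  -0. ]
```

```bash
cat > case2.py <<'E'
from rows import *
from scipy.optimize import least_squares
c=load('s6'); I=lambda a,b:(270+(a+.5)/5.2-.5,180+(b+.5)/5.2-.5)
px=[I(142,103),I(228,55),I(365,180),I(273,233)]   # left, top, right, bottom
X=lambda p,q:np.array([p[0]+np.cos(p[2])*q[0]-np.sin(p[2])*q[1],p[1]+np.sin(p[2])*q[0]+np.cos(p[2])*q[1],q[2]])
ctr=onz(c,*np.mean(px,0),22); W4=[onz(c,*p,22)[:2] for p in px]; print(ctr,np.round(W4,1).tolist(),[round(float(np.linalg.norm(W4[i]-W4[i-1])),1) for i in range(4)])
t=load('t7'); u,v=proj(t,ctr); print('top px',u,v)
s=t['image'][int(v)-35:int(v)+35,int(u)-35:int(u)+35]; hsv=cv2.cvtColor(s,cv2.COLOR_RGB2HSV)
print('table',hsv[2,2],hsv[66,66],'case',hsv[35,26],hsv[15,35])
m=(hsv[:,:,1]<22).astype(np.uint8); m=cv2.morphologyEx(m,cv2.MORPH_CLOSE,np.ones((7,7)));n,l,st,ce=cv2.connectedComponentsWithStats(m); k=1+np.argmax(st[1:,4]); r=cv2.minAreaRect(np.argwhere(l==k)[:,::-1].astype(np.float32)); print(st[k],r)
o=np.array([int(u)-35,int(v)-35]); print('centre world',onz(t,*(np.array(r[0])+o),22)); bx=[onz(t,*(b+o),22)[:2] for b in cv2.boxPoints(r)]; print(np.round(bx,1).tolist(),[np.arctan2(*(bx[i]-bx[i-1])[::-1]) for i in range(4)])
E
python3 case2.py
```

```text
[413.30611757  54.8273276   22.        ] [[356.1, 27.3], [355.5, 83.7], [468.3, 83.7], [467.7, 25.7]] [111.6, 56.4, 112.8, 58.1]
top px 267.4761256193313 299.7346423227066
table [109 170  81] [ 28  17 182] case [ 50   4 183] [ 25   9 177]
[   0    0   70   70 3869] ((34.5, 34.5), (69.0, 69.0), 90.0)
centre world [416.3697672   57.32701828  22.        ]
[[502.6, 146.0], [503.8, -28.2], [331.5, -29.9], [330.5, 141.3]] [np.float64(0.0269657365524644), np.float64(-1.5638366817288523), np.float64(-3.1314217915270537), np.float64(1.5765034094154744)]
```

```bash
cat > cplan.py <<'E'
from rows import *
C=np.array([412.,55.]); CY=-.005
CAM=np.array([442.7,-166.1]); CMY=.106; ST=np.array([628.6,-363.6]); SY=-1.028; a25=np.radians(25)
dn=lambda y:R.from_euler('ZX',[y,np.pi])
def stR(fl): return R.from_euler('ZYX',[SY,-a25,np.pi])*R.from_euler('z',-fl)
Tst=R.from_euler('ZY',[SY,-a25]).as_matrix()
def stP(s,n): return np.r_[ST,60]+Tst@np.array([s,0,n])
def cwps(fl):
    return [([520,180,330],dn(fl)),(np.r_[C,120],dn(CY+fl)),(np.r_[C,4],dn(CY+fl)),(np.r_[C,200],dn(CY+fl)),(np.r_[CAM,220],dn(CMY+fl)),(np.r_[CAM,144],dn(CMY+fl)),(np.r_[CAM,260],dn(CMY+fl)),
     (np.array([540,-280,260]),dn(SY+fl)),(stP(-17,90),stR(fl)),(stP(-17,6),stR(fl)),(stP(-17,100),stR(fl)),([500,-330,250],dn(SY+fl)),([398.5,-340,120],dn(SY+fl)),([398.5,-340,14],dn(SY+fl))]
if __name__=='__main__':
    q0=read_state()['joint_pos']
    for fl in (0,np.pi,-np.pi):
        q,e,qs=path(q0,cwps(fl)); mg=np.minimum(np.array(qs)-LO,HI-np.array(qs)).min(1); print(fl,round(e,1),np.round(mg,2)); print(np.round(qs,2)[[1,2,5,9,13]])
    t=load('t7'); u0,v0=225,255; s=t['image'][v0:345,u0:310]; h=cv2.cvtColor(s,cv2.COLOR_RGB2HSV); m=((h[:,:,1]<13)&(h[:,:,2]>120)).astype(np.uint8); m=cv2.morphologyEx(m,cv2.MORPH_OPEN,np.ones((3,3))); n,l,st,ce=cv2.connectedComponentsWithStats(m); print([(st[i].tolist(),np.round(onz(t,st[i,0]+st[i,2]/2-.5+u0,st[i,1]+st[i,3]/2-.5+v0,22)[:2],1)) for i in range(1,n) if st[i,4]>100])
E
python3 cplan.py
```

```text
0 114.8 [0.22 0.01 0.   0.29 0.45 0.31 0.51 0.25 0.01 0.01 0.04 0.33 0.12 0.01]
[[-0.46  0.72  0.36  2.3  -1.    0.28 -0.78]
 [-0.13  0.93 -0.18  2.31 -1.    0.04 -0.81]
 [-0.    0.71  0.43  2.12 -0.69  0.45 -0.49]
 [ 0.09  1.01  0.43  1.8  -1.    0.07 -1.35]
 [ 0.44  0.98  0.31  2.02 -1.    0.31 -1.01]]
3.141592653589793 87.2 [0.88 0.13 0.   0.34 0.52 0.33 0.57 0.73 0.09 0.01 0.1  0.76 0.39 0.16]
[[-0.27  0.68  0.03  2.29 -0.13  0.17  1.45]
 [-0.23  0.94 -0.02  2.32 -0.14  0.04  1.46]
 [ 0.26  0.66  0.    2.11 -0.01  0.37  1.94]
 [ 0.12  1.    0.37  1.8  -0.28  0.05  1.09]
 [ 0.57  0.95  0.08  2.01 -0.34  0.2   1.49]]
-3.141592653589793 87.2 [0.88 0.13 0.   0.34 0.52 0.33 0.57 0.73 0.09 0.01 0.1  0.76 0.39 0.16]
[[-0.27  0.68  0.03  2.29 -0.13  0.17  1.45]
 [-0.23  0.94 -0.02  2.32 -0.14  0.04  1.46]
 [ 0.26  0.66  0.    2.11 -0.01  0.37  1.94]
 [ 0.12  1.    0.37  1.8  -0.28  0.05  1.09]
 [ 0.57  0.95  0.08  2.01 -0.34  0.2   1.49]]
[([28, 24, 26, 45, 760], array([410.1,  59.7]))]
```

```bash
cat > cplan.py <<'E'
from rows import *
C=np.array([411.,58.5,0.]); CY=-.005
CAM=np.array([442.7,-166.1,140.]); CMY=.106; ST=np.array([628.6,-363.6,60.]); SY=-1.028; a25=np.radians(25)
Rc=lambda y,p=0:R.from_euler('ZY',[y,-p])               # case attitude: yaw, nose-up pitch
def G(t,fl): return R.from_euler('YXZ',[t,np.pi,fl])      # tool in case frame
D=np.array([-3,0,6.])
def tool(Pc,Rcase,t,fl): return (np.array(Pc)+Rcase.apply(D),Rcase*G(t,fl))
def stC(s,n): return ST+Rc(SY,a25).apply([s,0,n])
def cwps(t,fl):
    T=lambda P,Rr:tool(P,Rr,t,fl)
    return [T([520,180,330],Rc(0)),T(C+[0,0,110],Rc(CY)),T(C,Rc(CY)),T(C+[0,0,200],Rc(CY)),T([500,-60,260],Rc(.05)),T(CAM+[0,0,70],Rc(CMY)),T(CAM,Rc(CMY)),T(CAM+[0,0,110],Rc(CMY)),
     T([540,-280,250],Rc(SY)),T(stC(-17,90),Rc(SY,a25)),T(stC(-17,3),Rc(SY,a25)),T(stC(-17,100),Rc(SY,a25)),T([500,-330,250],Rc(SY)),([398.5,-340,120],R.from_euler('ZX',[SY+fl,np.pi])),([398.5,-340,14],R.from_euler('ZX',[SY+fl,np.pi]))]
if __name__=='__main__':
    q0=read_state()['joint_pos']
    for t in (15,20,25):
      for fl in (0,np.pi):
        q=q0; es=[]; qs=[]
        for w in cwps(np.radians(t),fl): q,e,_=path(q,[w]) if 0 else path(q,[w]); es.append(round(e,1)); qs.append(q)
        mg=np.minimum(np.array(qs)-LO,HI-np.array(qs)).min(1); print(t,round(fl,1),es,np.round(mg,2))
        print(np.round(qs,2)[[2,6,10,14]].tolist())
E
python3 cplan.py
```

```text
15 0 [np.float64(0.0), np.float64(1.9), np.float64(0.7), np.float64(0.0), np.float64(0.0), np.float64(0.0), np.float64(0.0), np.float64(0.0), np.float64(0.0), np.float64(0.4), np.float64(0.0), np.float64(0.0), np.float64(0.0), np.float64(0.0), np.float64(0.0)] [0.26 0.01 0.01 0.37 0.52 0.53 0.45 0.58 0.2  0.01 0.01 0.09 0.33 0.04
 0.01]
[[-0.49, 1.05, 0.48, 2.1, -1.0, 0.55, -0.77], [-0.18, 0.87, 0.71, 1.92, -0.55, 0.83, -0.63], [0.05, 1.11, 0.73, 1.6, -1.0, 0.65, -1.38], [0.44, 0.98, 0.31, 2.02, -1.0, 0.31, -1.01]]
15 3.1 [np.float64(0.0), np.float64(0.0), np.float64(0.0), np.float64(0.0), np.float64(0.0), np.float64(0.0), np.float64(0.0), np.float64(0.0), np.float64(0.0), np.float64(0.0), np.float64(0.0), np.float64(0.0), np.float64(0.0), np.float64(0.0), np.float64(0.0)] [0.75 0.49 0.31 0.55 0.87 0.71 0.65 0.71 0.59 0.51 0.44 0.52 0.61 0.41
 0.18]
[[-0.23, 0.97, 0.03, 2.09, -0.23, 0.35, 1.59], [0.11, 0.75, 0.16, 1.91, -0.03, 0.74, 1.94], [0.2, 1.01, 0.38, 1.59, -0.48, 0.48, 1.35], [0.53, 0.95, 0.14, 2.01, -0.57, 0.22, 1.72]]
20 0 [np.float64(0.0), np.float64(0.0), np.float64(2.5), 
[... 1324 characters left out ...]
-0.62, 1.24, 0.82, 1.95, -1.0, 1.01, -0.73], [-0.29, 1.05, 0.95, 1.79, -0.61, 1.11, -0.55], [0.08, 1.19, 0.85, 1.43, -1.0, 0.99, -1.41], [0.44, 0.98, 0.31, 2.02, -1.0, 0.31, -1.01]]
25 3.1 [np.float64(0.0), np.float64(0.0), np.float64(0.0), np.float64(0.0), np.float64(0.0), np.float64(0.0), np.float64(0.0), np.float64(0.0), np.float64(0.0), np.float64(0.0), np.float64(0.0), np.float64(0.0), np.float64(0.0), np.float64(0.0), np.float64(0.0)] [0.53 0.64 0.59 0.69 0.76 0.75 0.76 0.75 0.55 0.52 0.49 0.52 0.58 0.42
 0.18]
[[-0.23, 1.03, 0.07, 1.93, -0.23, 0.63, 1.6], [0.08, 0.83, 0.18, 1.77, 0.01, 0.97, 1.9], [0.26, 1.06, 0.4, 1.42, -0.51, 0.77, 1.39], [0.53, 0.95, 0.16, 2.01, -0.62, 0.22, 1.76]]
```

```bash
python3 - <<'E'
from cplan import *
js(); w=cwps(np.radians(15),np.pi); st=(np.array([560,150,330.]),RplF(-1.6))
for x in w[:7]: print(np.round(x[0],1),np.round(x[1].as_euler('xyz'),3))
emit(w[:1],0,start=st,settle=1,v=60); emit(w[1:3],0,start=w[0],settle=2,v=45)
E
```

```text
J [-1.109, 1.101, 1.0, 1.35, 0.123, 1.43, -0.359] qd 0.05 P [560.5, 151.1, 332.0] [3.14, 1.048, 1.539] 58.1
[517. 180. 336.] [ 3.142 -0.262 -3.142]
[408.   58.5 116. ] [-3.142 -0.262  3.137]
[408.   58.5   6. ] [-3.142 -0.262  3.137]
[408.   58.5 206. ] [-3.142 -0.262  3.137]
[497.  -60.1 266. ] [ 3.142 -0.262 -3.092]
[ 439.7 -166.4  216. ] [ 3.142 -0.262 -3.036]
[ 439.7 -166.4  146. ] [ 3.142 -0.262 -3.036]
13 [[0, -0.014, 0.01, 0.002, 0.027, 0.027, 0.036], [0, -0.029, 0.02, 0.004, 0.055, 0.053, 0.071], [0, -0.043, 0.03, 0.006, 0.082, 0.08, 0.107], [0, -0.057, 0.04, 0.008, 0.11, 0.106, 0.143], [0, -0.072, 0.05, 0.01, 0.137, 0.133, 0.178], [0, -0.086, 0.06, 0.012, 0.164, 0.16, 0.214], [0, -0.1, 0.07, 0.014, 0.192, 0.186, 0.25], [0, -0.115, 0.08, 0.016, 0.219, 0.213, 0.286], [0, -0.129, 0.09, 0.018, 0.246, 0.239, 0.321], [0, -0.143, 0.1, 0.02, 0.274, 0.266, 0.357], [0, -0.158, 0.11, 0.022, 0.301, 0.293, 0.393], [0, -0.172, 0.12, 0.024, 0.329, 0.319, 0.428], [0, -0.172, 0.12, 0.024, 0.329, 0.319, 0.428]]
12 ('TOO FAR', [[0, -0.062, -0.069, -0.126, -0.0, 0.0, -0.0], [0, -0.125, -0.139, -0.251, -0.0, -0.0, -0.0], [0, -0.187, -0.208, -0.377, -0.0, 0.0, -0.001], [0, -0.249, -0.278, -0.503, -0.0, 0.0, -0.001], [0, -0.311, -0.347, -0.629, -0.0, 0.0, -0.001], [0, -0.374, -0.417, -0.754, -0.0, -0.0, -0.001], [0, -0.436, -0.486, -0.88, -0.0, 0.0, -0.002], [0, -0.436, -0.486, -1.027, -0.0, 0.0, -0.002], [0, -0.436, -0.486, -1.173, -0.0, 0.0, -0.002], [0, -0.436, -0.486, -1.32, -0.0, 0.0, -0.002], [0, -0.436, -0.486, -1.32, -0.0, 0.0, -0.002], [0, -0.436, -0.486, -1.32, -0.0, 0.0, -0.002]])
```

Request:
{"api": "drive_tool", "payload": {
  "series": [
    [[0,-0.014,0.01,0.002,0.027,0.027,0.036],[0,-0.029,0.02,0.004,0.055,0.053,0.071],[0,-0.043,0.03,0.006,0.082,0.08,0.107],[0,-0.057,0.04,0.008,0.11,0.106,0.143],[0,-0.072,0.05,0.01,0.137,0.133,0.178],[0,-0.086,0.06,0.012,0.164,0.16,0.214],[0,-0.1,0.07,0.014,0.192,0.186,0.25],[0,-0.115,0.08,0.016,0.219,0.213,0.286],[0,-0.129,0.09,0.018,0.246,0.239,0.321],[0,-0.143,0.1,0.02,0.274,0.266,0.357],[0,-0.158,0.11,0.022,0.301,0.293,0.393],[0,-0.172,0.12,0.024,0.329,0.319,0.428],[0,-0.172,0.12,0.024,0.329,0.319,0.428],[0,-0.172,0.12,0.024,0.329,0.319,0.428]]
  ]
}}

```text
clock: 59.85
position: [518.2, 179.9, 337.7]
orientation: [-3.138, -0.259, 3.136]
ft_force: [-0.2, 0.4, 0.3]
finger_gap: 88.2
gripper_force: 0.0
```

Request:
{"api": "drive_tool", "payload": {
  "series": [
    [[0,-0.062,-0.069,-0.126,0,0,0],[0,-0.125,-0.139,-0.251,0,0,0],[0,-0.187,-0.208,-0.377,0,0,-0.001],[0,-0.249,-0.278,-0.503,0,0,-0.001],[0,-0.311,-0.347,-0.629,0,0,-0.001],[0,-0.374,-0.417,-0.754,0,0,-0.001],[0,-0.436,-0.486,-0.88,0,0,-0.002],[0,-0.436,-0.486,-0.88,0,0,-0.002],[0,-0.436,-0.486,-0.88,0,0,-0.002],[0,-0.436,-0.486,-0.88,0,0,-0.002]]
  ]
}}

```text
clock: 61.1
position: [410.0, 60.2, 118.5]
orientation: [-3.14, -0.257, 3.135]
ft_force: [0.8, 0.2, 0.1]
finger_gap: 88.4
gripper_force: 0.0
```

```bash
python3 - <<'E'
from cplan import *
js(); c=snap('wrist','w8'); c['fish']=1; pickle.dump(c,open('pics/w8.pkl','wb'))
cs=[C+Rc(CY).apply([sx*55,sy*30,22]) for sx,sy in((1,1),(1,-1),(-1,-1),(-1,1))]
px=np.array([proj(c,p) for p in cs]); print(np.round(px,1).tolist())
im=c['image'][:,:,::-1].copy(); cv2.polylines(im,[np.round(px).astype(int)],True,(0,0,255),1); cv2.imwrite('pics/w8o.png',im)
E
```

```text
J [-0.27, 0.752, 0.091, 2.068, -0.203, 0.587, 1.553] qd 0.01 P [410.0, 60.2, 118.5] [-3.14, -0.257, 3.135] 61.1
[[357.0, 349.4], [276.1, 349.6], [273.2, 199.5], [358.8, 199.3]]
```

View pics/w8o.png

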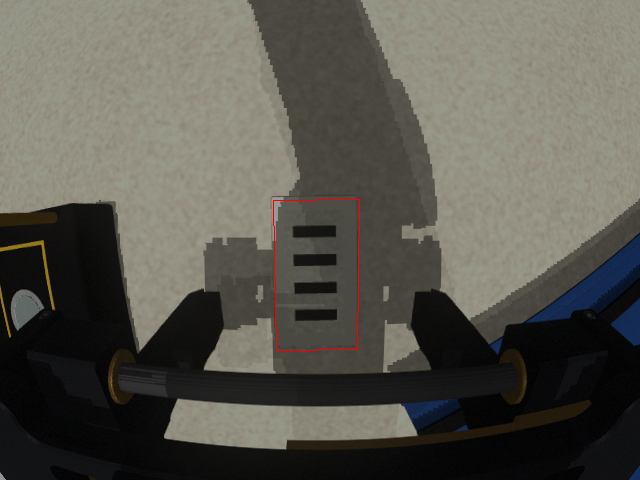

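The overlay shows the case sitting exactly in the predicted outline, corners at about (357,349) and (273,199), centred between the fingers. That was the last of my 14 pictures. Descending and gripping.

Request:
{"api": "drive_tool", "payload": {
  "series": [
    [[0,0,0,-0.14,0,0,0],[0,0,0,-0.28,0,0,0],[0,0,0,-0.38,0,0,0],[0,0,0,-0.44,0,0,0],[0,0,0,-0.445,0,0,0],[0,0,0,-0.445,0,0,0],[0,0,0,-0.445,0,0,0],[1,0,0,-0.445,0,0,0],[1,0,0,-0.445,0,0,0],[1,0,0,-0.445,0,0,0],[1,0,0,-0.445,0,0,0],[1,0,0,-0.445,0,0,0]]
  ]
}}

```text
clock: 62.65
position: [408.3, 58.9, 6.5]
orientation: [-3.139, -0.26, 3.133]
ft_force: [-0.5, -0.5, 2.8]
finger_gap: 59.7
gripper_force: 29.9
```

```bash
python3 -c "
from cplan import *
js()"
```

```text
J [-0.231, 0.972, 0.03, 2.088, -0.235, 0.345, 1.583] qd 0.0 P [408.3, 58.9, 6.5] [-3.139, -0.26, 3.133] 62.65
```

```bash
python3 - <<'E'
from cplan import *
w=cwps(np.radians(15),np.pi); st=(np.array([408,58.5,4.75]),w[2][1])
emit([w[3],w[4],w[5]],1,start=st,settle=2,v=35)
E
```

```text
17 ('TOO FAR', [[1, 0.0, 0.0, 0.134, 0.0, 0.0, 0.0], [1, 0.0, 0.0, 0.268, 0.0, 0.0, 0.0], [1, 0.0, 0.0, 0.402, 0.0, 0.0, 0.0], [1, 0.0, 0.0, 0.537, 0.0, 0.0, 0.0], [1, 0.0, 0.0, 0.671, 0.0, 0.0, 0.0], [1, 0.0, 0.0, 0.805, 0.0, 0.0, 0.0], [1, 0.071, -0.095, 0.853, 0.0, -0.0, 0.004], [1, 0.142, -0.19, 0.901, 0.0, -0.0, 0.007], [1, 0.214, -0.285, 0.949, -0.0, -0.0, 0.011], [1, 0.285, -0.38, 0.997, 0.0, 0.0, 0.014], [1, 0.356, -0.475, 1.045, 0.0, -0.0, 0.018], [1, 0.299, -0.581, 0.995, 0.0, 0.0, 0.022], [1, 0.241, -0.687, 0.945, -0.0, -0.0, 0.026], [1, 0.184, -0.793, 0.895, 0.0, -0.0, 0.031], [1, 0.127, -0.9, 0.845, -0.0, 0.0, 0.035], [1, 0.127, -0.9, 0.845, -0.0, 0.0, 0.035], [1, 0.127, -0.9, 0.845, -0.0, 0.0, 0.035]])
```

Request:
{"api": "drive_tool", "payload": {
  "series": [
    [[1,0,0,0.1,0,0,0],[1,0,0,0.25,0,0,0],[1,0,0,0.4,0,0,0],[1,0,0,0.54,0,0,0],[1,0,0,0.67,0,0,0],[1,0,0,0.8,0,0,0],[1,0.07,-0.095,0.85,0,0,0.004],[1,0.14,-0.19,0.9,0,0,0.007],[1,0.21,-0.285,0.95,0,0,0.011],[1,0.28,-0.38,0.98,0,0,0.014],[1,0.35,-0.475,0.98,0,0,0.018],[1,0.3,-0.58,0.98,0,0,0.022],[1,0.24,-0.69,0.945,0,0,0.026],[1,0.18,-0.79,0.895,0,0,0.031],[1,0.127,-0.9,0.845,0,0,0.035],[1,0.127,-0.9,0.845,0,0,0.035],[1,0.127,-0.9,0.7,0,0,0.035],[1,0.127,-0.9,0.6,0,0,0.035],[1,0.127,-0.9,0.565,0,0,0.035],[1,0.127,-0.9,0.565,0,0,0.035]]
  ]
}}

```text
clock: 65.15
position: [440.2, -165.5, 147.6]
orientation: [-3.14, -0.261, -3.039]
ft_force: [0.9, -0.4, -1.8]
finger_gap: 59.4
gripper_force: 29.9
```

```bash
cat >> cplan.py <<'E'
def where():
    s=read_state(); r=R.from_euler('xyz',s['orientation'])*G(np.radians(15),np.pi).inv(); p=s['position']-r.apply(D); return p,r.as_euler('xyz')
E
python3 - <<'E'
from cplan import *
js(); p,e=where(); print('case',p,e,'err',p-CAM)
c=snap('scene','s9'); o=CAM*[1,1,0]
for q in ([-72,45,140],[-72,-45,140]): print('band pred',proj(c,o+Rc(CMY).apply(q)))
im=cv2.cvtColor(c['image'],cv2.COLOR_RGB2HSV); h=im[190:260,190:270]; m=(((h[:,:,0]<6)|(h[:,:,0]>174))&(h[:,:,1]>150)).astype(np.uint8); n,_,st,ce=cv2.connectedComponentsWithStats(m); print([(np.round(ce[i]+[190,190],1),st[i,4]) for i in range(1,n)])
E
```

```text
J [0.111, 0.745, 0.159, 1.907, -0.028, 0.742, 1.938] qd 0.02 P [440.2, -165.5, 147.6] [-3.14, -0.261, -3.039] 65.15
case [ 443.22378125 -165.1594392   141.5681772 ] [-0.00186224 -0.00091149  0.10261081] err [0.52378125 0.9405608  1.5681772 ]
band pred (np.float64(243.5262881502013), np.float64(196.0632795195844))
band pred (np.float64(211.8069187520357), np.float64(215.91665917942194))
[]
```

Request:
{"api": "drive_tool", "payload": {
  "series": [
    [[1,0,0,0,0,0,0],[1,0,0,0,0,0,0],[1,0,0,0,0,0,0],[1,0,0,0,0,0,0],[1,0,0,0,0,0,0],[1,0,0,0,0,0,0],[1,0,0,0,0,0,0],[1,0,0,0,0,0,0],[1,0,0,0,0,0,0],[1,0,0,0,0,0,0],[1,0,0,0,0,0,0],[1,0,0,0,0,0,0],[1,0,0,0,0,0,0],[1,0,0,0,0,0,0],[1,0,0,0,0,0,0],[1,0,0,0,0,0,0],[1,0,0,0,0,0,0],[1,0,0,0,0,0,0],[1,0,0,0,0,0,0],[1,0,0,0,0,0,0]]
  ]
}}

```text
clock: 67.7
position: [440.0, -166.0, 147.6]
orientation: [-3.139, -0.261, -3.04]
ft_force: [0.8, 0.5, -1.4]
finger_gap: 60.0
gripper_force: 29.9
```

```bash
python3 - <<'E'
from cplan import *
js(); w=cwps(np.radians(15),np.pi); st=(np.array([439.75,-166.5,146]),w[6][1])
for x in w[7:11]: print(np.round(x[0],1),np.round(x[1].as_euler('xyz'),3))
emit([w[7],w[8]],1,start=st,settle=1,v=40); emit([w[9]],1,start=w[8],settle=2,v=40,a=8); emit([w[10]],1,start=w[9],settle=2,v=20)
E
```

```text
J [0.112, 0.745, 0.16, 1.907, -0.028, 0.742, 1.938] qd 0.0 P [440.0, -166.0, 147.6] [-3.139, -0.261, -3.04] 67.7
[ 439.7 -166.4  256. ] [ 3.142 -0.262 -3.036]
[ 538.5 -277.4  256. ] [-3.142 -0.262  2.114]
[ 598.3 -313.3  138.6] [-3.142  0.175  2.114]
[ 617.3 -344.8   59.7] [-3.142  0.175  2.114]
11 [[1, -0.0, 0.0, 0.147, 0.0, 0.0, 0.0], [1, -0.0, 0.0, 0.293, 0.0, 0.0, 0.0], [1, -0.0, 0.0, 0.44, 0.0, 0.0, 0.0], [1, 0.056, -0.063, 0.44, 0.0, -0.0, -0.052], [1, 0.113, -0.127, 0.44, 0.0, -0.0, -0.103], [1, 0.169, -0.19, 0.44, 0.0, 0.0, -0.155], [1, 0.226, -0.253, 0.44, 0.0, 0.0, -0.206], [1, 0.282, -0.317, 0.44, 0.0, 0.0, -0.258], [1, 0.338, -0.38, 0.44, 0.0, 0.0, -0.309], [1, 0.395, -0.444, 0.44, 0.0, 0.0, -0.361], [1, 0.395, -0.444, 0.44, 0.0, 0.0, -0.361]]
6 [[1, 0.06, -0.036, -0.117, -0.03, -0.018, 0.0], [1, 0.12, -0.072, -0.235, -0.059, -0.036, 0.0], [1, 0.179, -0.108, -0.352, -0.089, -0.054, 0.0], [1, 0.239, -0.144, -0.47, -0.119, -0.072, 0.0], [1, 0.239, -0.144, -0.47, -0.119, -0.072, 0.0], [1, 0.239, -0.144, -0.47, -0.119, -0.072, 0.0]]
7 [[1, 0.015, -0.025, -0.063, 0.0, 0.0, 0.0], [1, 0.03, -0.05, -0.126, 0.0, 0.0, 0.0], [1, 0.046, -0.076, -0.189, 0.0, 0.0, 0.0], [1, 0.061, -0.101, -0.252, 0.0, 0.0, 0.0], [1, 0.076, -0.126, -0.315, 0.0, 0.0, 0.0], [1, 0.076, -0.126, -0.315, 0.0, 0.0, 0.0], [1, 0.076, -0.126, -0.315, 0.0, 0.0, 0.0]]
```

Request:
{"api": "drive_tool", "payload": {
  "series": [
    [[1,0,0,0.147,0,0,0],[1,0,0,0.293,0,0,0],[1,0,0,0.44,0,0,0],[1,0.056,-0.063,0.44,0,0,-0.052],[1,0.113,-0.127,0.44,0,0,-0.103],[1,0.169,-0.19,0.44,0,0,-0.155],[1,0.226,-0.253,0.44,0,0,-0.206],[1,0.282,-0.317,0.44,0,0,-0.258],[1,0.338,-0.38,0.44,0,0,-0.309],[1,0.395,-0.444,0.44,0,0,-0.361],[1,0.395,-0.444,0.44,0,0,-0.361],[1,0.395,-0.444,0.44,0,0,-0.361]]
  ]
}}

```text
clock: 69.2
position: [538.3, -276.0, 257.4]
orientation: [-3.139, -0.262, 2.111]
ft_force: [-0.5, 1.3, -1.7]
finger_gap: 59.8
gripper_force: 29.9
```

Request:
{"api": "drive_tool", "payload": {
  "series": [
    [[1,0.06,-0.036,-0.1,-0.03,-0.018,0],[1,0.12,-0.072,-0.2,-0.059,-0.036,0],[1,0.179,-0.108,-0.32,-0.089,-0.054,0],[1,0.239,-0.144,-0.42,-0.119,-0.072,0],[1,0.245,-0.153,-0.465,-0.119,-0.072,0],[1,0.245,-0.153,-0.465,-0.119,-0.072,0],[1,0.245,-0.153,-0.465,-0.119,-0.072,0]]
  ]
}}

```text
clock: 70.08
position: [600.2, -316.6, 142.7]
orientation: [3.141, 0.178, 2.108]
ft_force: [-0.3, -1.1, -2.5]
finger_gap: 59.6
gripper_force: 29.9
```

```bash
python3 - <<'E'
from cplan import *
js(); p,e=where(); Rs=Rc(SY,a25); print('case in stand-slope frame',Rs.inv().apply(p-ST),e)
c=snap('top','t9'); 
# predicted lid corners of the held case, against what the top view shows
q=R.from_euler('xyz',e); print([np.round(proj(c,p+q.apply([a*55,b*30,22])),1).tolist() for a,b in((1,1),(1,-1),(-1,-1),(-1,1))])
h=cv2.cvtColor(c['image'],cv2.COLOR_RGB2HSV)
for f,y0 in(('t9',0),):
    # stand lip (yellow) line
    m=cv2.inRange(h,(18,120,90),(30,255,255))[190:270,380:440]; P=np.argwhere(m)[:,::-1]+[380,190]; print('lip px',len(P),P.min(0),P.max(0))
h0=cv2.cvtColor(load('top0')['image'],cv2.COLOR_RGB2HSV); m=cv2.inRange(h0,(18,120,90),(30,255,255))[190:270,380:440]; P=np.argwhere(m)[:,::-1]+[380,190]; print('lip0',len(P),P.mean(0))
print('pred lip mid',proj(load('top0'),ST+Rs.apply([-78,0,12])))
E
```

```text
J [0.128, 0.87, 0.448, 1.657, -0.449, 0.562, 1.31] qd 0.01 P [600.2, -316.6, 142.7] [3.141, 0.178, 2.108] 70.075
case in stand-slope frame [-11.8211923   -0.09281146  92.13380573] [ 0.00106279 -0.43930216 -1.0340792 ]
[[436.8, 194.6], [450.8, 216.9], [410.1, 241.7], [396.7, 219.9]]
lip px 33 [418 248] [425 257]
lip0 224 [408.37946429 230.91071429]
pred lip mid (np.float64(408.3641878871367), np.float64(230.32501131012074))
```

Request:
{"api": "drive_tool", "payload": {
  "series": [
    [[1,0.014,-0.024,-0.063,0,0,0],[1,0.028,-0.048,-0.126,0,0,0],[1,0.043,-0.072,-0.189,0,0,0],[1,0.057,-0.095,-0.24,0,0,0],[1,0.067,-0.112,-0.285,0,0,0],[1,0.071,-0.119,-0.315,0,0,0],[1,0.071,-0.119,-0.315,0,0,0],[1,0.071,-0.119,-0.315,0,0,0]]
  ]
}}

```text
clock: 71.12
position: [618.0, -345.0, 63.1]
orientation: [3.141, 0.177, 2.109]
ft_force: [1.2, -0.3, -2.1]
finger_gap: 59.3
gripper_force: 29.9
```

```bash
python3 - <<'E'
from cplan import *
js(); p,e=where(); Rs=Rc(SY,a25); print(Rs.inv().apply(p-ST),e)
E
```

```text
J [0.2, 1.005, 0.383, 1.591, -0.481, 0.481, 1.346] qd 0.01 P [618.0, -345.0, 63.1] [3.141, 0.177, 2.109] 71.125
[-15.10362749   0.52002881   5.84048911] [ 6.55588214e-04 -4.38700055e-01 -1.03271537e+00]
```

Request:
{"api": "drive_tool", "payload": {
  "series": [
    [[1,0.003,-0.004,-0.011,0,0,0],[1,0.004,-0.007,-0.016,0,0,0],[1,0.004,-0.007,-0.016,0,0,0],[1,0.004,-0.007,-0.016,0,0,0]]
  ]
}}

```text
clock: 71.62
position: [618.8, -346.8, 58.7]
orientation: [3.141, 0.176, 2.109]
ft_force: [-0.4, -0.1, -2.7]
finger_gap: 59.7
gripper_force: 29.9
```

Request:
{"api": "drive_tool", "payload": {
  "series": [
    [[1,0.002,-0.003,-0.007,0,0,0],[1,0.002,-0.003,-0.007,0,0,0],[1,0.002,-0.003,-0.007,0,0,0]]
  ]
}}

```text
clock: 72.0
position: [618.9, -346.9, 58.4]
orientation: [3.141, 0.175, 2.109]
ft_force: [-4.4, 4.8, 9.5]
finger_gap: 59.5
gripper_force: 29.9
```

Request:
{"api": "drive_tool", "payload": {
  "series": [
    [[0.6,0,0,0,0,0,0],[0.3,0,0,0,0,0,0],[0,0,0,0,0,0,0],[0,0,0,0,0,0,0],[0,0,0,0,0,0,0],[0,0,0,0,0,0,0],[0,-0.015,0.025,0.06,0,0,0],[0,-0.03,0.05,0.12,0,0,0],[0,-0.06,0.1,0.24,0,0,0],[0,-0.087,0.145,0.362,0,0,0],[0,-0.2,0.145,0.5,0,0,0],[0,-0.35,0.145,0.7,0,0,0],[0.5,-0.5,0.145,0.76,0,0,0],[1,-0.5,0.145,0.76,0,0,0],[1,-0.5,0.145,0.76,0,0,0]]
  ]
}}

```text
clock: 73.88
position: [495.1, -310.6, 247.5]
orientation: [3.14, 0.177, 2.11]
ft_force: [-0.4, -0.1, -1.0]
finger_gap: 60.0
gripper_force: 0.0
```

```bash
cat > chk.py <<'E'
from cplan import *
def check(tag):
    c=snap('top',tag); Rs=Rc(SY,a25); h=cv2.cvtColor(c['image'],cv2.COLOR_RGB2HSV)
    # case lid: bright low-saturation blob framed by the dark pad; bars inside: dark blobs
    exp=ST+Rs.apply([-18,0,22]); u,v=proj(c,exp); print('expected lid centre px',round(u,1),round(v,1))
    s=cv2.cvtColor(c['image'],cv2.COLOR_RGB2GRAY); W=[proj(c,ST+Rs.apply([a,b,22])) for a,b in((50,30),(50,-30),(-75,-30),(-75,30))]
    # rectify plane 22 mm above the board, 0.5 mm/px
    src=np.float32([proj(c,ST+Rs.apply([a,b,22])) for a,b in((75,80),(75,-80),(-85,-80),(-85,80))]); dst=np.float32([[0,0],[320,0],[320,320],[0,320]])
    I=cv2.warpPerspective(c['image'],cv2.getPerspectiveTransform(src,dst),(320,320)); g=cv2.cvtColor(I,cv2.COLOR_RGB2GRAY); cv2.imwrite(f'pics/{tag}r.png',I[:,:,::-1])
    m=(g<80).astype(np.uint8); n,_,st,ce=cv2.connectedComponentsWithStats(m)
    for i in range(1,n):
        if st[i,4]>60: print('dark blob s,y mm',round(75-ce[i][1]/2,1),round(80-ce[i][0]/2,1),'size',st[i,3]/2,st[i,2]/2,'area',st[i,4]/4)
    print('col profile y=0',[(75-r/2,int(g[r,150:170].mean())) for r in range(0,320,10)])
    print('row profile s=-20',[(80-r/2,int(g[185:195,r].mean())) for r in range(60,260,10)])
if __name__=='__main__':
    import sys; js(); check(sys.argv[1])
E
python3 chk.py t10
```

```text
J [0.115, 0.617, 0.52, 1.859, -0.373, 0.603, 1.363] qd 0.03 P [495.1, -310.6, 247.5] [3.14, 0.177, 2.11] 73.875
expected lid centre px 427.9 217.9
dark blob s,y mm -32.4 -29.5 size 131.5 110.0 area 8869.75
dark blob s,y mm 12.6 2.5 size 5.5 25.5 area 105.0
col profile y=0 [(75.0, 185), (70.0, 195), (65.0, 195), (60.0, 196), (55.0, 196), (50.0, 173), (45.0, 51), (40.0, 78), (35.0, 169), (30.0, 177), (25.0, 182), (20.0, 179), (15.0, 83), (10.0, 89), (5.0, 180), (0.0, 181), (-5.0, 89), (-10.0, 51), (-15.0, 78), (-20.0, 69), (-25.0, 66), (-30.0, 65), (-35.0, 65), (-40.0, 64), (-45.0, 64), (-50.0, 65), (-55.0, 64), (-60.0, 60), (-65.0, 60), (-70.0, 60), (-75.0, 60), (-80.0, 59)]
row profile s=-20 [(50.0, 192), (45.0, 192), (40.0, 191), (35.0, 185), (30.0, 151), (25.0, 72), (20.0, 62), (15.0, 66), (10.0, 66), (5.0, 65), (0.0, 66), (-5.0, 98), (-10.0, 162), (-15.0, 94), (-20.0, 60), (-25.0, 65), (-30.0, 68), (-35.0, 53), (-40.0, 63), (-45.0, 69)]
```

```bash
python3 - <<'E'
from cplan import *
emit([([398.5,-340,80],R.from_euler('ZX',[2.114,np.pi]))],1,settle=2,v=40)
E
```

```text
7 [[1, -0.077, -0.024, -0.134, 0.01, 0.006, 0.0], [1, -0.155, -0.047, -0.267, 0.019, 0.012, 0.0], [1, -0.232, -0.071, -0.401, 0.029, 0.018, 0.001], [1, -0.31, -0.094, -0.534, 0.038, 0.023, 0.001], [1, -0.387, -0.118, -0.668, 0.048, 0.029, 0.001], [1, -0.387, -0.118, -0.668, 0.048, 0.029, 0.001], [1, -0.387, -0.118, -0.668, 0.048, 0.029, 0.001]]
```

Request:
{"api": "drive_tool", "payload": {
  "series": [
    [[1,-0.077,-0.024,-0.134,0.01,0.006,0],[1,-0.155,-0.047,-0.267,0.019,0.012,0],[1,-0.232,-0.071,-0.401,0.029,0.018,0.001],[1,-0.31,-0.094,-0.534,0.038,0.023,0.001],[1,-0.387,-0.118,-0.668,0.048,0.029,0.001],[1,-0.387,-0.118,-0.668,0.048,0.029,0.001],[1,-0.387,-0.118,-0.668,0.048,0.029,0.001]]
  ]
}}

```text
clock: 74.8
position: [399.1, -340.6, 80.2]
orientation: [3.141, 0.001, 2.113]
ft_force: [0.5, -0.5, -0.4]
finger_gap: 0.4
gripper_force: 0.0
```

```bash
python3 chk.py t11; python3 - <<'E'
from cplan import *
c=snap('scene','s11'); im=cv2.cvtColor(c['image'],cv2.COLOR_RGB2HSV); m=cv2.inRange(im,(4,150,90),(14,255,255)); n,_,st,ce=cv2.connectedComponentsWithStats(m)
print([(np.round(ce[i],1).tolist(),int(st[i,4])) for i in range(1,n) if st[i,4]>25])
Rs=Rc(SY,a25); print('scene lid corners pred',[np.round(proj(c,ST+Rs.apply([a,b,22])),1).tolist() for a,b in((37,30),(37,-30),(-73,-30),(-73,30))])
# rectify scene on lid plane as well
src=np.float32([proj(c,ST+Rs.apply([a,b,22])) for a,b in((75,80),(75,-80),(-85,-80),(-85,80))]); I=cv2.warpPerspective(c['image'],cv2.getPerspectiveTransform(src,np.float32([[0,0],[320,0],[320,320],[0,320]])),(320,320)); g=cv2.cvtColor(I,cv2.COLOR_RGB2GRAY)
m=(g<80).astype(np.uint8); n,_,st,ce=cv2.connectedComponentsWithStats(m)
print([(round(75-ce[i][1]/2,1),round(80-ce[i][0]/2,1),st[i,3]/2,st[i,2]/2) for i in range(1,n) if st[i,4]>60])
E
```

```text
J [0.487, 0.835, 0.222, 2.003, -0.49, 0.354, 1.643] qd 0.02 P [399.1, -340.6, 80.2] [3.141, 0.001, 2.113] 74.8
expected lid centre px 427.9 217.9
dark blob s,y mm 41.1 -4.2 size 32.5 61.5 area 462.75
dark blob s,y mm 12.5 2.4 size 5.5 26.0 area 115.25
dark blob s,y mm 6.3 -30.3 size 13.0 3.0 area 21.75
dark blob s,y mm -7.6 2.1 size 5.0 25.5 area 111.75
dark blob s,y mm -27.6 2.2 size 5.5 26.0 area 119.25
dark blob s,y mm -47.6 1.4 size 5.5 26.5 area 124.0
col profile y=0 [(75.0, 177), (70.0, 187), (65.0, 187), (60.0, 188), (55.0, 188), (50.0, 166), (45.0, 49), (40.0, 74), (35.0, 163), (30.0, 170), (25.0, 175), (20.0, 172), (15.0, 80), (10.0, 85), (5.0, 173), (0.0, 174), (-5.0, 85), (-10.0, 79), (-15.0, 172), (-20.0, 173), (-25.0, 81), (-30.0, 78), (-35.0, 170), (-40.0, 170), (-45.0, 79), (-50.0, 76), (-55.0, 165), (-60.0, 173), (-65.0, 170), (-70.0, 155), (-75.0, 123), (-80.0, 130)]
row profile s=-20 [(50.0, 185), (45.0, 184), (40.0, 184), (35.0, 178), (30.0, 169), (25.0, 171), (20.0, 178), (15.0, 171), (10.0, 173), (5.0, 168), (0.0, 171), (-5.0, 171), (-10.0, 169), (-15.0, 176), (-20.0, 172), (-25.0, 162), (-30.0, 81), (-35.0, 158), (-40.0, 183), (-45.0, 184)]
[([395.3, 213.9], 79), ([372.9, 229.6], 95), ([349.0, 246.9], 92), ([323.9, 265.2], 93)]
scene lid corners pred [[221.6, 360.4], [193.8, 349.4], [223.4, 317.9], [248.9, 327.3]]
[(np.float64(29.6), np.float64(21.8), np.float64(126.5), np.float64(63.0)), (np.float64(13.1), np.float64(0.7), np.float64(8.0), np.float64(29.0)), (np.float64(-6.8), np.float64(0.4), np.float64(8.0), np.float64(29.5)), (np.float64(-26.9), np.float64(0.4), np.float64(8.0), np.float64(29.0)), (np.float64(-46.9), np.float64(-0.2), np.float64(8.0), np.float64(29.0))]
```

The label bars centre at s = -17.5 mm and y of about 1.5 mm, square to the slope, so the case is lying against the lip. All rods are still in place. Pressing the button.

Request:
{"api": "drive_tool", "payload": {
  "series": [
    [[1,-0.001,0.002,-0.12,0,0,0],[1,-0.001,0.002,-0.22,0,0,0],[1,-0.001,0.002,-0.25,0,0,0],[1,-0.001,0.002,-0.27,0,0,0],[1,-0.001,0.002,-0.28,0,0,0],[1,-0.001,0.002,-0.285,0,0,0],[1,-0.001,0.002,-0.285,0,0,0],[1,-0.001,0.002,-0.285,0,0,0]]
  ]
}}

```text
clock: 75.9
position: [398.6, -339.7, 15.5]
orientation: [3.138, 0.003, 2.113]
ft_force: [-5.5, 7.9, 59.9]
finger_gap: 0.1
gripper_force: 29.7
```

Request:
{"api": "drive_tool", "payload": {
  "series": [
    [[1,0,0,0.03,0,0,0],[1,0,0,0.035,0,0,0],[1,0,0,0.035,0,0,0],[1,0,0,0.035,0,0,0]]
  ]
}}

```text
clock: 76.4
position: [398.4, -340.1, 17.5]
orientation: [3.141, 0.001, 2.113]
ft_force: [2.6, 2.3, 3.8]
finger_gap: 0.5
gripper_force: 2.1
```

Request:
{"api": "drive_tool", "payload": {
  "series": [
    [[1,0,0,0.008,0,0,0],[1,0,0,0.008,0,0,0],[1,0,0,0.008,0,0,0]]
  ]
}}

```text
clock: 76.78
position: [397.4, -340.8, 19.3]
orientation: [-3.141, 0.001, 2.112]
ft_force: [2.3, 0.4, 3.7]
finger_gap: 0.1
gripper_force: 1.6
```

Request:
{"api": "drive_tool", "payload": {
  "series": [
    [[1,0,0,0.012,0,0,0],[1,0,0,0.012,0,0,0],[1,0,0,0.012,0,0,0]]
  ]
}}

```text
clock: 77.15
position: [396.5, -340.8, 22.3]
orientation: [-3.14, 0.0, 2.111]
ft_force: [-0.1, 0.5, 0.9]
finger_gap: 0.5
gripper_force: 0.7
```

Request:
{"api": "drive_tool", "payload": {
  "series": [
    [[1,0,0,0.1,0,0,0],[0.8,0,0,0.3,0,0,0],[0.5,0,0,0.5,0,0,0],[0.5,0,0,0.7,0,0,0],[0.5,0,0,0.7,0,0,0],[0.5,0,0,0.7,0,0,0],[0.5,0,0,0.7,0,0,0],[0.5,0,0,0.7,0,0,0]]
  ]
}}

```text
clock: 78.15
position: [396.6, -339.9, 196.2]
orientation: [-3.14, -0.002, 2.112]
ft_force: [-0.9, -0.5, 0.1]
finger_gap: 44.0
gripper_force: 0.0
```

```bash
python3 chk.py t12 | grep -E "J|blob"; python3 - <<'E'
from cplan import *
c=snap('scene','s12'); im=cv2.cvtColor(c['image'],cv2.COLOR_RGB2HSV); m=cv2.inRange(im,(4,150,90),(14,255,255)); n,_,st,ce=cv2.connectedComponentsWithStats(m)
print([(np.round(ce[i],1).tolist(),int(st[i,4])) for i in range(1,n) if st[i,4]>25])
E
```

```text
J [0.383, 0.653, 0.391, 1.935, -0.401, 0.633, 1.572] qd 0.01 P [396.6, -339.9, 196.2] [-3.14, -0.002, 2.112] 78.15
dark blob s,y mm 41.3 -3.9 size 32.5 61.5 area 442.5
dark blob s,y mm 12.6 2.4 size 5.5 25.5 area 110.0
dark blob s,y mm -7.5 2.2 size 5.0 25.0 area 107.0
dark blob s,y mm -27.6 2.3 size 5.5 25.5 area 112.75
dark blob s,y mm -47.6 1.5 size 5.5 26.0 area 116.5
[([395.3, 213.9], 79), ([373.3, 229.4], 84), ([349.3, 246.7], 85), ([324.1, 265.2], 86)]
```

```bash
python3 -c "
from workcell import *
print(close_job())"
```

```text
the job is handed in; nothing more can be done
None
```

I handed the job in at about 78 s, and no verdict came back: the case was held over the camera and is on the stand, all four rods stand in the cups, and the button was pressed to its stop and released.

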